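# Refill the ink carousel

## Robot

A 7-joint arm with a two-finger parallel gripper is mounted at the origin on the work surface. World frame = base frame: x ahead of the robot, y to its left, z up, the work surface at z = 0. Lengths are in m, angles in rad, forces in N, time in s.
With the tool pointing down it reaches from about 0.35 to 0.9 m from the base axis. Payload 7.2 kg.
Tool frame: the origin (TCP) lies at the very end of the fingers, on their centre line; the grasp point (between the pads) lies 19 mm behind it (robot.tcp_to_grasp is the z of the grasp point in the tool frame, in m); z points along the fingers, y is the line along which they close (so a half turn about z gives the same grasp; the last joint's range is limited). The gripper opens to 88 mm and grips with 3 to 60 N. Pads are 20 mm wide; open, the fingers measure 115 mm over their backs; the gripper's body (75 mm by 178 mm) begins 61 mm behind the grasp point.
Start: joints at [-1.197, 0.411, -0.013, 1.596, 0.006, 1.134, -0.082], TCP at [0.267, 0.565, 0.198] pointing down, gripper open.
Joint ranges: [-2.95, 2.95], [-0.29, 1.99], [-1.47, 1.44], [0.14, 2.54], [-1.03, 4.17], [0.13, 1.85], [-2.86, 2.86]. Speed limits (rad/s): [2.39, 2.39, 3.01, 3.01, 3.14, 3.14, 3.14].

## Interface

Orientations are given as [roll, pitch, yaw] about the fixed x, y, z axes, in that order (R = Rz(yaw) Ry(pitch) Rx(roll)).
In Python, from rig import telemetry, imaging, job, robot gives the robot as it stands.
- The arm moves only by the tool arm_command, never from a script. Its argument "plan" is a list of rows, each an object of numbers: "x", "y", "z": the shift along the tool's x, y, z scaled (see below); "wx", "wy", "wz": the turn, a rotation vector about the tool's x, y, z scaled (see below). A call has 1 to 10 rows; each row is the pose to reach, as a shift and turn from the pose commanded when the call began, along the tool's axes at that moment; what a row does not reach only later rows make up. The controller multiplies each number of a shift by 0.3 m and each number of a turn by 0.5 rad. A row lasts 1/8 s, in which the tool goes at most 62.5 mm and 10.7 degrees, less where a joint would pass 70% of its speed; a pose out of reach is approached as far as the arm can. A call with a number of a shift or a turn outside -1 to 1 is refused whole. A call with a gripper value outside its range is refused whole. "claw" is the opening, from -1 (shut) to 1 (fully open), set as the call begins (left out, the last holds). The fingers move at their own pace and stop on an object; the grip force is fixed at half the most. Time passes only in rows, so rows that repeat a pose let the fingers close. It gives the time, the measured TCP pose, the force, the opening and the grip force at its end, in the units of the state.
- telemetry.state(): the state, without advancing time (a new reading comes with each control period).
- imaging.capture(name): name is "scene" or "top" or "wrist"; returns the picture (480x640x3 uint8, red, green, blue); there is no depth.
- imaging.camera_model(name): a dict with "intrinsics" (3x3 intrinsics, pixels), "k1" (the pictures are not rectified: a ray, as slopes to the right and down, at radius r is drawn at 1 + k1 r^2 times it, then the intrinsics apply), "xyz" and "attitude" of the camera in the world. Camera axes: x right, y down, z forward; pixel columns grow to the right and rows downward; lengths in m; the calibration is good to about 2 mm. A picture is of the moment at which its call begins: read the wrist's pose just before it. camera_model takes no time and is no camera call; for the wrist camera it gives the pose at the moment of the call.
- job.job_done(): hands the job in; it is judged then, once.
The state is a dict: "t": time; "joint_positions": joint angles; "joint_vel": joint speeds; "effort": joint torques, N m; "tcp_pos": TCP position; "ee_rot": TCP orientation; "ft_force": force on the tool from outside, world axes, zero at the start; "moment": the same for the moment, N m; "opening": finger opening in m; "finger_force": force on a finger pad.
Only numpy, scipy, OpenCV 4.12 (cv2) and the standard library are available. Lean on these libraries where they do the work, as an engineer would, in place of code of your own. Each camera call takes 0.05 s, during which the arm holds its last target. There are 200 camera calls.

## Task

Refill the ink carousel: tip the pellets out of each cup on the green mat into the pot with the same rim colour, turning the carousel (its posts are the handles) so that the right pot stands in the guard's opening each time, and stand the emptied cup upright in the steel tray. A cup that is empty already goes straight to the tray. When all are done, turn the carousel until the black-rimmed pot, which stays empty, rests in the opening, and leave the tubs and tape rolls where they are.

Things in the scene. Friction and masses are not known exactly. Their poses are not given: they have to be found in the camera images.
- turret (a joint): angle (rad) of the carousel's turntable about its upright axis; grows anticlockwise from above, turns endlessly either way. Sprung detents at whole multiples of 1.571 put one pot exactly in the opening; let go within about 40 degrees of one, it runs there in a second or two and stays (it may still be settling at the start). Getting over the hump takes about 0.2 N m (2 N at a post)
- opening (a point): centre of the gap in the guard, at pot-rim height (205 mm above the table), on the robot's side, 76 mm from the turntable's axis (= centre of the four pots). The guard, a fixed clear plate, top 219 mm high, covers the other three pots; its straight edge is 46 mm from here towards the axis. Base: grey 250 mm square, 136 mm high; far behind the axis a grey column 228 mm tall
- tray: steel tray for empty cups, 220 x 240 mm (its x, y), walls 18 mm high and 4 mm thick, floor 4 mm thick; origin: centre of its underside. It may lie on either side of the carousel; fixed
- pot_red (a point): centre of the inner floor of the pot with the red rim: a white pot fixed on the turntable, 92 mm across outside, 84 mm across inside at the rim, rim 51 mm above this point (205 mm above the table), 76 mm from the axis
- pot_blue (a point): centre of the inner floor of the pot with the blue rim: a white pot fixed on the turntable, 92 mm across outside, 84 mm across inside at the rim, rim 51 mm above this point (205 mm above the table), 76 mm from the axis
- pot_yellow (a point): centre of the inner floor of the pot with the yellow rim: a white pot fixed on the turntable, 92 mm across outside, 84 mm across inside at the rim, rim 51 mm above this point (205 mm above the table), 76 mm from the axis
- pot_black (a point): centre of the inner floor of the pot with the black rim: a white pot fixed on the turntable, 92 mm across outside, 84 mm across inside at the rim, rim 51 mm above this point (205 mm above the table), 76 mm from the axis; the spare pot, stays empty
- post_1 (a point): top of one of four alike upright round steel posts with black grips, the handles for turning the turntable: 14 mm thick, top 205 mm above the table and 55 mm above the turntable, 122 mm from the axis, 90 degrees apart, each midway between two pots. Post 1 is 45 degrees anticlockwise (from above) of the red pot; anticlockwise the pots go red, blue, yellow, black
- cup_red: loose white cup with a red rim, 75 mm tall, 51 mm across at the foot and 60 mm at the rim, wall 3 mm, about 60 g, holding up to three red pellets or none, standing at first on a fixed green mat (220 x 240 x 3 mm); origin: centre of its underside, z up
- red_1: red ink pellet, loose, round-ended, 17 mm thick and 23 mm long (along its z), 12 g; origin: its centre; starts in the red cup. May be absent
- red_2: red ink pellet, loose, round-ended, 17 mm thick and 23 mm long (along its z), 12 g; origin: its centre; starts in the red cup. May be absent
- red_3: red ink pellet, loose, round-ended, 17 mm thick and 23 mm long (along its z), 12 g; origin: its centre; starts in the red cup. May be absent
- cup_blue: loose white cup with a blue rim, 75 mm tall, 51 mm across at the foot and 60 mm at the rim, wall 3 mm, about 60 g, holding up to three blue pellets or none, standing at first on a fixed green mat (220 x 240 x 3 mm); origin: centre of its underside, z up
- blue_1: blue ink pellet, loose, round-ended, 17 mm thick and 23 mm long (along its z), 12 g; origin: its centre; starts in the blue cup. May be absent
- blue_2: blue ink pellet, loose, round-ended, 17 mm thick and 23 mm long (along its z), 12 g; origin: its centre; starts in the blue cup. May be absent
- blue_3: blue ink pellet, loose, round-ended, 17 mm thick and 23 mm long (along its z), 12 g; origin: its centre; starts in the blue cup. May be absent
- cup_yellow: loose white cup with a yellow rim, 75 mm tall, 51 mm across at the foot and 60 mm at the rim, wall 3 mm, about 60 g, holding up to three yellow pellets or none, standing at first on a fixed green mat (220 x 240 x 3 mm); origin: centre of its underside, z up
- yellow_1: yellow ink pellet, loose, round-ended, 17 mm thick and 23 mm long (along its z), 12 g; origin: its centre; starts in the yellow cup. May be absent
- yellow_2: yellow ink pellet, loose, round-ended, 17 mm thick and 23 mm long (along its z), 12 g; origin: its centre; starts in the yellow cup. May be absent
- yellow_3: yellow ink pellet, loose, round-ended, 17 mm thick and 23 mm long (along its z), 12 g; origin: its centre; starts in the yellow cup. May be absent
- tub_a: black ink tub with a red lid, 106 mm across, 104 mm tall; bystander; origin: centre of its underside, leave where it is
- tub_b: black ink tub with a red lid, 106 mm across, 104 mm tall; bystander; origin: centre of its underside, leave where it is
- tape_a: yellow roll of tape lying flat, 90 mm across, 45 mm tall; bystander; origin: centre of its underside, leave where it is
- tape_b: brown roll of tape lying flat, 90 mm across, 45 mm tall; bystander; origin: centre of its underside, leave where it is

How it is judged:
By the outcome, as a careful person would: the job done as asked, in the order asked, and still so for the second after the job is handed in, with the robot touching nothing.
Of red_1, red_2, red_3, blue_1, blue_2, blue_3, yellow_1, yellow_2, yellow_3 only 3 to 7 are there at a start; the rules pass over those that are not, and their reading is None.
At some moment in a run one of cup_red, cup_blue, cup_yellow may be knocked a few centimetres aside while the robot is not near it.
It also fails if it takes over 210 s, if anything falls off the work surface, if the arm or the gripper's body presses on something with over 40 N, if the wrist force passes 120 N, or if a joint passes its speed limit or range.

## Working session

There is one attempt and no reset: what is moved stays moved. The work goes in short steps, Python scripts to look and compute and a tool call to move; the robot and the scene stay as the last step left them, time stands still between calls to the robot, and variables do not carry over. Pictures are saved under pics/ and viewed, at most 14 in all, crops included, and the job is handed in when it is done.

Besides the shell and the picture viewer there is one more tool, called in YAML: its name, and indented under it one key for each argument. arm_command: Moves the arm, as the interface text tells. Its arguments: {"type":"object","properties":{"plan":{"type":"array","items":{"type":"object","properties":{"x":{"type":"number"},"y":{"type":"number"},"z":{"type":"number"},"wx":{"type":"number"},"wy":{"type":"number"},"wz":{"type":"number"}}}},"claw":{"type":"number"}},"required":["plan"]}

```bash
ls; mkdir -p pics; python3 - <<'E'
from rig import telemetry, imaging, job, robot
import cv2,numpy as np
s=telemetry.state(); print({k:np.round(v,3).tolist() if v is not None else v for k,v in s.items()})
for n in("scene","top"):
    im=imaging.capture(n); cv2.imwrite(f"pics/{n}0.png",im[:,:,::-1])
    print(n,imaging.camera_model(n))
print(imaging.camera_model("wrist"),robot.tcp_to_grasp)
E
```

```text
pics
{'t': 0.0, 'joint_positions': [-1.197, 0.412, -0.013, 1.597, 0.006, 1.134, -0.082], 'joint_vel': [0.001, 0.002, -0.0, -0.002, -0.001, 0.001, 0.001], 'effort': [0.0, -58.794, 0.642, -29.109, -0.054, 0.018, 0.0], 'tcp_pos': [0.267, 0.564, 0.197], 'ee_rot': [-3.14, 0.0, 2.7], 'ft_force': [-0.233, -0.368, 0.227], 'moment': [0.004, -0.005, 0.026], 'finger_force': 0.0, 'opening': 0.087}
scene {'intrinsics': array([[499.52130517,   0.        , 318.87060463],
       [  0.        , 499.52130517, 231.34301648],
       [  0.        ,   0.        ,   1.        ]]), 'k1': -0.06451201703011698, 'xyz': array([1.23082331, 0.62331608, 0.7477209 ]), 'attitude': array([-2.14671877,  0.00392274,  2.35003849])}
top {'intrinsics': array([[549.750844  ,   0.        , 325.31433997],
       [  0.        , 549.750844  , 239.09356144],
       [  0.        ,   0.        ,   1.        ]]), 'k1': 0.03403340301974962, 'xyz': array([ 0.42766432, -0.01057774,  1.19421013]), 'attitude': array([-2.9851579 ,  0.00623265, -1.5484471 ])}
{'intrinsics': array([[345.4746483 ,   0.        , 314.56430526],
       [  0.        , 345.4746483 , 236.84771569],
       [  0.        ,   0.        ,   1.        ]]), 'k1': -0.06912752753245605, 'xyz': array([0.1992048 , 0.5964857 , 0.38539258]), 'attitude': array([2.86066066e+00, 2.25716747e-03, 1.12997048e+00])} -0.0187
```

View pics/scene0.png

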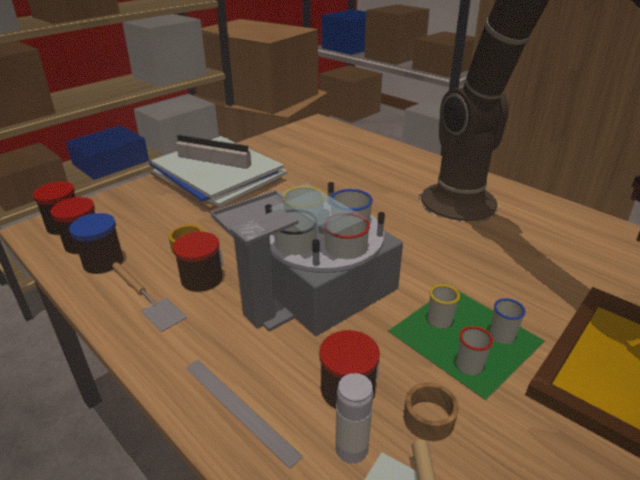

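View pics/top0.png

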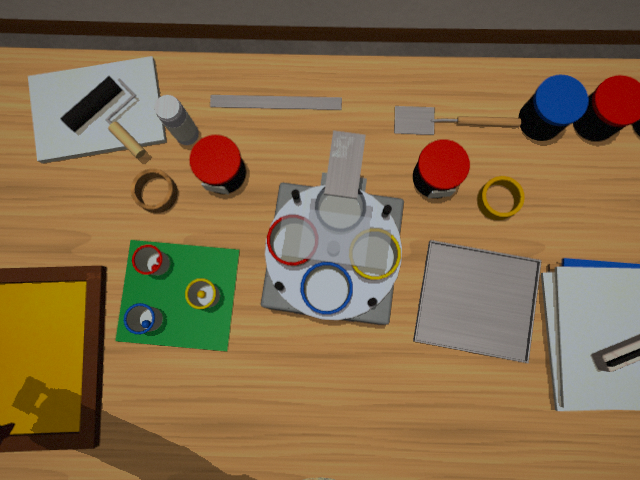

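```bash
cat > h.py <<'E'
from rig import telemetry, imaging, job, robot
import cv2,numpy as np
from scipy.spatial.transform import Rotation as R
def cam(n): return imaging.camera_model(n)
def ray(c,uv):
    K=c["intrinsics"]; p=np.array([(uv[0]-K[0,2])/K[0,0],(uv[1]-K[1,2])/K[1,1]]); q=p.copy()
    for _ in range(10): q=p/(1+c["k1"]*(q@q))
    d=R.from_euler("xyz",c["attitude"]).apply([q[0],q[1],1]); return np.array(c["xyz"]),d
def onz(c,uv,z):
    o,d=ray(c,uv); return o+d*(z-o[2])/d[2]
def proj(c,P):
    v=R.from_euler("xyz",c["attitude"]).inv().apply(np.array(P)-c["xyz"]); q=v[:2]/v[2]; q=q*(1+c["k1"]*(q@q))
    K=c["intrinsics"]; return np.array([K[0,0]*q[0]+K[0,2],K[1,1]*q[1]+K[1,2]])
def tri(obs):
    A=0;b=0;L=[]
    for c,uv in obs:
        o,d=ray(c,uv); d=d/np.linalg.norm(d); M=np.eye(3)-np.outer(d,d); A=A+M;b=b+M@o;L.append((M,o))
    P=np.linalg.solve(A,b); return P,max(np.linalg.norm(M@(P-o)) for M,o in L)
def shift(target,rpy=None):
    """units needed from the current pose to reach target TCP / orientation"""
    s=telemetry.state(); R0=R.from_euler("xyz",s["ee_rot"])
    d=R0.inv().apply(np.array(target)-s["tcp_pos"])/.3
    w=(R0.inv()*R.from_euler("xyz",rpy)).as_rotvec()/.5 if rpy is not None else np.zeros(3)
    return np.round(d,3),np.round(w,3)
def crop(n,name,x0,y0,x1,y1,k):
    im=imaging.capture(n)[:,:,::-1]; cv2.imwrite("pics/"+name,cv2.resize(im[y0:y1,x0:x1],None,fx=k,fy=k,interpolation=cv2.INTER_CUBIC))
E
python3 - <<'E'
from h import *
t=cv2.imread("pics/top0.png");s=cv2.imread("pics/scene0.png")
f=lambda a,k:cv2.resize(a,None,fx=k,fy=k,interpolation=cv2.INTER_CUBIC)
A=f(t[235:355,110:245],3); B=f(s[275:390,400:535],3)   # 405x360, 405x345
C=f(t[175:335,255:415],2.4); 
o=np.zeros((600,800,3),np.uint8); o[:360,:400]=A[:,:400];o[:345,400:800]=B[:,:400]
D=f(t[230:370,405:550],1.65); o[365:365+D.shape[0],:D.shape[1]]=D[:235]
E_=f(s[180:270,255:400],2.6);o[360:594,400:777]=E_
cv2.imwrite("pics/c0.png",o)
E
```

```text
(no output)
```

View pics/c0.png

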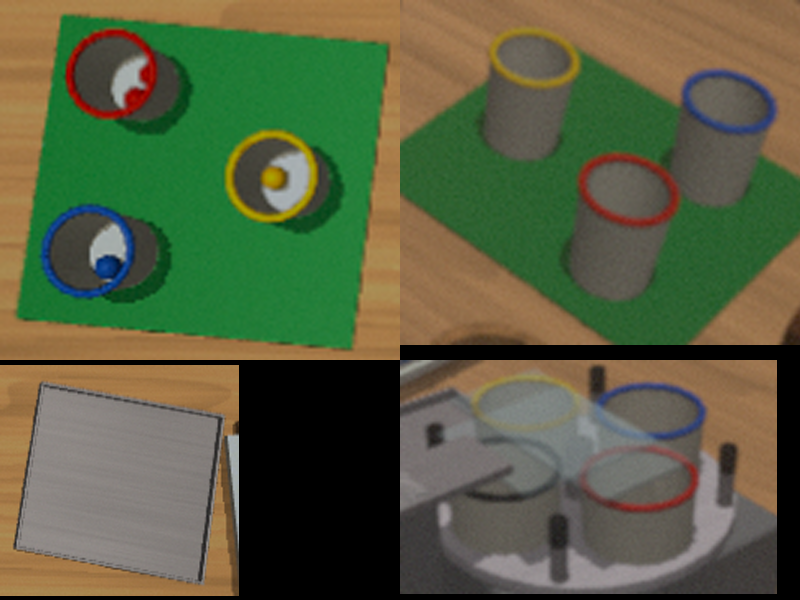

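```bash
python3 - <<'E'
from h import *
T=cam("top");S=cam("scene")
for n,a,b in [("cr",(147,259.7),(476,338.3)),("cy",(200.3,294),(444.7,294)),("cb",(139.3,319),(509.3,308.7)),
 ("pb",(326,288),(351.2,199.6)),("pr",(292,240),(346.5,225.4)),("py",(375,254),(303.5,196)),
 ("postRB",(280,286),(381,214.6)),("postBY",(372,302),(330.8,183)),("postBlR",(296,196),(315.8,240.8)),("postYBl",(387,210),(268,205.8))]:
    P,e=tri([(T,a),(S,b)]); print(n,P.round(4),round(e,4), onz(T,a,P[2]).round(3))
for n,a in [("tubL",(218,158)),("tubR",(443,164))]: print(n,onz(T,a,.104).round(3))
for c in [(430.5,241.5),(539.5,262),(527.4,362),(414,341)]: print(onz(T,c,.018).round(3))
pc=[onz(T,a,.205) for a in [(296,196),(387,210),(372,302),(280,286)]]; print(np.mean(pc,0),[np.round(p,3) for p in pc])
E
```

```text
cr [0.5535 0.3629 0.0772] 0.0005 [0.553 0.363 0.077]
cy [0.4859 0.2504 0.0777] 0.0003 [0.486 0.251 0.078]
cb [0.4337 0.3693 0.0773] 0.0005 [0.433 0.37  0.077]
pb [ 0.4951 -0.0047  0.2047] 0.0008 [ 0.495 -0.004  0.205]
pr [0.5813 0.059  0.2042] 0.0009 [0.581 0.06  0.204]
py [ 0.5583 -0.0918  0.2052] 0.0004 [ 0.558 -0.092  0.205]
postRB [0.4964 0.0792 0.2019] 0.0004 [0.497 0.079 0.202]
postBY [ 0.4723 -0.0878  0.2072] 0.0014 [ 0.471 -0.087  0.207]
postBlR [0.664 0.054 0.204] 0.0014 [0.663 0.055 0.204]
postYBl [ 0.6414 -0.1143  0.2049] 0.0019 [ 0.64  -0.113  0.205]
tubL [0.763 0.224 0.104]
tubR [ 0.76  -0.237  0.104]
[ 0.613 -0.226  0.018]
[ 0.573 -0.458  0.018]
[ 0.364 -0.424  0.018]
[ 0.401 -0.19   0.018]
[ 0.5676756 -0.016557   0.205    ] [array([0.663, 0.055, 0.205]), array([ 0.64 , -0.113,  0.205]), array([ 0.472, -0.087,  0.205]), array([0.496, 0.079, 0.205])]
```

```bash
cat > log.py <<'E'
from h import *
import json
s=telemetry.state(); d={k:np.asarray(s[k]).tolist() for k in("t","joint_positions","tcp_pos","ee_rot","ft_force")}
open("log.jsonl","a").write(json.dumps(d)+"\n"); print({k:np.round(v,3).tolist() for k,v in d.items()})
E
python3 log.py; python3 -c "
from rig import robot; print([a for a in dir(robot) if a[0]!='_'])"
```

```text
{'t': 0.1, 'joint_positions': [-1.197, 0.412, -0.013, 1.597, 0.006, 1.134, -0.082], 'tcp_pos': [0.267, 0.565, 0.198], 'ee_rot': [-3.14, 0.0, 2.7], 'ft_force': [0.461, -1.055, -0.051]}
['PlanningError', 'tcp_to_grasp']
```

arm_command:
  plan:
    - {"z":-0.2}
    - {"z":-0.4,"wy":0.35}
    - {"z":-0.4,"wy":0.7}
    - {"z":-0.4,"wy":1.0}
    - {"z":-0.4,"wy":1.0}
    - {"z":-0.4,"wy":1.0}

```text
$.plan[0]: bad value
```

```bash
python3 log.py
```

```text
{'t': 0.1, 'joint_positions': [-1.197, 0.412, -0.013, 1.597, 0.006, 1.134, -0.082], 'tcp_pos': [0.267, 0.565, 0.198], 'ee_rot': [-3.14, 0.0, 2.7], 'ft_force': [0.461, -1.055, -0.051]}
```

arm_command:
  plan:
    - {"wy":0.35}
    - {"wy":0.7}
    - {"wy":1.0}
    - {"wy":1.0}
    - {"wy":1.0}

```text
$.plan[0]: bad value
```

```bash
python3 log.py
```

```text
{'t': 0.1, 'joint_positions': [-1.197, 0.412, -0.013, 1.597, 0.006, 1.134, -0.082], 'tcp_pos': [0.267, 0.565, 0.198], 'ee_rot': [-3.14, 0.0, 2.7], 'ft_force': [0.461, -1.055, -0.051]}
```

arm_command:
  plan:
    - {"x":0,"y":0,"z":-0.2,"wx":0,"wy":0,"wz":0}
    - {"x":0,"y":0,"z":-0.4,"wx":0,"wy":0.35,"wz":0}
    - {"x":0,"y":0,"z":-0.4,"wx":0,"wy":0.7,"wz":0}
    - {"x":0,"y":0,"z":-0.4,"wx":0,"wy":1,"wz":0}
    - {"x":0,"y":0,"z":-0.4,"wx":0,"wy":1,"wz":0}
    - {"x":0,"y":0,"z":-0.4,"wx":0,"wy":1,"wz":0}

```text
t: 0.85
tcp_pos: [0.2665, 0.5653, 0.3181]
ee_rot: [-3.141, -0.499, 2.7]
ft_force: [-0.5, 0.1, -0.7]
opening: 0.088
finger_force: 0.0
```

```bash
python3 log.py
```

```text
{'t': 0.85, 'joint_positions': [-0.877, 0.412, -0.061, 1.422, -0.469, 1.431, 0.291], 'tcp_pos': [0.266, 0.565, 0.318], 'ee_rot': [-3.141, -0.499, 2.7], 'ft_force': [-0.459, 0.082, -0.75]}
```

arm_command:
  plan:
    - {"x":0,"y":0,"z":0,"wx":0,"wy":0.35,"wz":0}
    - {"x":0,"y":0,"z":0,"wx":0,"wy":0.7,"wz":0}
    - {"x":0,"y":0,"z":0,"wx":0,"wy":1,"wz":0}
    - {"x":0,"y":0,"z":0,"wx":0,"wy":1,"wz":0}
    - {"x":0,"y":0,"z":0,"wx":0,"wy":1,"wz":0}

```text
t: 1.48
tcp_pos: [0.2653, 0.5662, 0.3195]
ee_rot: [3.138, -0.997, 2.706]
ft_force: [-0.5, -0.4, 0.2]
opening: 0.088
finger_force: 0.0
```

```bash
python3 log.py
```

```text
{'t': 1.475, 'joint_positions': [-0.636, 0.593, -0.139, 1.434, -0.827, 1.588, 0.56], 'tcp_pos': [0.265, 0.566, 0.319], 'ee_rot': [3.138, -0.997, 2.706], 'ft_force': [-0.536, -0.354, 0.203]}
```

arm_command:
  plan:
    - {"x":0,"y":0,"z":0,"wx":0,"wy":-0.35,"wz":0}
    - {"x":0,"y":0,"z":0,"wx":0,"wy":-0.7,"wz":0}
    - {"x":0,"y":0,"z":0,"wx":0,"wy":-1,"wz":0}

```text
t: 1.85
tcp_pos: [0.2656, 0.5669, 0.3225]
ee_rot: [3.132, -0.492, 2.707]
ft_force: [-0.3, -0.2, -0.0]
opening: 0.0875
finger_force: 0.0
```

arm_command:
  plan:
    - {"x":0,"y":0,"z":0,"wx":0,"wy":-0.35,"wz":0}
    - {"x":0,"y":0,"z":0,"wx":0,"wy":-0.7,"wz":0}
    - {"x":0,"y":0,"z":0,"wx":0,"wy":-1,"wz":0}

```text
t: 2.22
tcp_pos: [0.2647, 0.5675, 0.3232]
ee_rot: [3.132, 0.005, 2.705]
ft_force: [-0.2, -0.2, -0.3]
opening: 0.0875
finger_force: 0.0
```

arm_command:
  plan:
    - {"x":0,"y":0,"z":0,"wx":0,"wy":-0.35,"wz":0.3}
    - {"x":0,"y":0,"z":0,"wx":0,"wy":-0.7,"wz":0.3}
    - {"x":0,"y":0,"z":0,"wx":0,"wy":-1,"wz":0.3}
    - {"x":0,"y":0,"z":0,"wx":0,"wy":-1,"wz":0.3}

```text
t: 2.72
tcp_pos: [0.2599, 0.5689, 0.3184]
ee_rot: [3.098, 0.497, 2.548]
ft_force: [0.2, -0.1, 0.2]
opening: 0.0873
finger_force: 0.0
```

```bash
python3 log.py
```

```text
{'t': 2.725, 'joint_positions': [-1.541, 0.433, 0.071, 1.392, 0.425, 1.531, -0.549], 'tcp_pos': [0.26, 0.569, 0.318], 'ee_rot': [3.098, 0.497, 2.548], 'ft_force': [0.238, -0.094, 0.155]}
```

arm_command:
  plan:
    - {"x":0,"y":0,"z":0,"wx":0,"wy":-0.35,"wz":0}
    - {"x":0,"y":0,"z":0,"wx":0,"wy":-0.7,"wz":0}
    - {"x":0,"y":0,"z":0,"wx":0,"wy":-1,"wz":0}
    - {"x":0,"y":0,"z":0,"wx":0,"wy":-1,"wz":0}

```text
t: 3.22
tcp_pos: [0.2644, 0.5663, 0.3164]
ee_rot: [3.079, 0.996, 2.509]
ft_force: [0.1, 0.7, -0.4]
opening: 0.0875
finger_force: 0.0
```

```bash
python3 log.py
```

```text
{'t': 3.225, 'joint_positions': [-1.736, 0.651, 0.147, 1.351, 0.709, 1.76, -0.712], 'tcp_pos': [0.264, 0.566, 0.316], 'ee_rot': [3.079, 0.996, 2.509], 'ft_force': [0.067, 0.718, -0.367]}
```

arm_command:
  plan:
    - {"x":0,"y":0,"z":0,"wx":0,"wy":-0.35,"wz":0}
    - {"x":0,"y":0,"z":0,"wx":0,"wy":-0.7,"wz":0}
    - {"x":0,"y":0,"z":0,"wx":0,"wy":-1,"wz":0}
    - {"x":0,"y":0,"z":0,"wx":0,"wy":-1,"wz":0}

```text
t: 3.72
tcp_pos: [0.2667, 0.5651, 0.316]
ee_rot: [2.711, 1.491, 2.128]
ft_force: [-0.3, 1.3, -0.4]
opening: 0.0875
finger_force: 0.0
```

```bash
python3 log.py; cat > fit.py <<'E'
import json,itertools
from h import *
from scipy.optimize import least_squares
D=[json.loads(l) for l in open("log.jsonl")]
def rot(a,t): return R.from_rotvec(t*np.array({"z":[0,0,1],"y":[0,1,0]}[a]))
def fk(p,q,s):
    h,L1,L2,L3,a1,a2,a3,o1,o7=p; P=np.zeros(3);M=R.identity()
    for a,t,v in [("z",s[0]*q[0]+o1,(0,0,h)),("y",q[1],(0,0,L1)),("z",s[1]*q[2],(a1,0,0)),("y",q[3],(a2,0,L2)),("z",s[2]*q[4],(0,0,0)),("y",q[5],(a3,0,L3)),("z",s[3]*q[6]+o7,(0,0,0))]:
        M=M*rot(a,t); P=P+M.apply(v)
    return P,M
def res(p,s):
    r=[]
    for d in D:
        P,M=fk(p,d["joint_positions"],s); r+=list((P-d["tcp_pos"])*3)+list((R.from_euler("xyz",d["ee_rot"]).inv()*M).as_rotvec())
    return np.array(r+list(1e-3*np.array(p[4:7])))
if __name__=="__main__":
    best=None
    for s in itertools.product((1,-1),repeat=4):
        for o7 in (0,1.57,3.14,-1.57):
            f=least_squares(res,[.3,.4,.35,.2,0,0,0,2.33,o7],args=(s,))
            if best is None or f.cost<best[0]: best=(f.cost,s,f.x)
    print(best[0],best[1],best[2].round(4))
    json.dump([list(best[1]),best[2].tolist()],open("fk.json","w"))
E
python3 fit.py
```

```text
{'t': 3.725, 'joint_positions': [-1.975, 0.947, 0.495, 1.355, 0.793, 1.838, -0.696], 'tcp_pos': [0.267, 0.565, 0.316], 'ee_rot': [2.711, 1.491, 2.128], 'ft_force': [-0.334, 1.325, -0.359]}
0.016709886539378476 (-1, -1, -1, -1) [ 2.3720e-01  5.4920e-01  5.6980e-01  3.9070e-01 -2.1820e-01 -1.5000e-03
 -8.4700e-02 -6.2600e-02  1.5245e+00]
```

```bash
cat > fit.py <<'E'
import json,itertools
from h import *
from scipy.optimize import least_squares
D=[json.loads(l) for l in open("log.jsonl")]
AX=[[0,0,1],[0,1,0]]*3+[[0,0,1]]
def ori(p,q,s):
    M=R.from_rotvec([0,0,p[0]]); Ms=[]
    for i in range(7): M=M*R.from_rotvec(s[i]*q[i]*np.array(AX[i])); Ms.append(M)
    return M*R.from_rotvec([0,0,p[1]]),Ms
def res(p,s): return np.concatenate([(R.from_euler("xyz",d["ee_rot"]).inv()*ori(p,d["joint_positions"],s)[0]).as_rotvec() for d in D])
def fk(m,q):
    M,Ms=ori(m["p"],q,m["s"]); P=np.array([0,0,m["v"][-1]])+sum(Mi.apply(np.array(m["v"][3*i:3*i+3])) for i,Mi in enumerate(Ms)); return P,M
if __name__=="__main__":
    B=[]
    for z in itertools.product((1,-1),repeat=4):
      s=(z[0],1,z[1],1,z[2],1,z[3])
      for a in(0,3.14):
       for b in (0,1.57,3.14,-1.57):
        f=least_squares(res,[a,b],args=(s,)); B.append((f.cost,s,f.x.tolist()))
    B.sort(key=lambda b:b[0]); print(B[0],B[3])
    _,s,p=B[0]; A=[];y=[]
    for d in D:
        _,Ms=ori(p,d["joint_positions"],s); A.append(np.hstack([M.as_matrix() for M in Ms]+[[[0],[0],[1]]])); y.append(d["tcp_pos"])
    A=np.vstack(A);y=np.hstack(y); w=1e-3
    v=np.linalg.solve(A.T@A+w**2*np.eye(22),A.T@y); print(abs(A@v-y).max(),v.round(3))
    json.dump(dict(s=s,p=p,v=v.tolist()),open("fk.json","w"))
E
python3 fit.py
```

```text
(np.float64(1.0039328098385415e-30), (-1, 1, -1, 1, -1, 1, -1), [3.6372412919443533e-16, -4.71238898038469]) (np.float64(2.7347862846055096e-28), (-1, 1, -1, 1, -1, 1, -1), [6.283185307179592, 1.5707963267949079])
1.0883565879304946e-05 [ 0.    -0.015  0.142  0.    -0.015  0.266 -0.    -0.009  0.266 -0.001
 -0.009  0.226  0.001 -0.     0.226 -0.    -0.     0.191 -0.    -0.
  0.191  0.142]
```

```bash
cat > ik.py <<'E'
from fit import *
m=json.load(open("fk.json"))
LO=np.array([-2.95,-.29,-1.47,.14,-1.03,.13,-2.86])+.03;HI=np.array([2.95,1.99,1.44,2.54,4.17,1.85,2.86])-.03
def pose(al,psi,f):
    al,psi=np.radians([al,psi]); z=np.array([np.sin(al)*np.cos(psi),np.sin(al)*np.sin(psi),-np.cos(al)]); y=f*np.array([-np.sin(psi),np.cos(psi),0]); return R.from_matrix(np.c_[np.cross(y,z),y,z])
def ik(P,Rt,q0,n=1,seed=0):
    def r(q):
        p,M=fk(m,q); return np.r_[(p-P)*5,(Rt.inv()*M).as_rotvec(),1e-4*(q-q0)]
    rng=np.random.default_rng(seed); best=None
    for i in range(n):
        s=np.clip(q0,LO+.01,HI-.01) if i==0 else rng.uniform(LO+.01,HI-.01)
        o=least_squares(r,s,bounds=(LO,HI),max_nfev=60); e=np.linalg.norm(r(o.x)[:6])
        if best is None or e<best[1]: best=(o.x,e)
        if e<5e-3: break
    return best
E
cat > s.py <<'E'
from ik import *
import sys
qs=np.array(D[0]["joint_positions"]); O=np.array([.4945,-.0045,.275])
cups=dict(b=[.434,.3695,.05],y=[.486,.2505,.05],r=[.5535,.363,.05])
g=.0187
def okg(P,al,psi,f,n=3):
    Rt=pose(al,psi,f); q,e=ik(np.array(P)+Rt.apply([0,0,g]),Rt,qs,n); return q if e<.01 else None
print("pour")
for al in (75,90):
  for f in(1,-1):
    print(al,f,[ (ps,okg(O,al,ps,f).round(1).tolist()) for ps in range(-180,180,30) if okg(O,al,ps,f) is not None])
print("grasp")
for al in (50,65):
  for f in(1,-1):
    print(al,f,[(ps,[k for k in cups if okg(cups[k],al,ps,f) is not None]) for ps in range(-180,180,30)])
E
time timeout 500 python3 s.py
```

```text
pour
75 1 [(-120, [-1.0, 1.0, 0.8, 1.5, 0.3, 1.8, -0.6]), (-90, [-1.0, 0.7, 0.4, 1.8, 0.8, 1.6, -0.9]), (-60, [-1.0, 0.4, 0.1, 2.2, 1.1, 1.4, -1.1]), (60, [1.5, 0.7, -1.0, 2.2, -1.0, 0.9, -2.4]), (90, [0.7, 0.6, -0.2, 1.8, -0.9, 1.6, -2.2]), (120, [0.8, 0.9, -0.7, 1.4, -0.5, 1.8, -2.5])]
75 -1 [(-120, [-0.9, 0.9, 0.8, 1.5, 0.3, 1.8, 2.5]), (-90, [-0.7, 0.6, 0.1, 1.8, 0.8, 1.7, 2.1]), (-60, [-0.8, 0.4, -0.1, 2.2, 1.2, 1.5, 2.0]), (90, [0.5, 0.6, 0.1, 1.8, -1.0, 1.7, 1.0]), (120, [0.8, 0.9, -0.7, 1.4, -0.5, 1.8, 0.6])]
90 1 [(-120, [-1.0, 1.2, 1.0, 1.5, 0.3, 1.8, -0.5]), (-90, [-1.0, 0.8, 0.5, 1.8, 0.8, 1.7, -1.0]), (-60, [-1.0, 0.6, 0.1, 2.2, 1.2, 1.6, -1.3]), (60, [1.5, 1.0, -1.1, 2.2, -1.0, 0.9, -2.2]), (90, [0.8, 0.8, -0.3, 1.8, -1.0, 1.7, -2.2]), (120, [0.9, 1.2, -1.0, 1.4, -0.4, 1.8, -2.7])]
90 -1 [(-120, [-1.0, 1.2, 1.0, 1.5, 0.3, 1.8, 2.7]), (-90, [-0.9, 0.8, 0.2, 1.8, 0.9, 1.8, 2.1]), (-60, [-0.9, 0.6, -0.0, 2.2, 1.2, 1.7, 1.8]), (90, [0.7, 0.8, -0.3, 1.8, -1.0, 1.7, 1.0]), (120, [0.9, 1.2, -1.0, 1.4, -0.4, 1.8, 0.4])]
grasp
50 1 [(-180, ['b', 'y']), (-150, ['y']), (-120, ['b'
[... 276 characters left out ...]
 (-90, ['b', 'y', 'r']), (-60, ['b', 'y', 'r']), (-30, ['b', 'y', 'r']), (0, []), (30, ['r']), (60, ['y', 'r']), (90, ['b', 'y', 'r']), (120, ['b', 'y', 'r']), (150, ['b', 'y', 'r'])]
65 1 [(-180, []), (-150, []), (-120, []), (-90, ['b', 'y', 'r']), (-60, ['b', 'y', 'r']), (-30, ['b', 'y', 'r']), (0, ['b', 'y', 'r']), (30, ['r']), (60, ['b', 'y', 'r']), (90, ['b', 'y', 'r']), (120, ['b', 'y', 'r']), (150, ['b', 'y', 'r'])]
65 -1 [(-180, []), (-150, []), (-120, []), (-90, ['b', 'y', 'r']), (-60, ['b', 'y', 'r']), (-30, ['b', 'y', 'r']), (0, []), (30, ['r']), (60, ['b', 'y', 'r']), (90, ['b', 'y', 'r']), (120, ['b', 'y', 'r']), (150, ['b', 'y', 'r'])]
real	0m45.453s
user	0m45.549s
sys	0m0.342s
```

```bash
cat > pl.py <<'E'
from ik import *
g=.0187
def now():
    s=telemetry.state(); return np.array(s["joint_positions"]),np.array(s["tcp_pos"]),R.from_euler("xyz",s["ee_rot"])
class Plan:
    def __init__(s): s.q,s.P,s.M=now()
    def emit(s,P,M,tag=""):
        d=s.M.inv().apply(P-s.P)/.3; w=(s.M.inv()*M).as_rotvec()/.5
        n=int(np.ceil(max(np.linalg.norm(d)*.3/.0625,np.linalg.norm(w)*.5/.186)-.05))
        d=d.round(2);w=w.round(2); s.P=s.P+s.M.apply(d*.3); s.M=s.M*R.from_rotvec(w*.5)
        print(tag,"xyz",*d,"w",*w,"rows",n, "!!" if max(abs(d).max(),abs(w).max())>1 else "")
    def ikq(s,grip,M,seed=None,n=1):
        q,e=ik(np.array(grip)+M.apply([0,0,g]),M,s.q if seed is None else np.array(seed),n); 
        if e>.01: print("IK ERR",e)
        return q
    def joint(s,grip,M,seed=None,tag="J"):
        q1=s.ikq(grip,M,seed); q0=s.q; k=1
        while True:
            T=[fk(m,q0+(q1-q0)*i/k) for i in range(k+1)]
            if all(abs((a[1].inv()*b[1]).as_rotvec()).max()<.49 and np.linalg.norm(b[0]-a[0])<.29 for a,b in zip(T,T[1:])): break
            k+=1
        for i in range(1,k+1): s.emit(*T[i],tag)
        print("   q",q1.round(2),"zmin",round(min(t[0][2] for t in T),3)); s.q=q1
    def cart(s,grip,M=None,tag="C"):
        M=s.M if M is None else M; s.emit(np.array(grip)+M.apply([0,0,g]),M,tag); s.q=s.ikq(grip,M)
E
python3 - <<'E'
from pl import *
p=Plan(); M=pose(55,-90,-1); G=np.array([.434,.3695,.05]); z=M.apply([0,0,1])
p.joint(G-.13*z+[0,0,.05],M,[-1.5,.8,.2,1.6,.8,1.7,2.1])
p.cart(G-.1*z); p.cart(G)
E
```

```text
IK ERR 0.11071382932305468
J xyz 0.08 -0.03 0.16 w 0.3 0.26 -0.97 rows 3 
J xyz 0.06 0.03 0.15 w 0.11 0.35 -0.96 rows 3 
J xyz 0.01 0.06 0.13 w -0.1 0.34 -0.93 rows 3 
J xyz -0.04 0.06 0.11 w -0.26 0.22 -0.93 rows 3 
J xyz -0.08 0.01 0.09 w -0.31 0.04 -0.92 rows 3 
J xyz -0.09 -0.04 0.07 w -0.26 -0.14 -0.91 rows 3 
   q [-1.49  1.11  0.86  1.07 -0.08  1.82  2.44] zmin 0.16
C xyz -0.13 0.0 0.18 w 0.0 0.0 0.0 rows 1 
C xyz 0.02 0.03 0.33 w 0.0 0.0 0.0 rows 2
```

```bash
python3 - <<'E'
from pl import *
sd=np.array([-1.2,.7,.2,1.7,.8,1.5,2.1])
for n,G in dict(b=[.434,.3695,.05],r=[.5535,.363,.05],y=[.486,.2505,.05]).items():
  for ps in (-90,-75,-60,-45,-30):
    out=[]
    for dz in ((-.13,.04),(-.1,0),(0,0),(0,.3)):
      M=pose(55,ps,-1); q,e=ik(np.array(G)+M.apply([0,0,g+dz[0]])+[0,0,dz[1]],M,sd,2); out.append((round(e,3),round(float(min((q-LO).min(),(HI-q).min())),2)))
    print(n,ps,out,q.round(1))
for ps in (-90,-75,-60,-45):
    M=pose(85,ps,1); q,e=ik(np.array([.51,0,.28])+M.apply([0,0,g]),M,np.array([-1.,.7,.2,1.8,.8,1.6,-.9]),2); print(ps,round(e,3),q.round(2))
E
```

```text
b -90 [(np.float64(0.102), 0.0), (np.float64(0.016), 0.0), (np.float64(0.0), 0.15), (np.float64(0.119), 0.0)] [-1.7  1.   1.3  1.3 -0.   1.8  2.8]
b -75 [(np.float64(0.0), 0.04), (np.float64(0.0), 0.16), (np.float64(0.0), 0.3), (np.float64(0.0), 0.0)] [-1.5  0.7  0.7  1.3  0.3  1.8  2.6]
b -60 [(np.float64(0.0), 0.16), (np.float64(0.0), 0.27), (np.float64(0.0), 0.42), (np.float64(0.0), 0.05)] [-1.3  0.5  0.2  1.5  0.7  1.8  2.4]
b -45 [(np.float64(0.0), 0.3), (np.float64(0.0), 0.4), (np.float64(0.0), 0.57), (np.float64(0.0), 0.18)] [-1.3  0.4  0.   1.6  0.8  1.6  2.5]
b -30 [(np.float64(0.0), 0.46), (np.float64(0.0), 0.55), (np.float64(0.0), 0.53), (np.float64(0.0), 0.29)] [-1.3  0.3  0.   1.8  0.9  1.5  2.5]
r -90 [(np.float64(0.141), 0.0), (np.float64(0.065), 0.0), (np.float64(0.0), 0.07), (np.float64(0.13), 0.0)] [-1.4  1.   1.2  1.1 -0.   1.8  2.8]
r -75 [(np.float64(0.0), 0.01), (np.float64(0.0), 0.09), (np.float64(0.0), 0.28), (np.float64(0.0), 0.02)] [-1.3  0.8  0.7  1.1  0.4  1.8  2.7]
r -60 [(np.float64(0.0), 0.2), (np.float64(0.0), 0.31), (np.float64(0.0), 0.44), (np.float6
[... 564 characters left out ...]
(np.float64(0.0), 0.13)] [-1.4  0.6  0.6  1.5  0.5  1.7  2.5]
y -60 [(np.float64(0.0), 0.33), (np.float64(0.0), 0.42), (np.float64(0.0), 0.56), (np.float64(0.0), 0.23)] [-1.3  0.4  0.3  1.7  0.7  1.6  2.5]
y -45 [(np.float64(0.0), 0.47), (np.float64(0.0), 0.57), (np.float64(0.0), 0.51), (np.float64(0.0), 0.3)] [-1.2  0.3  0.1  1.8  0.9  1.5  2.5]
y -30 [(np.float64(0.0), 0.37), (np.float64(0.0), 0.34), (np.float64(0.0), 0.32), (np.float64(0.0), 0.24)] [-1.2  0.2  0.   2.   1.   1.3  2.6]
-90 0.0 [-0.98  0.78  0.41  1.8   0.81  1.68 -0.94]
-75 0.0 [-0.99  0.67  0.26  2.    1.    1.61 -1.07]
-60 0.0 [-1.    0.57  0.16  2.21  1.19  1.53 -1.2 ]
-45 0.0 [-0.92  0.5  -0.    2.42  1.41  1.52 -1.34]
```

```bash
python3 - <<'E'
from pl import *
p=Plan(); M=pose(55,-45,-1); G=np.array([.434,.3695,.05]); z=M.apply([0,0,1])
p.joint(G-.13*z+[0,0,.05],M,[-1.3,.7,.1,1.6,.8,1.6,2.4])
p.cart(G-.09*z)
E
```

```text
J xyz 0.08 -0.0 0.12 w 0.03 0.16 -0.93 rows 3 
J xyz 0.07 0.02 0.12 w -0.05 0.16 -0.91 rows 3 
J xyz 0.05 0.04 0.11 w -0.11 0.12 -0.9 rows 3 
J xyz 0.03 0.04 0.09 w -0.16 0.05 -0.89 rows 3 
J xyz 0.02 0.05 0.08 w -0.17 -0.02 -0.87 rows 3 
J xyz 0.01 0.04 0.08 w -0.13 -0.09 -0.86 rows 3 
J xyz -0.0 0.04 0.06 w -0.08 -0.14 -0.86 rows 3 
   q [-1.42  0.69 -0.01  1.63  0.72  1.53  2.19] zmin 0.164
C xyz -0.14 -0.01 0.23 w 0.0 0.0 0.0 rows 2
```

arm_command:
  plan:
    - {"x":0.08,"y":0,"z":0.12,"wx":0.03,"wy":0.16,"wz":-0.93}
    - {"x":0.08,"y":0,"z":0.12,"wx":0.03,"wy":0.16,"wz":-0.93}
    - {"x":0.08,"y":0,"z":0.12,"wx":0.03,"wy":0.16,"wz":-0.93}
  claw: 1

```text
t: 4.1
tcp_pos: [0.2986, 0.5464, 0.2953]
ee_rot: [-1.938, 1.114, -2.519]
ft_force: [-0.0, -0.6, 0.8]
opening: 0.0879
finger_force: 0.0
```

arm_command:
  plan:
    - {"x":0.07,"y":0.02,"z":0.12,"wx":-0.05,"wy":0.16,"wz":-0.91}
    - {"x":0.07,"y":0.02,"z":0.12,"wx":-0.05,"wy":0.16,"wz":-0.91}
    - {"x":0.07,"y":0.02,"z":0.12,"wx":-0.05,"wy":0.16,"wz":-0.91}

```text
t: 4.47
tcp_pos: [0.3231, 0.5251, 0.269]
ee_rot: [-1.872, 0.659, -2.404]
ft_force: [-0.0, -0.4, 0.5]
opening: 0.088
finger_force: 0.0
```

arm_command:
  plan:
    - {"x":0.05,"y":0.04,"z":0.11,"wx":-0.11,"wy":0.12,"wz":-0.9}
    - {"x":0.05,"y":0.04,"z":0.11,"wx":-0.11,"wy":0.12,"wz":-0.9}
    - {"x":0.05,"y":0.04,"z":0.11,"wx":-0.11,"wy":0.12,"wz":-0.9}

```text
t: 4.85
tcp_pos: [0.3429, 0.5052, 0.2437]
ee_rot: [-1.889, 0.213, -2.316]
ft_force: [-0.3, 0.7, -0.7]
opening: 0.0878
finger_force: 0.0
```

arm_command:
  plan:
    - {"x":0.03,"y":0.04,"z":0.09,"wx":-0.16,"wy":0.05,"wz":-0.89}
    - {"x":0.03,"y":0.04,"z":0.09,"wx":-0.16,"wy":0.05,"wz":-0.89}
    - {"x":0.03,"y":0.04,"z":0.09,"wx":-0.16,"wy":0.05,"wz":-0.89}

```text
t: 5.22
tcp_pos: [0.3559, 0.4871, 0.223]
ee_rot: [-1.97, -0.212, -2.184]
ft_force: [0.3, 0.1, 1.0]
opening: 0.0879
finger_force: 0.0
```

arm_command:
  plan:
    - {"x":0.02,"y":0.05,"z":0.08,"wx":-0.17,"wy":-0.02,"wz":-0.87}
    - {"x":0.02,"y":0.05,"z":0.08,"wx":-0.17,"wy":-0.02,"wz":-0.87}
    - {"x":0.02,"y":0.05,"z":0.08,"wx":-0.17,"wy":-0.02,"wz":-0.87}

```text
t: 5.6
tcp_pos: [0.3632, 0.469, 0.2021]
ee_rot: [-2.147, -0.592, -1.955]
ft_force: [0.9, 0.4, -0.6]
opening: 0.0877
finger_force: 0.0
```

arm_command:
  plan:
    - {"x":0.01,"y":0.04,"z":0.08,"wx":-0.13,"wy":-0.09,"wz":-0.86}
    - {"x":0.01,"y":0.04,"z":0.08,"wx":-0.13,"wy":-0.09,"wz":-0.86}
    - {"x":0.01,"y":0.04,"z":0.08,"wx":-0.13,"wy":-0.09,"wz":-0.86}

```text
t: 5.98
tcp_pos: [0.3702, 0.4496, 0.185]
ee_rot: [-2.515, -0.878, -1.512]
ft_force: [0.5, 0.1, 0.1]
opening: 0.0875
finger_force: 0.0
```

arm_command:
  plan:
    - {"x":0,"y":0.04,"z":0.06,"wx":-0.08,"wy":-0.14,"wz":-0.86}
    - {"x":0,"y":0.04,"z":0.06,"wx":-0.08,"wy":-0.14,"wz":-0.86}
    - {"x":0,"y":0.04,"z":0.06,"wx":-0.08,"wy":-0.14,"wz":-0.86}
    - {"x":0,"y":0.04,"z":0.06,"wx":-0.08,"wy":-0.14,"wz":-0.86}

```text
t: 6.48
tcp_pos: [0.3718, 0.4331, 0.1708]
ee_rot: [-3.125, -0.953, -0.804]
ft_force: [-0.1, 0.6, -0.2]
opening: 0.0877
finger_force: 0.0
```

```bash
python3 log.py; python3 - <<'E'
from pl import *
im=imaging.capture("top"); cv2.imwrite("pics/t1.png",im[:,:,::-1])
p=Plan(); M=pose(55,-45,-1); G=np.array([.434,.3695,.05]); z=M.apply([0,0,1])
p.cart(G-.13*z+[0,0,.05],M);p.cart(G-.09*z);p.cart(G);p.cart(G+[0,0,.3])
E
```

```text
{'t': 6.475, 'joint_positions': [-1.313, 0.687, -0.154, 1.625, 0.782, 1.59, 2.145], 'tcp_pos': [0.372, 0.433, 0.171], 'ee_rot': [-3.125, -0.953, -0.804], 'ft_force': [-0.089, 0.6, -0.206]}
C xyz -0.02 0.0 0.01 w -0.0 0.01 -0.02 rows 1 
C xyz -0.14 0.0 0.23 w 0.0 0.0 0.0 rows 2 
C xyz 0.0 0.0 0.3 w 0.0 0.0 0.0 rows 2 
C xyz 0.82 0.0 -0.58 w 0.0 0.0 0.0 rows 5
```

View pics/t1.png

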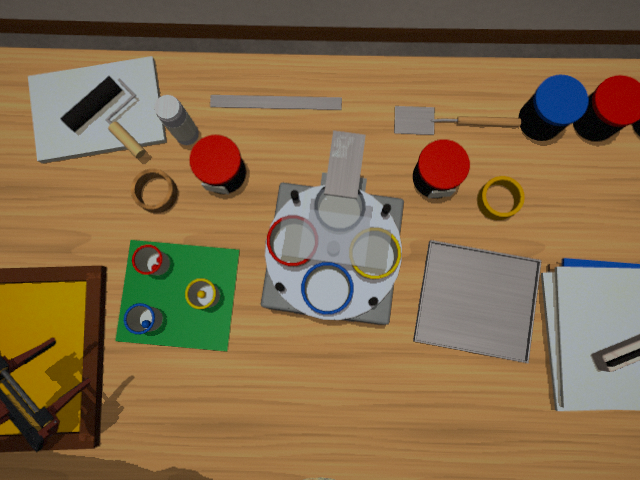

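arm_command:
  plan:
    - {"x":-0.16,"y":0,"z":0.24,"wx":0,"wy":0.01,"wz":-0.02}
    - {"x":-0.16,"y":0,"z":0.24,"wx":0,"wy":0.01,"wz":-0.02}
    - {"x":-0.16,"y":0,"z":0.24,"wx":0,"wy":0.01,"wz":-0.02}
    - {"x":-0.16,"y":0,"z":0.24,"wx":0,"wy":0.01,"wz":-0.02}

```text
t: 7.02
tcp_pos: [0.3921, 0.4115, 0.0871]
ee_rot: [3.132, -0.964, -0.772]
ft_force: [0.1, 0.4, 0.8]
opening: 0.0877
finger_force: 0.0
```

arm_command:
  plan:
    - {"x":0,"y":0,"z":0.15,"wx":0,"wy":0,"wz":0}
    - {"x":0,"y":0,"z":0.3,"wx":0,"wy":0,"wz":0}
    - {"x":0,"y":0,"z":0.3,"wx":0,"wy":0,"wz":0}
    - {"x":0,"y":0,"z":0.3,"wx":0,"wy":0,"wz":0}

```text
t: 7.52
tcp_pos: [0.4442, 0.3596, 0.0355]
ee_rot: [3.132, -0.963, -0.772]
ft_force: [-0.5, 0.9, -1.0]
opening: 0.0878
finger_force: 0.0
```

```bash
python3 - <<'E'
from pl import *
print(now()[1], now()[1]-now()[2].apply([0,0,g]))
crop("scene","s2.png",360,220,600,400,3)
E
```

```text
[0.44419267 0.3596467  0.03549108] [0.43331619 0.37048703 0.04616251]
```

View pics/s2.png

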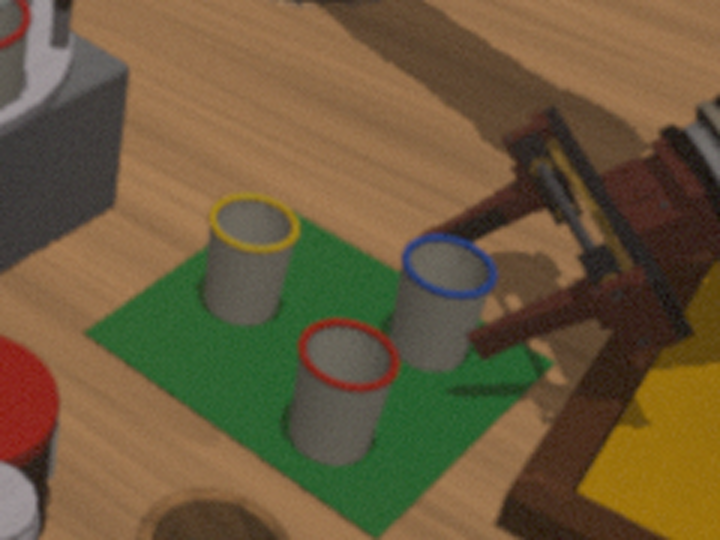

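arm_command:
  plan:
    - {"x":0,"y":0,"z":0,"wx":0,"wy":0,"wz":0}
    - {"x":0,"y":0,"z":0,"wx":0,"wy":0,"wz":0}
    - {"x":0,"y":0,"z":0,"wx":0,"wy":0,"wz":0}
    - {"x":0,"y":0,"z":0,"wx":0,"wy":0,"wz":0}
    - {"x":0,"y":0,"z":0,"wx":0,"wy":0,"wz":0}
    - {"x":0,"y":0,"z":0,"wx":0,"wy":0,"wz":0}
  claw: -1

```text
t: 8.32
tcp_pos: [0.4447, 0.358, 0.0347]
ee_rot: [3.128, -0.965, -0.77]
ft_force: [0.3, 1.1, 2.4]
opening: 0.0557
finger_force: 29.3
```

arm_command:
  plan:
    - {"x":0.1,"y":0,"z":-0.07,"wx":0,"wy":0,"wz":0}
    - {"x":0.2,"y":0,"z":-0.14,"wx":0,"wy":0,"wz":0}
    - {"x":0.36,"y":0,"z":-0.25,"wx":0,"wy":0,"wz":0}
    - {"x":0.52,"y":0,"z":-0.36,"wx":0,"wy":0,"wz":0}
    - {"x":0.68,"y":0,"z":-0.47,"wx":0,"wy":0,"wz":0}
    - {"x":0.75,"y":0,"z":-0.52,"wx":0,"wy":0,"wz":0}
    - {"x":0.75,"y":0,"z":-0.52,"wx":0,"wy":0,"wz":0}

```text
t: 9.2
tcp_pos: [0.4461, 0.3598, 0.3097]
ee_rot: [3.134, -0.963, -0.775]
ft_force: [-0.1, 0.4, -1.7]
opening: 0.0559
finger_force: 29.3
```

```bash
cat > pour.py <<'E'
from pl import *
O=np.array([.4945,-.0045]); ps=-75
def go(hz=.032,al1=55,dx=.008,stage=0):
    p=Plan(); cup=pose(al1,0,-1).inv().apply([0,0,1])   # cup axis in the tool frame
    def at(M): c=M.apply(cup); return np.r_[O-.9*np.array([c[0],c[1]])*hz+[dx,0],.285],np.degrees(np.arccos(c[2]))
    M=pose(al1,ps,-1)
    if stage==0:
        G,t=at(M); p.joint(G+[0,0,.06],M,tag="travel")
    M=pose(85,ps,-1); G,t=at(M)
    if stage<2: p.joint(G+[0,0,.01],M,tag="tilt")
    M0=M
    for f in (28,56,84,112,140,168,180):
        M=M0*R.from_rotvec([0,0,np.radians(f)]); G,t=at(M); p.cart(G,M,"roll%d th%.0f grip %s"%(f,t,G.round(3))); print("  q",p.q.round(2))
if __name__=="__main__":
    import sys; go(stage=int(sys.argv[1]) if len(sys.argv)>1 else 0)
E
python3 log.py; python3 pour.py
```

```text
{'t': 9.2, 'joint_positions': [-1.201, 0.459, -0.112, 1.655, 0.839, 1.641, 2.402], 'tcp_pos': [0.446, 0.36, 0.31], 'ee_rot': [3.134, -0.963, -0.775], 'ft_force': [-0.138, 0.391, -1.68]}
travel xyz 0.38 0.29 0.46 w -0.43 0.0 0.31 rows 4 
travel xyz 0.34 0.34 0.43 w -0.43 -0.01 0.3 rows 4 
   q [-0.68  0.25 -0.01  1.9   0.85  1.54  2.44] zmin 0.309
tilt xyz -0.05 0.01 0.09 w -0.09 0.51 0.0 rows 2 
tilt xyz -0.04 -0.02 0.03 w 0.09 0.54 0.02 rows 2 
   q [-0.83  0.61  0.08  2.02  1.06  1.7   2.04] zmin 0.293
roll28 th40 grip [ 0.517 -0.016  0.285] xyz -0.03 -0.03 -0.0 w -0.01 0.0 0.98 rows 3 
  q [-0.87  0.64  0.15  2.01  1.06  1.65  1.56]
roll56 th60 grip [ 0.525 -0.014  0.285] xyz -0.02 -0.03 0.0 w 0.0 -0.0 0.98 rows 3 
  q [-0.91  0.65  0.21  1.99  1.05  1.62  1.1 ]
roll84 th82 grip [ 0.529 -0.014  0.285] xyz -0.0 -0.01 0.0 w 0.0 -0.0 0.97 rows 3 
  q [-0.95  0.67  0.27  1.99  1.04  1.59  0.63]
roll112 th105 grip [ 0.528 -0.015  0.285] xyz 0.0 0.01 0.01 w 0.0 -0.0 0.98 rows 3 
  q [-1.    0.67  0.34  1.99  1.02  1.55  0.15]
roll140 th125 grip [ 0.522 -0.018  0.285] xyz 0.02 -0.01 0.0 w -0.0 -0.0 0.98 rows 3 
  q [-1.05  0.68  0.4   2.01  1.    1.52 -0.33]
roll168 th138 grip [ 0.512 -0.021  0.285] xyz 0.02 -0.03 0.0 w -0.0 -0.0 0.98 rows 3 
  q [-1.13  0.69  0.49  2.04  0.97  1.47 -0.8 ]
roll180 th140 grip [ 0.507 -0.022  0.285] xyz 0.0 -0.02 0.0 w -0.0 -0.0 0.42 rows 2 
  q [-1.16  0.69  0.52  2.05  0.96  1.45 -1.01]pour.py:5: RuntimeWarning: invalid value encountered in arccos
  def at(M): c=M.apply(cup); return np.r_[O-.9*np.array([c[0],c[1]])*hz+[dx,0],.285],np.degrees(np.arccos(c[2]))
```

arm_command:
  plan:
    - {"x":0.1,"y":0.07,"z":0.11,"wx":-0.1,"wy":0,"wz":0.07}
    - {"x":0.24,"y":0.18,"z":0.29,"wx":-0.27,"wy":0,"wz":0.19}
    - {"x":0.38,"y":0.29,"z":0.46,"wx":-0.43,"wy":0,"wz":0.31}
    - {"x":0.38,"y":0.29,"z":0.46,"wx":-0.43,"wy":0,"wz":0.31}

```text
t: 9.7
tcp_pos: [0.5125, 0.1678, 0.3228]
ee_rot: [3.133, -0.968, -1.045]
ft_force: [0.5, 1.2, -0.3]
opening: 0.0556
finger_force: 29.4
```

arm_command:
  plan:
    - {"x":0.14,"y":0.14,"z":0.18,"wx":-0.18,"wy":0,"wz":0.13}
    - {"x":0.26,"y":0.26,"z":0.33,"wx":-0.33,"wy":0,"wz":0.23}
    - {"x":0.34,"y":0.34,"z":0.43,"wx":-0.43,"wy":-0.01,"wz":0.3}
    - {"x":0.34,"y":0.34,"z":0.43,"wx":-0.43,"wy":-0.01,"wz":0.3}
    - {"x":0.34,"y":0.34,"z":0.43,"wx":-0.43,"wy":-0.01,"wz":0.3}

```text
t: 10.32
tcp_pos: [0.5053, -0.0203, 0.334]
ee_rot: [3.136, -0.962, -1.302]
ft_force: [0.4, 0.4, -0.9]
opening: 0.056
finger_force: 29.4
```

arm_command:
  plan:
    - {"x":-0.05,"y":0.01,"z":0.09,"wx":-0.09,"wy":0.51,"wz":0}
    - {"x":-0.05,"y":0.01,"z":0.09,"wx":-0.09,"wy":0.51,"wz":0}

```text
t: 10.58
tcp_pos: [0.5058, -0.0324, 0.3041]
ee_rot: [3.059, -1.221, -1.265]
ft_force: [0.1, 1.1, -0.3]
opening: 0.0555
finger_force: 29.4
```

arm_command:
  plan:
    - {"x":-0.04,"y":-0.02,"z":0.03,"wx":0.09,"wy":0.54,"wz":0.02}
    - {"x":-0.04,"y":-0.02,"z":0.03,"wx":0.09,"wy":0.54,"wz":0.02}
    - {"x":-0.04,"y":-0.02,"z":0.03,"wx":0.09,"wy":0.54,"wz":0.02}

```text
t: 10.95
tcp_pos: [0.5128, -0.0351, 0.2902]
ee_rot: [3.035, -1.488, -1.195]
ft_force: [-0.6, 1.5, -0.6]
opening: 0.0555
finger_force: 29.4
```

```bash
python3 log.py; python3 pour.py 1; python3 - <<'E'
from h import *
a=imaging.capture("scene");b=imaging.capture("top")
f=lambda a,k:cv2.resize(a,None,fx=k,fy=k,interpolation=cv2.INTER_CUBIC)
cv2.imwrite("pics/p1.png",np.hstack([f(a[130:330,230:430],2),f(b[160:360,190:390],2)])[:,:,::-1])
E
```

```text
{'t': 10.95, 'joint_positions': [-0.909, 0.626, 0.178, 2.032, 1.047, 1.642, 2.057], 'tcp_pos': [0.513, -0.035, 0.29], 'ee_rot': [3.035, -1.488, -1.195], 'ft_force': [-0.605, 1.518, -0.643]}
tilt xyz 0.01 0.01 0.0 w -0.02 -0.01 0.02 rows 1 
   q [-0.91  0.62  0.18  2.03  1.04  1.65  2.06] zmin 0.29
roll28 th40 grip [ 0.517 -0.016  0.285] xyz -0.03 -0.04 0.01 w 0.0 -0.0 0.98 rows 3 
  q [-0.95  0.65  0.24  2.01  1.03  1.6   1.58]
roll56 th60 grip [ 0.525 -0.014  0.285] xyz -0.02 -0.02 -0.0 w 0.0 -0.0 0.97 rows 3 
  q [-0.99  0.67  0.31  2.    1.02  1.57  1.12]
roll84 th82 grip [ 0.529 -0.014  0.285] xyz -0.01 -0.01 0.0 w 0.0 -0.0 0.98 rows 3 
  q [-1.03  0.68  0.38  1.99  1.01  1.53  0.66]
roll112 th105 grip [ 0.528 -0.015  0.285] xyz 0.01 -0.0 0.0 w -0.0 -0.01 0.98 rows 3 
  q [-1.08  0.7   0.45  2.    0.99  1.49  0.18]
roll140 th125 grip [ 0.522 -0.018  0.285] xyz 0.01 -0.01 0.01 w 0.0 0.0 0.98 rows 3 
  q [-1.14  0.71  0.52  2.02  0.96  1.45 -0.29]
roll168 th138 grip [ 0.512 -0.021  0.285] xyz 0.03 -0.03 -0.0 w 0.0 0.0 0.97 rows 3 
  q [-1.21  0.72  0.6   2.05  0.93  1.4  -0.76]
roll180 th140 grip [ 0.507 -0.022  0.285] xyz 0.0 -0.01 -0.0 w 0.0 0.0 0.42 rows 2 
  q [-1.24  0.73  0.64  2.06  0.92  1.38 -0.97]
```

View pics/p1.png

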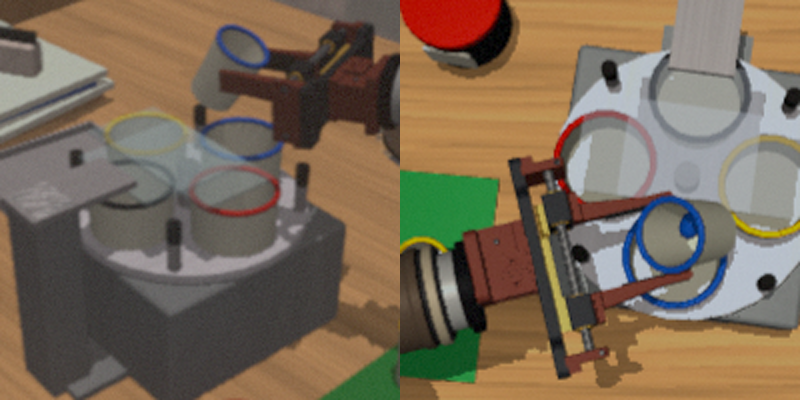

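arm_command:
  plan:
    - {"x":-0.03,"y":-0.03,"z":0.01,"wx":-0.02,"wy":-0.01,"wz":1}
    - {"x":-0.03,"y":-0.03,"z":0.01,"wx":-0.02,"wy":-0.01,"wz":1}
    - {"x":-0.03,"y":-0.03,"z":0.01,"wx":-0.02,"wy":-0.01,"wz":1}

```text
t: 11.42
tcp_pos: [0.5224, -0.0372, 0.2841]
ee_rot: [-1.766, -1.059, -2.715]
ft_force: [0.3, -0.6, -0.5]
opening: 0.0557
finger_force: 29.4
```

arm_command:
  plan:
    - {"x":-0.02,"y":-0.02,"z":0,"wx":0,"wy":0,"wz":0.98}
    - {"x":-0.02,"y":-0.02,"z":0,"wx":0,"wy":0,"wz":0.98}
    - {"x":-0.02,"y":-0.02,"z":0,"wx":0,"wy":0,"wz":0.98}

```text
t: 11.8
tcp_pos: [0.5302, -0.0348, 0.2817]
ee_rot: [-1.684, -0.574, -2.823]
ft_force: [-0.6, -0.7, -0.9]
opening: 0.0556
finger_force: 29.4
```

arm_command:
  plan:
    - {"x":-0.01,"y":-0.01,"z":0,"wx":0,"wy":0,"wz":0.98}
    - {"x":-0.01,"y":-0.01,"z":0,"wx":0,"wy":0,"wz":0.98}
    - {"x":-0.01,"y":-0.01,"z":0,"wx":0,"wy":0,"wz":0.98}

```text
t: 12.18
tcp_pos: [0.5342, -0.0339, 0.2825]
ee_rot: [-1.667, -0.087, -2.877]
ft_force: [0.6, -0.6, -1.1]
opening: 0.0555
finger_force: 29.4
```

arm_command:
  plan:
    - {"x":0.01,"y":0,"z":0,"wx":0,"wy":0,"wz":0.98}
    - {"x":0.01,"y":0,"z":0,"wx":0,"wy":0,"wz":0.98}
    - {"x":0.01,"y":0,"z":0,"wx":0,"wy":0,"wz":0.98}

```text
t: 12.55
tcp_pos: [0.5314, -0.0346, 0.2826]
ee_rot: [-1.675, 0.401, -2.926]
ft_force: [-0.6, 0.0, -0.4]
opening: 0.0553
finger_force: 29.3
```

arm_command:
  plan:
    - {"x":0.01,"y":-0.01,"z":0.01,"wx":0,"wy":0,"wz":0.98}
    - {"x":0.01,"y":-0.01,"z":0.01,"wx":0,"wy":0,"wz":0.98}
    - {"x":0.01,"y":-0.01,"z":0.01,"wx":0,"wy":0,"wz":0.98}

```text
t: 12.92
tcp_pos: [0.5284, -0.0386, 0.2839]
ee_rot: [-1.723, 0.887, -3.003]
ft_force: [0.1, 0.1, 0.2]
opening: 0.056
finger_force: 29.3
```

arm_command:
  plan:
    - {"x":0.03,"y":-0.03,"z":0,"wx":0,"wy":0,"wz":0.98}
    - {"x":0.03,"y":-0.03,"z":0,"wx":0,"wy":0,"wz":0.98}
    - {"x":0.03,"y":-0.03,"z":0,"wx":0,"wy":0,"wz":0.98}
    - {"x":0.03,"y":-0.03,"z":0,"wx":0,"wy":0,"wz":0.98}

```text
t: 13.42
tcp_pos: [0.5161, -0.0416, 0.2825]
ee_rot: [-2.028, 1.355, 2.951]
ft_force: [-0.3, 0.0, -0.4]
opening: 0.0557
finger_force: 29.3
```

arm_command:
  plan:
    - {"x":0,"y":-0.01,"z":0,"wx":0,"wy":0,"wz":0.42}
    - {"x":0,"y":-0.01,"z":0,"wx":0,"wy":0,"wz":0.42}
    - {"x":0,"y":-0.01,"z":0,"wx":0,"wy":0,"wz":0.2}
    - {"x":0,"y":-0.01,"z":0,"wx":0,"wy":0,"wz":0.42}
    - {"x":0,"y":-0.01,"z":0,"wx":0,"wy":0,"wz":0.2}
    - {"x":0,"y":-0.01,"z":0,"wx":0,"wy":0,"wz":0.42}
    - {"x":0,"y":-0.01,"z":0,"wx":0,"wy":0,"wz":0.42}
    - {"x":0,"y":-0.01,"z":0,"wx":0,"wy":0,"wz":0.42}

```text
t: 14.42
tcp_pos: [0.5129, -0.043, 0.2829]
ee_rot: [3.026, 1.479, 1.711]
ft_force: [-0.2, 0.5, -1.1]
opening: 0.0558
finger_force: 29.3
```

```bash
python3 log.py; python3 - <<'E'
from h import *
a=imaging.capture("scene");b=imaging.capture("top")
f=lambda a,k:cv2.resize(a,None,fx=k,fy=k,interpolation=cv2.INTER_CUBIC)
cv2.imwrite("pics/p2.png",np.hstack([f(a[130:330,230:430],2),f(b[160:360,190:390],2)])[:,:,::-1])
E
```

```text
{'t': 14.425, 'joint_positions': [-1.218, 0.723, 0.62, 2.055, 0.923, 1.391, -0.982], 'tcp_pos': [0.513, -0.043, 0.283], 'ee_rot': [3.026, 1.479, 1.711], 'ft_force': [-0.182, 0.535, -1.087]}
```

View pics/p2.png

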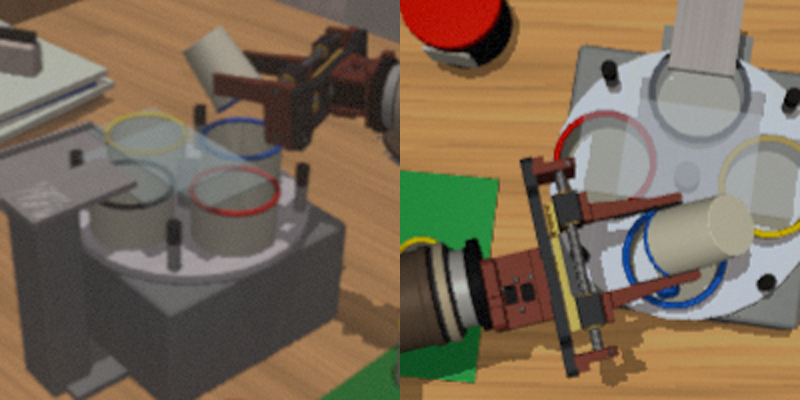

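```bash
cat > tray.py <<'E'
from pl import *
import sys
SP=dict(A=[.532,-.393,.052],B=[.429,-.375,.052],C=[.466,-.275,.052])
if __name__=="__main__":
    T=np.array(SP[sys.argv[1]])
    for ps in (-60,-45,-30,-15,0):
        M=pose(55,ps,-1); o=[]
        for dz in (.2,0):
            q,e=ik(T+M.apply([0,0,g])+[0,0,dz],M,np.array([-.3,.6,.1,1.8,1.,1.5,2.3]),2); o.append((round(float(e),3),q.round(2).tolist()))
        print(ps,o)
    ps=float(sys.argv[2]); M=pose(55,ps,-1); p=Plan()
    p.cart(p.P-p.M.apply([0,0,g])+[0,0,.07])
    p.joint(T+[0,0,.2],M,[-.3,.6,.1,1.8,1.,1.5,2.3])
    p.cart(T)
E
python3 tray.py A -30
```

```text
-60 [(0.0, [0.06, 0.2, 0.18, 2.24, 1.66, 0.61, 2.46]), (0.0, [0.32, 0.66, -0.12, 2.31, 2.18, 0.9, 1.81])]
-45 [(0.0, [0.27, 0.14, 0.13, 2.32, 2.21, 0.38, 2.22]), (0.0, [0.57, 0.65, -0.22, 2.39, 2.63, 0.91, 1.78])]
-30 [(0.0, [0.7, 0.15, -0.11, 2.31, 3.3, 0.28, 1.47]), (0.0, [0.89, 0.66, -0.35, 2.38, 3.07, 0.83, 1.84])]
-15 [(0.0, [1.7, 0.38, -1.06, 2.19, 4.0, 0.16, 1.22]), (0.0, [1.08, 0.68, -0.34, 2.31, 3.62, 0.7, 1.7])]
0 [(0.0, [1.95, 0.76, -1.42, 2.06, 0.33, 0.2, -0.98]), (0.0, [1.64, 0.92, -0.92, 2.15, 3.9, 0.23, 1.94])]
C xyz -0.23 0.0 -0.02 w 0.0 0.0 0.0 rows 2 
J xyz -0.03 0.23 0.31 w -0.28 -0.04 -0.73 rows 3 
J xyz -0.05 0.11 0.29 w -0.28 -0.09 -0.75 rows 3 
J xyz -0.01 0.03 0.23 w -0.25 -0.16 -0.76 rows 3 
J xyz 0.05 -0.01 0.16 w -0.2 -0.21 -0.78 rows 3 
J xyz 0.12 0.02 0.06 w -0.13 -0.23 -0.82 rows 3 
J xyz 0.13 0.09 -0.01 w -0.08 -0.23 -0.87 rows 3 
J xyz 0.07 0.2 -0.08 w -0.08 -0.21 -0.92 rows 3 
J xyz -0.05 0.26 -0.13 w -0.09 -0.23 -0.96 rows 3 
   q [ 0.7   0.15 -0.11  2.31  3.3   0.28  1.47] zmin 0.241
C xyz -0.55 0.0 0.38 w 0.0 0.0 0.0 rows 4
```

```bash
python3 - <<'E'
from tray import *
ps=-55; M=pose(55,ps,-1)
for k in "ABC":
    p=Plan(); T=np.array(SP[k]); print(k)
    if k=="A":
        p.cart(p.P-p.M.apply([0,0,g])+[0,0,.07])
        p.joint(T+[0,0,.2],M,[.2,.3,.1,2.2,1.8,.7,2.3]); p.cart(T); print(p.q.round(2)); p.cart(T-.11*M.apply([0,0,1])); print(p.q.round(2))
    else: print([p.ikq(T+[0,0,d],M,[.2,.4,.1,2.2,1.8,.7,2.3]).round(2) for d in (.2,0)])
E
```

```text
A
C xyz -0.23 0.0 -0.02 w 0.0 0.0 0.0 rows 2 
J xyz 0.06 0.06 0.24 w -0.07 0.15 -0.88 rows 3 
J xyz 0.03 0.05 0.22 w -0.14 0.1 -0.86 rows 3 
J xyz 0.03 0.01 0.21 w -0.18 0.03 -0.83 rows 3 
J xyz 0.04 -0.01 0.17 w -0.16 -0.06 -0.81 rows 3 
J xyz 0.06 -0.01 0.14 w -0.11 -0.12 -0.8 rows 3 
J xyz 0.08 0.01 0.1 w -0.03 -0.15 -0.8 rows 3 
J xyz 0.09 0.06 0.05 w 0.05 -0.13 -0.81 rows 3 
J xyz 0.06 0.08 0.03 w 0.09 -0.08 -0.82 rows 3 
   q [0.2  0.18 0.08 2.27 1.79 0.55 2.43] zmin 0.239
C xyz -0.55 0.0 0.38 w 0.0 0.0 0.0 rows 4 
[ 0.37  0.65 -0.13  2.34  2.34  0.9   1.77]
C xyz -0.0 0.0 -0.37 w 0.0 0.0 0.0 rows 2 
[ 0.25  0.44 -0.19  2.5   2.1   0.91  1.85]
B
[array([0.3 , 0.01, 0.  , 2.47, 1.87, 0.55, 2.37]), array([ 1.39,  1.38, -1.44,  2.51,  2.4 ,  1.82,  2.65])]
C
[array([ 0.04,  0.03, -0.1 ,  2.45,  1.55,  0.78,  2.42]), array([ 0.8 ,  0.93, -1.03,  2.51,  2.07,  1.59,  2.01])]
```

arm_command:
  plan:
    - {"x":-0.23,"y":0,"z":-0.02,"wx":0,"wy":0,"wz":0}
    - {"x":-0.23,"y":0,"z":-0.02,"wx":0,"wy":0,"wz":0}

```text
t: 14.78
tcp_pos: [0.5122, -0.0441, 0.3543]
ee_rot: [2.966, 1.477, 1.65]
ft_force: [0.3, 0.2, -1.0]
opening: 0.0555
finger_force: 29.3
```

arm_command:
  plan:
    - {"x":0.06,"y":0.06,"z":0.24,"wx":-0.07,"wy":0.15,"wz":-0.88}
    - {"x":0.06,"y":0.06,"z":0.24,"wx":-0.07,"wy":0.15,"wz":-0.88}
    - {"x":0.06,"y":0.06,"z":0.24,"wx":-0.07,"wy":0.15,"wz":-0.88}

```text
t: 15.15
tcp_pos: [0.5467, -0.1086, 0.3274]
ee_rot: [-1.967, 1.111, 3.056]
ft_force: [0.6, 0.7, -1.8]
opening: 0.0557
finger_force: 29.3
```

arm_command:
  plan:
    - {"x":0.03,"y":0.05,"z":0.22,"wx":-0.14,"wy":0.1,"wz":-0.86}
    - {"x":0.03,"y":0.05,"z":0.22,"wx":-0.14,"wy":0.1,"wz":-0.86}
    - {"x":0.03,"y":0.05,"z":0.22,"wx":-0.14,"wy":0.1,"wz":-0.86}

```text
t: 15.52
tcp_pos: [0.5731, -0.1658, 0.3019]
ee_rot: [-1.902, 0.69, -3.057]
ft_force: [0.5, 0.5, -0.2]
opening: 0.0561
finger_force: 29.3
```

arm_command:
  plan:
    - {"x":0.03,"y":0.01,"z":0.21,"wx":-0.18,"wy":0.03,"wz":-0.83}
    - {"x":0.03,"y":0.01,"z":0.21,"wx":-0.18,"wy":0.03,"wz":-0.83}
    - {"x":0.03,"y":0.01,"z":0.21,"wx":-0.18,"wy":0.03,"wz":-0.83}

```text
t: 15.9
tcp_pos: [0.586, -0.2234, 0.2784]
ee_rot: [-1.925, 0.294, -2.915]
ft_force: [0.5, -0.6, -1.1]
opening: 0.0553
finger_force: 29.4
```

arm_command:
  plan:
    - {"x":0.04,"y":-0.01,"z":0.17,"wx":-0.16,"wy":-0.06,"wz":-0.81}
    - {"x":0.04,"y":-0.01,"z":0.17,"wx":-0.16,"wy":-0.06,"wz":-0.81}
    - {"x":0.04,"y":-0.01,"z":0.17,"wx":-0.16,"wy":-0.06,"wz":-0.81}

```text
t: 16.27
tcp_pos: [0.59, -0.2724, 0.2607]
ee_rot: [-1.986, -0.07, -2.735]
ft_force: [0.6, -0.4, -1.0]
opening: 0.0557
finger_force: 29.4
```

arm_command:
  plan:
    - {"x":0.06,"y":-0.01,"z":0.14,"wx":-0.11,"wy":-0.12,"wz":-0.8}
    - {"x":0.06,"y":-0.01,"z":0.14,"wx":-0.11,"wy":-0.12,"wz":-0.8}
    - {"x":0.06,"y":-0.01,"z":0.14,"wx":-0.11,"wy":-0.12,"wz":-0.8}

```text
t: 16.65
tcp_pos: [0.5882, -0.3162, 0.2478]
ee_rot: [-2.098, -0.401, -2.494]
ft_force: [1.3, 0.3, -0.6]
opening: 0.0556
finger_force: 29.4
```

arm_command:
  plan:
    - {"x":0.08,"y":0.01,"z":0.1,"wx":-0.03,"wy":-0.15,"wz":-0.8}
    - {"x":0.08,"y":0.01,"z":0.1,"wx":-0.03,"wy":-0.15,"wz":-0.8}
    - {"x":0.08,"y":0.01,"z":0.1,"wx":-0.03,"wy":-0.15,"wz":-0.8}

```text
t: 17.02
tcp_pos: [0.5797, -0.353, 0.2408]
ee_rot: [-2.294, -0.684, -2.15]
ft_force: [0.6, -0.5, -1.5]
opening: 0.0558
finger_force: 29.4
```

arm_command:
  plan:
    - {"x":0.09,"y":0.06,"z":0.05,"wx":0.05,"wy":-0.13,"wz":-0.81}
    - {"x":0.09,"y":0.06,"z":0.05,"wx":0.05,"wy":-0.13,"wz":-0.81}
    - {"x":0.09,"y":0.06,"z":0.05,"wx":0.05,"wy":-0.13,"wz":-0.81}

```text
t: 17.4
tcp_pos: [0.5595, -0.3823, 0.2396]
ee_rot: [-2.634, -0.893, -1.643]
ft_force: [0.5, -0.1, -0.5]
opening: 0.0558
finger_force: 29.4
```

arm_command:
  plan:
    - {"x":0.06,"y":0.08,"z":0.03,"wx":0.09,"wy":-0.08,"wz":-0.82}
    - {"x":0.06,"y":0.08,"z":0.03,"wx":0.09,"wy":-0.08,"wz":-0.82}
    - {"x":0.06,"y":0.08,"z":0.03,"wx":0.09,"wy":-0.08,"wz":-0.82}
    - {"x":0.06,"y":0.08,"z":0.03,"wx":0.09,"wy":-0.08,"wz":-0.82}

```text
t: 17.9
tcp_pos: [0.5419, -0.4067, 0.2413]
ee_rot: [-3.14, -0.961, -0.961]
ft_force: [0.6, -0.1, -1.9]
opening: 0.0557
finger_force: 29.4
```

```bash
python3 log.py; python3 - <<'E'
from tray import *
M=pose(55,-55,-1);T=np.array(SP["A"]); p=Plan(); p.cart(T+[0,0,.03],M); print(p.q.round(2)); p.cart(T-[0,0,.004]);print(p.q.round(2))
a=imaging.capture("scene");b=imaging.capture("top")
f=lambda a,k:cv2.resize(a,None,fx=k,fy=k,interpolation=cv2.INTER_CUBIC)
cv2.imwrite("pics/p3.png",np.hstack([f(a[100:340,150:400],1.6),f(b[160:400,310:560],1.6)])[:,:,::-1])
E
```

```text
{'t': 17.9, 'joint_positions': [-0.419, 0.225, 0.795, 2.299, 1.895, 0.394, 2.29], 'tcp_pos': [0.542, -0.407, 0.241], 'ee_rot': [-3.14, -0.961, -0.961], 'ft_force': [0.604, -0.085, -1.87]}
C xyz -0.47 0.0 0.32 w 0.0 -0.0 -0.0 rows 3 
[-0.01  0.6   0.34  2.37  2.45  0.69  1.54]
C xyz -0.09 0.0 0.07 w 0.0 0.0 0.0 rows 1 
[0.01 0.69 0.31 2.37 2.5  0.75 1.45]
```

View pics/p3.png

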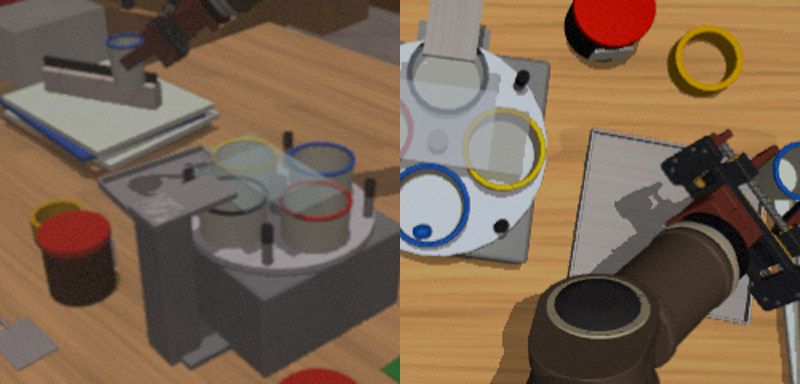

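arm_command:
  plan:
    - {"x":-0.16,"y":0,"z":0.11,"wx":0,"wy":0,"wz":0}
    - {"x":-0.32,"y":0,"z":0.22,"wx":0,"wy":0,"wz":0}
    - {"x":-0.47,"y":0,"z":0.32,"wx":0,"wy":0,"wz":0}
    - {"x":-0.47,"y":0,"z":0.32,"wx":0,"wy":0,"wz":0}

```text
t: 18.5
tcp_pos: [0.5397, -0.4041, 0.066]
ee_rot: [3.138, -0.956, -0.957]
ft_force: [-0.4, -0.6, -0.4]
opening: 0.0558
finger_force: 29.4
```

arm_command:
  plan:
    - {"x":-0.03,"y":0,"z":0.02,"wx":0,"wy":0,"wz":0}
    - {"x":-0.06,"y":0,"z":0.05,"wx":0,"wy":0,"wz":0}
    - {"x":-0.09,"y":0,"z":0.07,"wx":0,"wy":0,"wz":0}
    - {"x":-0.09,"y":0,"z":0.07,"wx":0,"wy":0,"wz":0}

```text
t: 19.0
tcp_pos: [0.5426, -0.4064, 0.0368]
ee_rot: [-3.14, -0.962, -0.961]
ft_force: [0.5, -0.2, -0.8]
opening: 0.0557
finger_force: 29.4
```

```bash
python3 - <<'E'
from tray import *
q,P,M=now(); print(q.round(2),P-M.apply([0,0,g]), telemetry.state()["ft_force"], M.as_euler("xyz"))
E
```

```text
[-0.02  0.7   0.35  2.36  2.52  0.74  1.42] [ 0.53380263 -0.39383744  0.04751897] [ 0.48642133 -0.23463401 -0.77314044] [-3.14041644 -0.96171251 -0.96085366]
```

arm_command:
  plan:
    - {"x":0,"y":0,"z":0,"wx":0,"wy":0,"wz":0}
    - {"x":0,"y":0,"z":0,"wx":0,"wy":0,"wz":0}
    - {"x":0,"y":0,"z":0,"wx":0,"wy":0,"wz":0}
    - {"x":0,"y":0,"z":0,"wx":0,"wy":0,"wz":0}
    - {"x":0.1,"y":0,"z":-0.07,"wx":0,"wy":0,"wz":0}
    - {"x":0.27,"y":0,"z":-0.19,"wx":0,"wy":0,"wz":0}
    - {"x":0.44,"y":0,"z":-0.31,"wx":0,"wy":0,"wz":0}
    - {"x":0.6,"y":0,"z":-0.43,"wx":0,"wy":0,"wz":0}
    - {"x":0.68,"y":0,"z":-0.48,"wx":0,"wy":0,"wz":0}
    - {"x":0.68,"y":0,"z":-0.48,"wx":0,"wy":0,"wz":0}
  claw: 1

```text
t: 20.25
tcp_pos: [0.542, -0.4052, 0.2882]
ee_rot: [-3.135, -0.962, -0.965]
ft_force: [0.9, -0.2, -0.2]
opening: 0.0879
finger_force: 0.0
```

```bash
python3 log.py; cat > turn.py <<'E'
from pl import *
C=np.array([.5687,-.0165])
def post(a,z): return np.r_[C+.122*np.array([np.cos(np.radians(a)),np.sin(np.radians(a))]),z]
def MT(a,f): return pose(0,a-180,f)   # closing line tangential at angle a
E
python3 - <<'E'
from turn import *
sd=np.array([0,.4,0,1.7,0,1.1,0])
for f in (1,-1):
    for a in (127,172,217):
        M=MT(a,f); q,e=ik(post(a,.165),M,sd,4); print(f,a,round(e,3),q.round(2))
im=imaging.capture("top"); cv2.imwrite("pics/t4.png",im[:,:,::-1])
E
```

```text
{'t': 20.25, 'joint_positions': [-0.69, 0.132, 1.064, 2.261, 1.611, 0.395, 2.634], 'tcp_pos': [0.542, -0.405, 0.288], 'ee_rot': [-3.135, -0.962, -0.965], 'ft_force': [0.927, -0.25, -0.227]}
1 127 0.0 [-0.12  0.24 -0.17  1.92  0.05  0.98  0.34]
1 172 0.0 [ 0.23  0.17 -0.37  2.03  0.07  0.96  1.25]
1 217 0.0 [ 0.72  0.28 -0.74  1.94  0.23  1.    2.09]
-1 127 0.0 [-1.18  0.45  1.22  1.98 -0.49  1.05 -2.23]
-1 172 0.0 [-0.38  0.14  0.3   2.06 -0.05  0.95 -1.76]
-1 217 0.0 [-0.02  0.2   0.12  1.99 -0.03  0.96 -0.81]
```

View pics/t4.png

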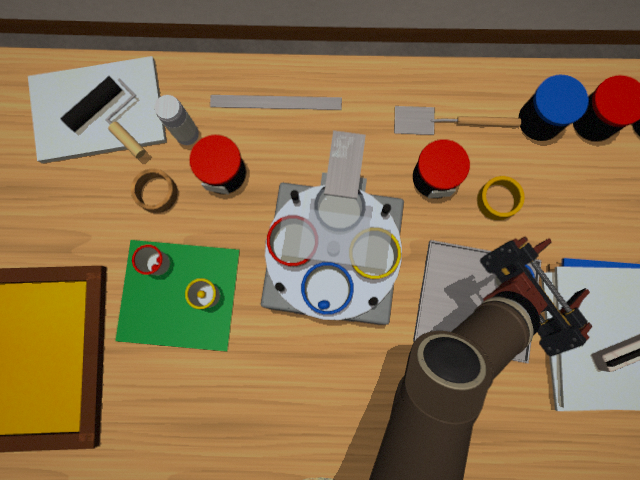

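```bash
python3 - <<'E'
from turn import *
p=Plan(); off=.0
print("grip at tip: use z tip .165 => grip z .1837")
p.joint(post(127,.30),MT(127,1),[-.12,.24,-.17,1.92,.05,.98,.34]); p.cart(post(127,.184))
for a in (149.5,172,194.5,217): p.cart(post(a,.184),MT(a,1)); print(p.q.round(2))
p.cart(post(217,.32))
E
```

```text
grip at tip: use z tip .165 => grip z .1837
J xyz 0.03 -0.08 -0.02 w -0.07 0.01 0.87 rows 3 
J xyz -0.06 -0.06 -0.04 w -0.11 -0.03 0.87 rows 3 
J xyz -0.12 0.01 -0.07 w -0.17 -0.04 0.84 rows 3 
J xyz -0.13 0.11 -0.09 w -0.24 0.0 0.81 rows 3 
J xyz -0.07 0.2 -0.11 w -0.28 0.09 0.76 rows 3 
J xyz 0.02 0.25 -0.13 w -0.29 0.19 0.71 rows 3 
J xyz 0.16 0.26 -0.13 w -0.24 0.3 0.64 rows 2 
J xyz 0.27 0.19 -0.15 w -0.13 0.39 0.58 rows 2 
   q [ 0.19  0.17 -0.52  1.74  0.09  1.25  0.3 ] zmin 0.255
C xyz 0.0 0.0 0.39 w 0.0 0.0 0.0 rows 2 
C xyz -0.03 -0.15 -0.0 w -0.0 0.0 -0.79 rows 3 
[ 0.59  0.3  -0.93  1.96  0.29  1.01  0.56]
C xyz -0.03 -0.16 -0.0 w -0.0 0.0 -0.78 rows 3 
[ 0.88  0.35 -1.17  1.99  0.38  1.04  0.95]
C xyz -0.03 -0.15 -0.0 w -0.0 -0.0 -0.79 rows 3 
[ 1.07  0.47 -1.35  1.98  0.52  1.11  1.32]
C xyz -0.03 -0.16 -0.0 w -0.0 -0.0 -0.78 rows 3 
[ 1.13  0.61 -1.42  1.92  0.65  1.2   1.69]
C xyz -0.0 0.0 -0.45 w 0.0 0.0 0.0 rows 3
```

arm_command:
  plan:
    - {"x":0.03,"y":-0.08,"z":-0.02,"wx":-0.07,"wy":0.01,"wz":0.87}
    - {"x":0.03,"y":-0.08,"z":-0.02,"wx":-0.07,"wy":0.01,"wz":0.87}
    - {"x":0.03,"y":-0.08,"z":-0.02,"wx":-0.07,"wy":0.01,"wz":0.87}
  claw: -0.05

```text
t: 20.68
tcp_pos: [0.5614, -0.3916, 0.2972]
ee_rot: [-2.62, -0.847, -1.657]
ft_force: [0.1, -1.0, 0.7]
opening: 0.0614
finger_force: 0.0
```

arm_command:
  plan:
    - {"x":-0.06,"y":-0.06,"z":-0.04,"wx":-0.11,"wy":-0.03,"wz":0.87}
    - {"x":-0.06,"y":-0.06,"z":-0.04,"wx":-0.11,"wy":-0.03,"wz":0.87}
    - {"x":-0.06,"y":-0.06,"z":-0.04,"wx":-0.11,"wy":-0.03,"wz":0.87}

```text
t: 21.05
tcp_pos: [0.573, -0.3665, 0.2966]
ee_rot: [-2.38, -0.571, -2.103]
ft_force: [0.0, -0.5, -0.9]
opening: 0.0418
finger_force: 0.0
```

arm_command:
  plan:
    - {"x":-0.12,"y":0.01,"z":-0.07,"wx":-0.17,"wy":-0.04,"wz":0.84}
    - {"x":-0.12,"y":0.01,"z":-0.07,"wx":-0.17,"wy":-0.04,"wz":0.84}
    - {"x":-0.12,"y":0.01,"z":-0.07,"wx":-0.17,"wy":-0.04,"wz":0.84}

```text
t: 21.42
tcp_pos: [0.5773, -0.3264, 0.2886]
ee_rot: [-2.339, -0.259, -2.412]
ft_force: [-0.1, 0.0, -0.0]
opening: 0.0418
finger_force: 0.0
```

arm_command:
  plan:
    - {"x":-0.13,"y":0.11,"z":-0.09,"wx":-0.24,"wy":0,"wz":0.81}
    - {"x":-0.13,"y":0.11,"z":-0.09,"wx":-0.24,"wy":0,"wz":0.81}
    - {"x":-0.13,"y":0.11,"z":-0.09,"wx":-0.24,"wy":0,"wz":0.81}

```text
t: 21.8
tcp_pos: [0.5761, -0.2712, 0.2741]
ee_rot: [-2.425, 0.021, -2.706]
ft_force: [-0.3, 0.0, -0.2]
opening: 0.0414
finger_force: 0.0
```

arm_command:
  plan:
    - {"x":-0.07,"y":0.2,"z":-0.11,"wx":-0.28,"wy":0.09,"wz":0.76}
    - {"x":-0.07,"y":0.2,"z":-0.11,"wx":-0.28,"wy":0.09,"wz":0.76}
    - {"x":-0.07,"y":0.2,"z":-0.11,"wx":-0.28,"wy":0.09,"wz":0.76}

```text
t: 22.18
tcp_pos: [0.5672, -0.2018, 0.2601]
ee_rot: [-2.605, 0.208, -3.041]
ft_force: [-0.8, 0.2, -0.6]
opening: 0.0419
finger_force: 0.0
```

arm_command:
  plan:
    - {"x":0.02,"y":0.25,"z":-0.13,"wx":-0.29,"wy":0.19,"wz":0.71}
    - {"x":0.02,"y":0.25,"z":-0.13,"wx":-0.29,"wy":0.19,"wz":0.71}
    - {"x":0.02,"y":0.25,"z":-0.13,"wx":-0.29,"wy":0.19,"wz":0.71}

```text
t: 22.55
tcp_pos: [0.554, -0.1186, 0.2541]
ee_rot: [-2.84, 0.267, 2.871]
ft_force: [-0.1, -1.5, -0.3]
opening: 0.0416
finger_force: 0.0
```

arm_command:
  plan:
    - {"x":0.16,"y":0.26,"z":-0.13,"wx":-0.24,"wy":0.3,"wz":0.64}
    - {"x":0.16,"y":0.26,"z":-0.13,"wx":-0.24,"wy":0.3,"wz":0.64}
    - {"x":0.16,"y":0.26,"z":-0.13,"wx":-0.24,"wy":0.3,"wz":0.64}

```text
t: 22.92
tcp_pos: [0.5291, -0.0225, 0.255]
ee_rot: [-3.04, 0.184, 2.521]
ft_force: [0.8, -0.5, 0.1]
opening: 0.0419
finger_force: 0.0
```

arm_command:
  plan:
    - {"x":0.27,"y":0.19,"z":-0.15,"wx":-0.13,"wy":0.39,"wz":0.58}
    - {"x":0.27,"y":0.19,"z":-0.15,"wx":-0.13,"wy":0.39,"wz":0.58}
    - {"x":0.27,"y":0.19,"z":-0.15,"wx":-0.13,"wy":0.39,"wz":0.58}
    - {"x":0.27,"y":0.19,"z":-0.15,"wx":-0.13,"wy":0.39,"wz":0.58}

```text
t: 23.42
tcp_pos: [0.4947, 0.0769, 0.2781]
ee_rot: [-3.134, 0.005, 2.219]
ft_force: [-0.7, -0.3, 0.6]
opening: 0.0415
finger_force: 0.0
```

```bash
python3 log.py; cat > arc.py <<'E'
from turn import *
import sys
a0,a1,f=float(sys.argv[1]),float(sys.argv[2]),int(sys.argv[3])
p=Plan(); p.cart(post(a0,.30),MT(a0,f)); p.cart(post(a0,.184))
n=4
for i in range(1,n+1): a=a0+(a1-a0)*i/n; p.cart(post(a,.184),MT(a,f))
p.cart(post(a1,.32))
E
python3 arc.py 127 217 1
```

```text
{'t': 23.425, 'joint_positions': [-1.099, 0.174, 0.985, 1.817, -0.145, 1.235, 0.575], 'tcp_pos': [0.495, 0.077, 0.278], 'ee_rot': [-3.134, 0.005, 2.219], 'ft_force': [-0.678, -0.312, 0.584]}
C xyz 0.01 0.01 -0.01 w -0.01 0.01 0.0 rows 1 
C xyz -0.0 0.0 0.39 w 0.0 0.0 0.0 rows 2 
C xyz -0.03 -0.16 -0.0 w -0.0 -0.0 -0.78 rows 3 
C xyz -0.03 -0.15 -0.0 w -0.0 -0.0 -0.79 rows 3 
C xyz -0.03 -0.16 -0.0 w -0.0 -0.0 -0.78 rows 3 
C xyz -0.04 -0.16 -0.0 w -0.0 -0.0 -0.79 rows 3 
C xyz 0.0 0.01 -0.46 w 0.0 0.0 0.0 rows 3
```

arm_command:
  plan:
    - {"x":0.01,"y":0.01,"z":0.15,"wx":-0.01,"wy":0.01,"wz":0}
    - {"x":0.01,"y":0.01,"z":0.3,"wx":-0.01,"wy":0.01,"wz":0}
    - {"x":0.01,"y":0.01,"z":0.38,"wx":-0.01,"wy":0.01,"wz":0}
    - {"x":0.01,"y":0.01,"z":0.38,"wx":-0.01,"wy":0.01,"wz":0}

```text
t: 23.92
tcp_pos: [0.4934, 0.0813, 0.1631]
ee_rot: [-3.136, -0.002, 2.217]
ft_force: [-0.2, -0.1, 0.5]
opening: 0.0418
finger_force: 0.0
```

arm_command:
  plan:
    - {"x":0,"y":0,"z":0,"wx":0,"wy":0,"wz":0}
    - {"x":0,"y":0,"z":0,"wx":0,"wy":0,"wz":0}
    - {"x":0,"y":0,"z":0,"wx":0,"wy":0,"wz":0}
    - {"x":0,"y":0,"z":0,"wx":0,"wy":0,"wz":0}
  claw: -1

```text
t: 24.42
tcp_pos: [0.4952, 0.0838, 0.1655]
ee_rot: [3.141, -0.004, 2.216]
ft_force: [0.4, -0.9, 4.6]
opening: 0.0132
finger_force: 30.0
```

```bash
python3 log.py; python3 arc.py 127 217 1
```

```text
{'t': 24.425, 'joint_positions': [-1.001, 0.319, 0.922, 1.97, -0.307, 0.997, 0.712], 'tcp_pos': [0.495, 0.084, 0.166], 'ee_rot': [3.141, -0.004, 2.216], 'ft_force': [0.405, -0.869, 4.607]}
C xyz -0.01 -0.01 -0.39 w 0.0 -0.01 -0.0 rows 2 
C xyz 0.0 0.0 0.39 w 0.0 0.0 0.0 rows 2 
C xyz -0.03 -0.15 0.0 w 0.0 0.0 -0.79 rows 3 
C xyz -0.03 -0.16 0.0 w 0.0 0.0 -0.78 rows 3 
C xyz -0.03 -0.15 0.0 w -0.0 0.0 -0.79 rows 3 
C xyz -0.03 -0.16 0.0 w -0.0 0.0 -0.78 rows 3 
C xyz -0.0 0.0 -0.45 w 0.0 0.0 0.0 rows 3
```

arm_command:
  plan:
    - {"x":-0.01,"y":-0.06,"z":0,"wx":0,"wy":0,"wz":-0.26}
    - {"x":-0.02,"y":-0.11,"z":0,"wx":0,"wy":0,"wz":-0.53}
    - {"x":-0.03,"y":-0.16,"z":0,"wx":0,"wy":0,"wz":-0.79}
    - {"x":-0.03,"y":-0.16,"z":0,"wx":0,"wy":0,"wz":-0.79}

```text
t: 24.92
tcp_pos: [0.4624, 0.0471, 0.1655]
ee_rot: [3.138, -0.003, 2.609]
ft_force: [3.1, 0.4, 1.3]
opening: 0.0135
finger_force: 30.0
```

arm_command:
  plan:
    - {"x":-0.01,"y":-0.05,"z":0,"wx":0,"wy":0,"wz":-0.26}
    - {"x":-0.02,"y":-0.11,"z":0,"wx":0,"wy":0,"wz":-0.53}
    - {"x":-0.03,"y":-0.16,"z":0,"wx":0,"wy":0,"wz":-0.79}
    - {"x":-0.03,"y":-0.16,"z":0,"wx":0,"wy":0,"wz":-0.79}

```text
t: 25.42
tcp_pos: [0.4463, 0.0012, 0.1654]
ee_rot: [3.138, -0.001, 3.002]
ft_force: [0.1, -0.0, 8.4]
opening: 0.0128
finger_force: 30.0
```

arm_command:
  plan:
    - {"x":-0.01,"y":-0.05,"z":0,"wx":0,"wy":0,"wz":-0.26}
    - {"x":-0.02,"y":-0.11,"z":0,"wx":0,"wy":0,"wz":-0.53}
    - {"x":-0.03,"y":-0.16,"z":0,"wx":0,"wy":0,"wz":-0.79}
    - {"x":-0.03,"y":-0.16,"z":0,"wx":0,"wy":0,"wz":-0.79}

```text
t: 25.92
tcp_pos: [0.4491, -0.0475, 0.1654]
ee_rot: [3.138, 0.0, -2.886]
ft_force: [-1.3, -1.0, 11.2]
opening: 0.0132
finger_force: 30.0
```

```bash
python3 log.py; python3 - <<'E'
from turn import *
p=Plan(); p.cart(post(217,.184),MT(217,1));p.cart(post(217,.32))
E
```

```text
{'t': 25.925, 'joint_positions': [-0.686, 0.171, 0.783, 2.075, -0.152, 0.951, 2.005], 'tcp_pos': [0.449, -0.047, 0.165], 'ee_rot': [3.138, 0.0, -2.886], 'ft_force': [-1.335, -1.047, 11.226]}
C xyz -0.04 -0.16 -0.0 w 0.01 0.0 -0.78 rows 3 
C xyz 0.0 0.0 -0.45 w 0.0 0.0 0.0 rows 3
```

arm_command:
  plan:
    - {"x":-0.01,"y":-0.05,"z":0,"wx":0,"wy":0,"wz":-0.26}
    - {"x":-0.02,"y":-0.11,"z":0,"wx":0,"wy":0,"wz":-0.53}
    - {"x":-0.04,"y":-0.16,"z":0,"wx":0,"wy":0,"wz":-0.79}
    - {"x":-0.04,"y":-0.16,"z":0,"wx":0,"wy":0,"wz":-0.79}

```text
t: 26.42
tcp_pos: [0.4714, -0.0928, 0.1653]
ee_rot: [3.138, -0.003, -2.493]
ft_force: [-8.7, -6.4, 21.2]
opening: 0.0131
finger_force: 30.0
```

arm_command:
  plan:
    - {"x":0,"y":0,"z":0,"wx":0,"wy":0,"wz":0}
    - {"x":0,"y":0,"z":0,"wx":0,"wy":0,"wz":0}
    - {"x":0,"y":0,"z":0,"wx":0,"wy":0,"wz":0}
    - {"x":0,"y":0,"z":-0.1,"wx":0,"wy":0,"wz":0}
    - {"x":0,"y":0,"z":-0.25,"wx":0,"wy":0,"wz":0}
    - {"x":0,"y":0,"z":-0.45,"wx":0,"wy":0,"wz":0}
    - {"x":0,"y":0,"z":-0.45,"wx":0,"wy":0,"wz":0}
  claw: -0.05

```text
t: 27.3
tcp_pos: [0.4741, -0.0909, 0.3031]
ee_rot: [3.141, 0.006, -2.488]
ft_force: [-0.4, -0.6, 0.3]
opening: 0.0418
finger_force: 0.0
```

```bash
python3 log.py; cat > cup.py <<'E'
from pl import *
def rims(n="top",show=True,im=None):
    """centres of rim-coloured blobs (big ones) in the picture"""
    im=imaging.capture(n) if im is None else im; h=cv2.cvtColor(im,cv2.COLOR_RGB2HSV); out={}
    for c,(lo,hi) in dict(red=(174,6),blue=(108,122),yellow=(21,31)).items():
        H=h[...,0]; k=((H>=lo)|(H<=hi)) if lo>hi else ((H>=lo)&(H<=hi)); k=(k&(h[...,1]>170)&(h[...,2]>90)).astype(np.uint8)
        k=cv2.morphologyEx(k,cv2.MORPH_CLOSE,np.ones((3,3)))
        nn,_,st,ct=cv2.connectedComponentsWithStats(k)
        out[c]=[(round(s[0]+s[2]/2,1),round(s[1]+s[3]/2,1),int(s[2]),int(s[3]),int(s[4])) for s in st[1:] if s[4]>15 and s[2]<75]
        if show: print(n,c,out[c])
    return im
def grasp(G,ps=-45,al=55,seed=(-1.3,.7,.1,1.6,.8,1.6,2.4)):
    p=Plan(); M=pose(al,ps,-1); z=M.apply([0,0,1]); G=np.array(G)
    p.joint(G-.13*z+[0,0,.05],M,seed); p.cart(G-.09*z); p.cart(G)
E
python3 - <<'E'
from cup import *
im=rims(); rims("scene"); cv2.imwrite("pics/t5.png",cv2.resize(im[170:370,110:510],None,fx=2,fy=2)[:,:,::-1])
grasp([.5535,.363,.046])
E
```

```text
{'t': 27.3, 'joint_positions': [-0.606, 0.072, 0.757, 1.812, -0.056, 1.275, 2.392], 'tcp_pos': [0.474, -0.091, 0.303], 'ee_rot': [3.141, 0.006, -2.488], 'ft_force': [-0.366, -0.578, 0.268]}
top red [(np.float64(617.5), np.float64(100.0), 45, 50, 1866), (np.float64(215.5), np.float64(159.5), 51, 49, 1966), (np.float64(444.0), np.float64(164.5), 52, 49, 1994), (np.float64(147.0), np.float64(259.5), 30, 29, 232), (np.float64(327.0), np.float64(288.0), 52, 52, 332)]
top blue [(np.float64(562.5), np.float64(99.5), 53, 49, 1987), (np.float64(519.0), np.float64(277.0), 30, 30, 169)]
top yellow [(np.float64(503.5), np.float64(196.5), 43, 41, 516), (np.float64(200.5), np.float64(294.0), 31, 30, 228), (np.float64(201.0), np.float64(294.5), 8, 7, 46)]
scene red [(np.float64(120.5), np.float64(116.0), 13, 10, 50), (np.float64(53.5), np.float64(191.0), 41, 20, 567), (np.float64(352.0), np.float64(199.5), 40, 21, 86), (np.float64(72.5), np.float64(208.0), 43, 22, 673), (np.float64(196.0), np.float64(245.5), 46, 27, 952), (np.float64(476.5), np.float64(338.5), 33, 23, 138), (np.float64(349.5), np.float64(352.5), 59, 45, 2101)]
scene blue [(np.float64(92.5), np.float64(224.5), 41, 19, 360)]
scene yellow [(np.float64(190.0), np.float64(228.0), 12, 4, 29), (np.float64(293.5), np.float64(233.0), 13, 2, 21), (np.float64(445.0), np.float64(294.5), 30, 19, 138)]
J xyz -0.27 0.17 0.09 w 0.31 0.55 -0.79 rows 3 
J xyz -0.39 0.11 -0.04 w 0.4 0.46 -0.77 rows 3 
J xyz -0.47 0.04 -0.17 w 0.49 0.37 -0.72 rows 3 
J xyz -0.52 -0.04 -0.29 w 0.56 0.28 -0.64 rows 3 
   q [-1.27  0.74  0.03  1.55  0.81  1.45  2.32] zmin 0.16
C xyz -0.14 -0.0 0.23 w 0.0 0.0 0.0 rows 2 
C xyz -0.0 -0.0 0.3 w 0.0 0.0 0.0 rows 2
```

View pics/t5.png

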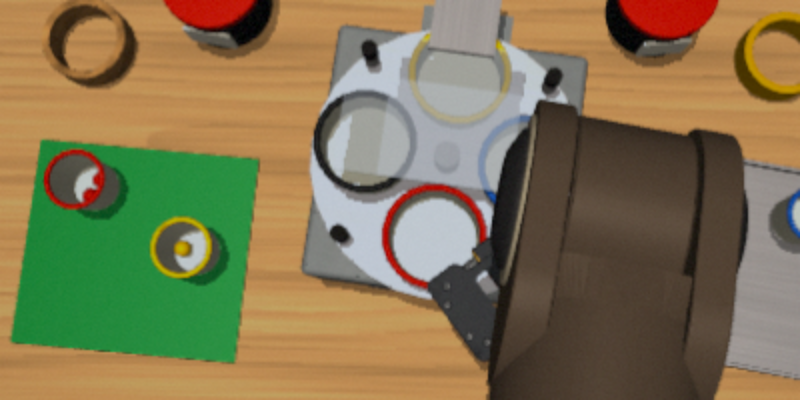

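arm_command:
  plan:
    - {"x":-0.27,"y":0.17,"z":0.06,"wx":0.31,"wy":0.55,"wz":-0.79}
    - {"x":-0.27,"y":0.17,"z":0.06,"wx":0.31,"wy":0.55,"wz":-0.79}
    - {"x":-0.27,"y":0.17,"z":0.06,"wx":0.31,"wy":0.55,"wz":-0.79}
  claw: 1

```text
t: 27.78
tcp_pos: [0.5048, 0.0032, 0.2786]
ee_rot: [-3.049, -0.303, -2.092]
ft_force: [-1.0, -0.5, 0.0]
opening: 0.0681
finger_force: 0.0
```

arm_command:
  plan:
    - {"x":-0.39,"y":0.11,"z":-0.04,"wx":0.4,"wy":0.46,"wz":-0.77}
    - {"x":-0.39,"y":0.11,"z":-0.04,"wx":0.4,"wy":0.46,"wz":-0.77}
    - {"x":-0.39,"y":0.11,"z":-0.04,"wx":0.4,"wy":0.46,"wz":-0.77}

```text
t: 28.15
tcp_pos: [0.5325, 0.1213, 0.2511]
ee_rot: [-3.017, -0.578, -1.694]
ft_force: [-0.2, -1.4, -0.7]
opening: 0.0878
finger_force: 0.0
```

arm_command:
  plan:
    - {"x":-0.47,"y":0.04,"z":-0.17,"wx":0.49,"wy":0.37,"wz":-0.72}
    - {"x":-0.47,"y":0.04,"z":-0.17,"wx":0.49,"wy":0.37,"wz":-0.72}
    - {"x":-0.47,"y":0.04,"z":-0.17,"wx":0.49,"wy":0.37,"wz":-0.72}

```text
t: 28.52
tcp_pos: [0.5329, 0.2658, 0.2161]
ee_rot: [-3.051, -0.804, -1.259]
ft_force: [-0.4, -1.4, -0.5]
opening: 0.0882
finger_force: 0.0
```

arm_command:
  plan:
    - {"x":-0.52,"y":-0.04,"z":-0.29,"wx":0.56,"wy":0.28,"wz":-0.64}
    - {"x":-0.52,"y":-0.04,"z":-0.29,"wx":0.56,"wy":0.28,"wz":-0.64}
    - {"x":-0.52,"y":-0.04,"z":-0.29,"wx":0.56,"wy":0.28,"wz":-0.64}
    - {"x":-0.52,"y":-0.04,"z":-0.29,"wx":0.56,"wy":0.28,"wz":-0.64}

```text
t: 29.02
tcp_pos: [0.4847, 0.43, 0.1643]
ee_rot: [3.128, -0.96, -0.766]
ft_force: [0.7, 0.3, -0.0]
opening: 0.0878
finger_force: 0.0
```

```bash
python3 log.py; python3 - <<'E'
from cup import *
rims(); grasp([.5535,.363,.046])
E
```

```text
{'t': 29.025, 'joint_positions': [-1.439, 0.75, 0.283, 1.563, 0.683, 1.366, 2.425], 'tcp_pos': [0.485, 0.43, 0.164], 'ee_rot': [3.128, -0.96, -0.766], 'ft_force': [0.686, 0.258, -0.029]}
top red [(np.float64(617.5), np.float64(100.0), 45, 50, 1852), (np.float64(215.5), np.float64(159.5), 51, 49, 1956), (np.float64(444.5), np.float64(164.5), 51, 49, 1985), (np.float64(147.0), np.float64(259.5), 30, 29, 224), (np.float64(327.0), np.float64(288.0), 52, 52, 452)]
top blue [(np.float64(562.0), np.float64(99.5), 52, 49, 1976), (np.float64(377.0), np.float64(257.0), 46, 44, 252), (np.float64(519.0), np.float64(277.0), 30, 30, 170)]
top yellow [(np.float64(503.0), np.float64(196.5), 42, 41, 494), (np.float64(200.5), np.float64(294.0), 31, 30, 229), (np.float64(55.0), np.float64(309.5), 64, 57, 2298), (np.float64(29.0), np.float64(288.0), 34, 12, 205), (np.float64(201.0), np.float64(294.5), 8, 7, 47), (np.float64(32.5), np.float64(327.5), 27, 29, 110), (np.float64(18.0), np.float64(322.0), 10, 10, 33), (np.float64(46.0), np.float64(350.5), 6, 7, 21)]
J xyz -0.02 -0.01 0.02 w 0.0 -0.0 0.01 rows 1 
   q [-1.27  0.74  0.03  1.55  0.81  1.45  2.32] zmin 0.16
C xyz -0.13 0.0 0.22 w 0.0 0.0 0.0 rows 2 
C xyz -0.0 0.0 0.3 w 0.0 0.0 0.0 rows 2
```

arm_command:
  plan:
    - {"x":-0.15,"y":-0.01,"z":0.24,"wx":0,"wy":0,"wz":0.01}
    - {"x":-0.15,"y":-0.01,"z":0.24,"wx":0,"wy":0,"wz":0.01}
    - {"x":-0.15,"y":-0.01,"z":0.24,"wx":0,"wy":0,"wz":0.01}
    - {"x":-0.15,"y":-0.01,"z":0.24,"wx":0,"wy":0,"wz":0.01}

```text
t: 29.58
tcp_pos: [0.5152, 0.4056, 0.093]
ee_rot: [-3.132, -0.96, -0.796]
ft_force: [-0.1, 0.7, 1.3]
opening: 0.0875
finger_force: 0.0
```

arm_command:
  plan:
    - {"x":0,"y":0,"z":0.15,"wx":0,"wy":0,"wz":0}
    - {"x":0,"y":0,"z":0.3,"wx":0,"wy":0,"wz":0}
    - {"x":0,"y":0,"z":0.3,"wx":0,"wy":0,"wz":0}
    - {"x":0,"y":0,"z":0.3,"wx":0,"wy":0,"wz":0}

```text
t: 30.08
tcp_pos: [0.5668, 0.3545, 0.0412]
ee_rot: [-3.131, -0.959, -0.796]
ft_force: [-0.2, 0.0, 0.9]
opening: 0.0877
finger_force: 0.0
```

arm_command:
  plan:
    - {"x":0,"y":0,"z":0,"wx":0,"wy":0,"wz":0}
    - {"x":0,"y":0,"z":0,"wx":0,"wy":0,"wz":0}
    - {"x":0,"y":0,"z":0,"wx":0,"wy":0,"wz":0}
    - {"x":0,"y":0,"z":0,"wx":0,"wy":0,"wz":0}
    - {"x":0,"y":0,"z":0,"wx":0,"wy":0,"wz":0}
    - {"x":0,"y":0,"z":0,"wx":0,"wy":0,"wz":0}
  claw: -1

```text
t: 30.82
tcp_pos: [0.567, 0.3526, 0.0403]
ee_rot: [-3.135, -0.961, -0.794]
ft_force: [-1.2, 0.5, 3.8]
opening: 0.0564
finger_force: 31.3
```

arm_command:
  plan:
    - {"x":0.1,"y":0,"z":-0.07,"wx":0,"wy":0,"wz":0}
    - {"x":0.2,"y":0,"z":-0.14,"wx":0,"wy":0,"wz":0}
    - {"x":0.36,"y":0,"z":-0.25,"wx":0,"wy":0,"wz":0}
    - {"x":0.52,"y":0,"z":-0.36,"wx":0,"wy":0,"wz":0}
    - {"x":0.68,"y":0,"z":-0.47,"wx":0,"wy":0,"wz":0}
    - {"x":0.75,"y":0,"z":-0.52,"wx":0,"wy":0,"wz":0}
    - {"x":0.75,"y":0,"z":-0.52,"wx":0,"wy":0,"wz":0}

```text
t: 31.7
tcp_pos: [0.5672, 0.3517, 0.3145]
ee_rot: [-3.131, -0.959, -0.797]
ft_force: [0.7, 0.4, -1.6]
opening: 0.0567
finger_force: 31.3
```

```bash
python3 log.py; python3 pour.py 2>/dev/null | grep -v "  q"
```

```text
{'t': 31.7, 'joint_positions': [-1.34, 0.54, 0.356, 1.551, 0.758, 1.41, 2.653], 'tcp_pos': [0.567, 0.352, 0.314], 'ee_rot': [-3.131, -0.959, -0.797], 'ft_force': [0.666, 0.388, -1.611]}
travel xyz 0.31 0.46 0.33 w -0.42 0.02 0.3 rows 4 
travel xyz 0.24 0.46 0.34 w -0.44 -0.01 0.28 rows 3 
tilt xyz -0.04 0.01 0.08 w -0.06 0.53 0.02 rows 2 
tilt xyz -0.04 -0.01 0.04 w 0.06 0.52 -0.0 rows 2 
roll28 th40 grip [ 0.517 -0.016  0.285] xyz -0.04 -0.03 -0.0 w -0.0 -0.0 0.98 rows 3 
roll56 th60 grip [ 0.525 -0.014  0.285] xyz -0.01 -0.03 0.0 w -0.0 -0.0 0.97 rows 3 
roll84 th82 grip [ 0.529 -0.014  0.285] xyz -0.01 -0.01 0.0 w -0.0 -0.0 0.98 rows 3 
roll112 th105 grip [ 0.528 -0.015  0.285] xyz 0.0 0.0 0.01 w -0.0 0.0 0.98 rows 3 
roll140 th125 grip [ 0.522 -0.018  0.285] xyz 0.03 -0.01 -0.0 w -0.0 0.0 0.98 rows 3 
roll168 th138 grip [ 0.512 -0.021  0.285] xyz 0.02 -0.02 0.0 w -0.0 0.0 0.97 rows 3 
roll180 th140 grip [ 0.507 -0.022  0.285] xyz 0.0 -0.02 0.0 w -0.0 0.0 0.42 rows 2
```

arm_command:
  plan:
    - {"x":0.08,"y":0.12,"z":0.08,"wx":-0.1,"wy":0,"wz":0.07}
    - {"x":0.18,"y":0.27,"z":0.2,"wx":-0.25,"wy":0.01,"wz":0.18}
    - {"x":0.31,"y":0.46,"z":0.33,"wx":-0.42,"wy":0.02,"wz":0.3}
    - {"x":0.31,"y":0.46,"z":0.33,"wx":-0.42,"wy":0.02,"wz":0.3}

```text
t: 32.2
tcp_pos: [0.5636, 0.1543, 0.3311]
ee_rot: [-3.134, -0.971, -1.059]
ft_force: [-0.9, 1.1, -0.6]
opening: 0.0566
finger_force: 31.3
```

arm_command:
  plan:
    - {"x":0.1,"y":0.2,"z":0.14,"wx":-0.18,"wy":0,"wz":0.12}
    - {"x":0.2,"y":0.38,"z":0.28,"wx":-0.36,"wy":0,"wz":0.23}
    - {"x":0.24,"y":0.46,"z":0.34,"wx":-0.44,"wy":-0.01,"wz":0.28}
    - {"x":0.24,"y":0.46,"z":0.34,"wx":-0.44,"wy":-0.01,"wz":0.28}
    - {"x":0.24,"y":0.46,"z":0.34,"wx":-0.44,"wy":-0.01,"wz":0.28}

```text
t: 32.83
tcp_pos: [0.5068, -0.0174, 0.3322]
ee_rot: [3.135, -0.963, -1.299]
ft_force: [0.5, 0.8, -1.4]
opening: 0.0564
finger_force: 31.3
```

arm_command:
  plan:
    - {"x":-0.04,"y":0.01,"z":0.08,"wx":-0.06,"wy":0.53,"wz":0.02}
    - {"x":-0.04,"y":0.01,"z":0.08,"wx":-0.06,"wy":0.53,"wz":0.02}

```text
t: 33.08
tcp_pos: [0.5072, -0.0295, 0.3072]
ee_rot: [3.107, -1.234, -1.3]
ft_force: [-0.3, 0.3, -0.4]
opening: 0.0565
finger_force: 31.3
```

arm_command:
  plan:
    - {"x":-0.04,"y":-0.01,"z":0.04,"wx":0.06,"wy":0.52,"wz":0}
    - {"x":-0.04,"y":-0.01,"z":0.04,"wx":0.06,"wy":0.52,"wz":0}
    - {"x":-0.04,"y":-0.01,"z":0.04,"wx":0.06,"wy":0.52,"wz":0}

```text
t: 33.45
tcp_pos: [0.5121, -0.0359, 0.2923]
ee_rot: [3.068, -1.491, -1.231]
ft_force: [0.6, -0.4, -0.2]
opening: 0.0564
finger_force: 31.3
```

```bash
python3 log.py; python3 pour.py 1 2>/dev/null | grep -v "  q"
```

```text
{'t': 33.45, 'joint_positions': [-1.196, 0.697, 0.568, 2.05, 0.946, 1.442, 2.163], 'tcp_pos': [0.512, -0.036, 0.292], 'ee_rot': [3.068, -1.491, -1.231], 'ft_force': [0.582, -0.439, -0.153]}
tilt xyz 0.0 0.0 0.0 w -0.01 -0.02 0.01 rows 1 
roll28 th40 grip [ 0.517 -0.016  0.285] xyz -0.03 -0.03 0.0 w 0.0 0.0 0.98 rows 3 
roll56 th60 grip [ 0.525 -0.014  0.285] xyz -0.01 -0.03 0.01 w 0.0 0.0 0.98 rows 3 
roll84 th82 grip [ 0.529 -0.014  0.285] xyz -0.01 -0.0 -0.0 w 0.01 -0.0 0.97 rows 3 
roll112 th105 grip [ 0.528 -0.015  0.285] xyz 0.0 -0.0 0.0 w -0.0 0.0 0.98 rows 3 
roll140 th125 grip [ 0.522 -0.018  0.285] xyz 0.02 -0.01 0.01 w -0.0 0.0 0.98 rows 3 
roll168 th138 grip [ 0.512 -0.021  0.285] xyz 0.02 -0.03 -0.0 w -0.0 0.0 0.98 rows 3 
roll180 th140 grip [ 0.507 -0.022  0.285] xyz 0.01 -0.01 -0.0 w 0.0 0.0 0.42 rows 2
```

arm_command:
  plan:
    - {"x":-0.03,"y":-0.03,"z":0,"wx":-0.01,"wy":-0.02,"wz":1}
    - {"x":-0.03,"y":-0.03,"z":0,"wx":-0.01,"wy":-0.02,"wz":1}
    - {"x":-0.03,"y":-0.03,"z":0,"wx":-0.01,"wy":-0.02,"wz":1}

```text
t: 33.83
tcp_pos: [0.5209, -0.0341, 0.2854]
ee_rot: [-1.769, -1.057, -2.708]
ft_force: [-0.4, 0.3, -1.0]
opening: 0.0567
finger_force: 31.3
```

arm_command:
  plan:
    - {"x":-0.01,"y":-0.03,"z":0.01,"wx":0,"wy":0,"wz":0.98}
    - {"x":-0.01,"y":-0.03,"z":0.01,"wx":0,"wy":0,"wz":0.98}
    - {"x":-0.01,"y":-0.03,"z":0.01,"wx":0,"wy":0,"wz":0.98}

```text
t: 34.2
tcp_pos: [0.5308, -0.0347, 0.2868]
ee_rot: [-1.686, -0.573, -2.818]
ft_force: [0.4, 0.1, -1.5]
opening: 0.0566
finger_force: 31.3
```

arm_command:
  plan:
    - {"x":-0.01,"y":0,"z":0,"wx":0,"wy":0,"wz":0.98}
    - {"x":-0.01,"y":0,"z":0,"wx":0,"wy":0,"wz":0.98}
    - {"x":-0.01,"y":0,"z":0,"wx":0,"wy":0,"wz":0.98}

```text
t: 34.58
tcp_pos: [0.5332, -0.0338, 0.285]
ee_rot: [-1.668, -0.086, -2.872]
ft_force: [-0.8, -1.6, -0.3]
opening: 0.0561
finger_force: 31.3
```

arm_command:
  plan:
    - {"x":0,"y":0,"z":0,"wx":0,"wy":0,"wz":0.98}
    - {"x":0,"y":0,"z":0,"wx":0,"wy":0,"wz":0.98}
    - {"x":0,"y":0,"z":0,"wx":0,"wy":0,"wz":0.98}

```text
t: 34.95
tcp_pos: [0.5333, -0.0338, 0.2849]
ee_rot: [-1.676, 0.402, -2.922]
ft_force: [0.5, 0.4, -0.4]
opening: 0.0566
finger_force: 31.3
```

arm_command:
  plan:
    - {"x":0.02,"y":-0.01,"z":0.01,"wx":0,"wy":0,"wz":0.98}
    - {"x":0.02,"y":-0.01,"z":0.01,"wx":0,"wy":0,"wz":0.98}
    - {"x":0.02,"y":-0.01,"z":0.01,"wx":0,"wy":0,"wz":0.98}

```text
t: 35.33
tcp_pos: [0.5276, -0.0384, 0.2849]
ee_rot: [-1.725, 0.888, -3.0]
ft_force: [-0.1, 0.5, -1.7]
opening: 0.0566
finger_force: 31.2
```

arm_command:
  plan:
    - {"x":0.02,"y":-0.03,"z":0,"wx":0,"wy":0,"wz":0.98}
    - {"x":0.02,"y":-0.03,"z":0,"wx":0,"wy":0,"wz":0.98}
    - {"x":0.02,"y":-0.03,"z":0,"wx":0,"wy":0,"wz":0.98}
    - {"x":0.02,"y":-0.03,"z":0,"wx":0,"wy":0,"wz":0.98}

```text
t: 35.83
tcp_pos: [0.5172, -0.0413, 0.2861]
ee_rot: [-2.033, 1.356, 2.95]
ft_force: [0.3, -0.0, -0.7]
opening: 0.0563
finger_force: 31.2
```

arm_command:
  plan:
    - {"x":0,"y":-0.01,"z":0,"wx":0,"wy":0,"wz":0.42}
    - {"x":0,"y":-0.01,"z":0,"wx":0,"wy":0,"wz":0.42}
    - {"x":0,"y":-0.01,"z":0,"wx":0,"wy":0,"wz":0.2}
    - {"x":0,"y":-0.01,"z":0,"wx":0,"wy":0,"wz":0.42}
    - {"x":0,"y":-0.01,"z":0,"wx":0,"wy":0,"wz":0.2}
    - {"x":0,"y":-0.01,"z":0,"wx":0,"wy":0,"wz":0.42}
    - {"x":0,"y":-0.01,"z":0,"wx":0,"wy":0,"wz":0.42}
    - {"x":0,"y":-0.01,"z":0,"wx":0,"wy":0,"wz":0.42}

```text
t: 36.83
tcp_pos: [0.5136, -0.0432, 0.2869]
ee_rot: [3.003, 1.476, 1.691]
ft_force: [-0.1, 0.2, -0.3]
opening: 0.0564
finger_force: 31.2
```

```bash
python3 log.py; python3 - <<'E'
from tray import *
a=imaging.capture("scene");b=imaging.capture("top")
f=lambda a,k:cv2.resize(a,None,fx=k,fy=k,interpolation=cv2.INTER_CUBIC)
cv2.imwrite("pics/p6.png",np.hstack([f(a[130:330,230:430],2),f(b[160:360,190:390],2)])[:,:,::-1])
T=cam("top"); print("blue cup",onz(T,(519,277),.079),"base corners",onz(T,(388,323),.136),onz(T,(404,200),.136))
for n,P in dict(B=[.429,-.375,.052],B2=[.44,-.38,.052],C=[.466,-.275,.052],C2=[.53,-.28,.052]).items():
  for ps in (-110,-95,-80,-65,60,80,100,120):
    M=pose(55,ps,-1); o=[]
    for dz in (.2,0):
        q,e=ik(np.array(P)+M.apply([0,0,g])+[0,0,dz],M,np.array([0,.5,.2,2.1,1.2 if ps<0 else -.6,1.,2. if ps<0 else 1.]),4); o+=[round(float(e),3),round(float(min((q-LO).min(),(HI-q).min())),2),q.round(1).tolist()]
    if o[0]<.01 and o[3]<.01: print(n,ps,o)
E
```

```text
{'t': 36.825, 'joint_positions': [-1.541, 1.077, 1.2, 2.073, 0.561, 1.001, -0.591], 'tcp_pos': [0.514, -0.043, 0.287], 'ee_rot': [3.003, 1.476, 1.691], 'ft_force': [-0.121, 0.159, -0.314]}
blue cup [ 0.5342762  -0.39229701  0.079     ] base corners [ 0.43563386 -0.12289305  0.136     ] [ 0.67553056 -0.15328036  0.136     ]
B -110 [0.0, 0.4, [-0.1, 0.4, 0.3, 1.9, 0.9, 1.2, 2.4], 0.0, 0.5, [-0.0, 0.7, 0.1, 2.0, 1.0, 1.0, 2.0]]
B -95 [0.0, 0.39, [-0.1, 0.3, 0.1, 2.1, 1.1, 1.1, 2.4], 0.0, 0.32, [-0.0, 0.7, 0.1, 2.2, 1.3, 0.9, 1.9]]
B -80 [0.0, 0.23, [-0.0, 0.2, 0.1, 2.3, 1.3, 0.9, 2.4], 0.0, 0.15, [0.0, 0.6, 0.1, 2.4, 1.7, 0.9, 1.7]]
B -65 [0.0, 0.09, [0.0, 0.1, 0.2, 2.4, 1.6, 0.7, 2.4], 0.0, 0.0, [0.2, 0.6, -0.0, 2.5, 2.2, 1.0, 1.6]]
B 60 [0.0, 0.26, [1.2, 0.6, -0.2, 1.5, -0.7, 1.6, 0.7], 0.0, 0.29, [1.2, 0.9, -0.1, 1.6, -0.7, 1.3, 1.0]]
B 80 [0.0, 0.0, [1.0, 0.8, -0.1, 1.3, -0.6, 1.8, 0.9], 0.0, 0.24, [1.0, 1.0, -0.0, 1.4, -0.6, 1.6, 1.0]]
B2 -110 [0.0, 0.39, [-0.1, 0.4, 0.3, 1.9, 0.9, 1.2, 2.4], 0.0, 0.53, [-0.0, 0.8, 0.2, 2.0, 1.0, 1.0, 2.1]]
B2 -95 [0.0, 0.4, [-0.0, 0.3, 0.1, 2.1, 1
[... 1152 characters left out ...]
 -0.3, 1.8, 0.8], 0.0, 0.14, [0.7, 1.0, 0.1, 1.4, -0.6, 1.7, 1.2]]
C2 -110 [0.0, 0.4, [-0.2, 0.5, 0.2, 1.7, 0.8, 1.4, 2.4], 0.0, 0.66, [-0.2, 0.8, 0.2, 1.8, 0.8, 1.2, 2.2]]
C2 -95 [0.0, 0.4, [-0.2, 0.4, 0.1, 1.9, 1.0, 1.3, 2.4], 0.0, 0.55, [-0.2, 0.8, 0.1, 2.0, 1.1, 1.0, 2.1]]
C2 -80 [0.0, 0.39, [-0.2, 0.3, 0.0, 2.1, 1.1, 1.1, 2.4], 0.0, 0.36, [-0.2, 0.7, 0.1, 2.1, 1.4, 0.9, 1.9]]
C2 -65 [0.0, 0.27, [-0.2, 0.2, 0.1, 2.2, 1.4, 0.9, 2.5], 0.0, 0.19, [-0.1, 0.7, 0.0, 2.3, 1.8, 0.9, 1.8]]
C2 60 [0.0, 0.13, [0.9, 0.6, -0.0, 1.6, -0.9, 1.5, 0.7], 0.0, 0.14, [1.0, 0.9, -0.1, 1.7, -0.9, 1.2, 0.9]]
C2 80 [0.0, 0.1, [0.8, 0.7, 0.0, 1.4, -0.7, 1.7, 0.8], 0.0, 0.27, [0.8, 1.0, 0.0, 1.4, -0.7, 1.5, 1.0]]
```

View pics/p6.png

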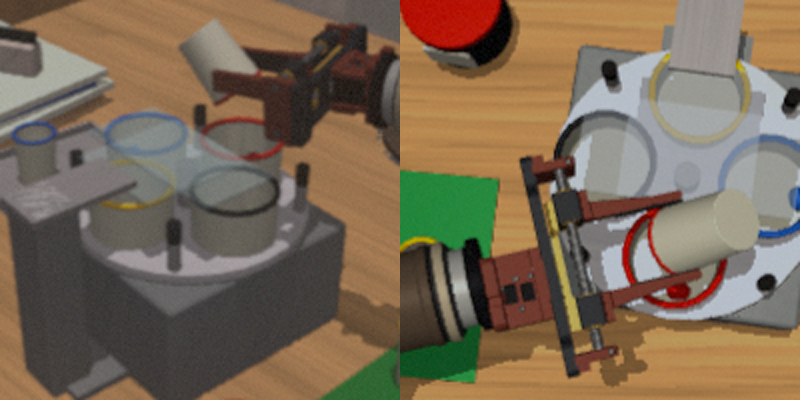

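```bash
python3 - <<'E'
from tray import *
M=pose(55,-75,-1); p=Plan(); T=np.array([.435,-.375,.053])
p.cart(p.P-p.M.apply([0,0,g])+[0,0,.07])
p.joint(T+[0,0,.2],M,[0,.2,.1,2.3,1.4,.9,2.4]); p.cart(T+[0,0,.03]); p.cart(T)
E
```

```text
C xyz -0.23 0.0 -0.02 w 0.0 0.0 0.0 rows 2 
J xyz 0.1 -0.04 0.22 w 0.1 0.15 -0.88 rows 3 
J xyz 0.1 -0.0 0.21 w -0.01 0.19 -0.84 rows 3 
J xyz 0.09 0.02 0.18 w -0.11 0.14 -0.79 rows 3 
J xyz 0.06 0.02 0.15 w -0.16 0.06 -0.73 rows 2 
J xyz 0.05 0.01 0.12 w -0.16 -0.03 -0.7 rows 2 
J xyz 0.05 0.0 0.1 w -0.1 -0.11 -0.65 rows 2 
J xyz 0.06 -0.01 0.06 w -0.01 -0.12 -0.63 rows 2 
J xyz 0.09 0.0 0.03 w 0.07 -0.07 -0.61 rows 2 
J xyz 0.12 0.03 0.01 w 0.11 0.0 -0.61 rows 2 
   q [0.01 0.14 0.1  2.31 1.39 0.87 2.44] zmin 0.2
C xyz -0.47 -0.0 0.32 w 0.0 0.0 0.0 rows 3 
C xyz -0.08 -0.0 0.06 w 0.0 0.0 0.0 rows 1
```

```bash
sed -i 's/print(tag,"xyz"/print(s.P.round(3),tag,"xyz"/' pl.py; python3 - <<'E'
from tray import *
M=pose(55,-75,-1); p=Plan(); T=np.array([.435,-.375,.053])
p.cart(p.P-p.M.apply([0,0,g])+[0,0,.09])
p.cart(np.array([.48,-.27,.34]))
p.joint(T+[0,0,.22],M,[0,.2,.1,2.3,1.4,.9,2.4]); p.cart(T+[0,0,.03]); p.cart(T)
E
```

```text
[ 0.512 -0.043  0.377] C xyz -0.3 0.0 -0.03 w 0.0 0.0 0.0 rows 2 
[ 0.484 -0.287  0.34 ] C xyz 0.05 -0.3 0.77 w 0.0 0.0 0.0 rows 4 
[ 0.476 -0.313  0.298] J xyz 0.13 -0.05 0.09 w 0.03 0.22 -0.89 rows 3 
[ 0.469 -0.333  0.263] J xyz 0.11 0.01 0.08 w -0.07 0.19 -0.85 rows 3 
[ 0.461 -0.346  0.238] J xyz 0.07 0.03 0.06 w -0.15 0.12 -0.82 rows 3 
[ 0.454 -0.356  0.221] J xyz 0.04 0.03 0.05 w -0.15 0.03 -0.79 rows 3 
[ 0.449 -0.366  0.218] J xyz 0.02 0.0 0.03 w -0.12 -0.06 -0.77 rows 3 
[ 0.445 -0.374  0.225] J xyz 0.03 -0.02 0.01 w -0.06 -0.09 -0.76 rows 3 
[ 0.442 -0.381  0.239] J xyz 0.05 -0.02 -0.01 w 0.02 -0.07 -0.74 rows 2 
[ 0.438 -0.39   0.262] J xyz 0.08 -0.01 -0.02 w 0.06 -0.02 -0.75 rows 2 
   q [0.01 0.1  0.1  2.29 1.34 0.89 2.51] zmin 0.218
[ 0.438 -0.389  0.072] C xyz -0.52 -0.0 0.36 w 0.0 0.0 0.0 rows 3 
[ 0.438 -0.39   0.042] C xyz -0.08 -0.0 0.06 w 0.0 0.0 0.0 rows 1
```

arm_command:
  plan:
    - {"x":-0.3,"y":0,"z":-0.03,"wx":0,"wy":0,"wz":0}
    - {"x":-0.3,"y":0,"z":-0.03,"wx":0,"wy":0,"wz":0}
    - {"x":-0.3,"y":0,"z":-0.03,"wx":0,"wy":0,"wz":0}

```text
t: 37.3
tcp_pos: [0.512, -0.0434, 0.3783]
ee_rot: [2.952, 1.474, 1.64]
ft_force: [-0.8, 0.5, -1.4]
opening: 0.0564
finger_force: 31.2
```

arm_command:
  plan:
    - {"x":0.01,"y":-0.07,"z":0.18,"wx":0,"wy":0,"wz":0}
    - {"x":0.05,"y":-0.3,"z":0.77,"wx":0,"wy":0,"wz":0}
    - {"x":0.05,"y":-0.3,"z":0.77,"wx":0,"wy":0,"wz":0}
    - {"x":0.05,"y":-0.3,"z":0.77,"wx":0,"wy":0,"wz":0}
    - {"x":0.05,"y":-0.3,"z":0.77,"wx":0,"wy":0,"wz":0}
    - {"x":0.05,"y":-0.3,"z":0.77,"wx":0,"wy":0,"wz":0}

```text
t: 38.05
tcp_pos: [0.4835, -0.2871, 0.3388]
ee_rot: [2.979, 1.476, 1.666]
ft_force: [0.4, 0.8, -1.7]
opening: 0.0564
finger_force: 31.2
```

arm_command:
  plan:
    - {"x":0.13,"y":-0.05,"z":0.09,"wx":0.03,"wy":0.22,"wz":-0.89}
    - {"x":0.13,"y":-0.05,"z":0.09,"wx":0.03,"wy":0.22,"wz":-0.89}
    - {"x":0.13,"y":-0.05,"z":0.09,"wx":0.03,"wy":0.22,"wz":-0.89}

```text
t: 38.42
tcp_pos: [0.4773, -0.3115, 0.2976]
ee_rot: [-2.011, 1.092, 2.97]
ft_force: [0.5, -0.4, -0.9]
opening: 0.0565
finger_force: 31.2
```

arm_command:
  plan:
    - {"x":0.11,"y":0.01,"z":0.08,"wx":-0.07,"wy":0.19,"wz":-0.85}
    - {"x":0.11,"y":0.01,"z":0.08,"wx":-0.07,"wy":0.19,"wz":-0.85}
    - {"x":0.11,"y":0.01,"z":0.08,"wx":-0.07,"wy":0.19,"wz":-0.85}

```text
t: 38.8
tcp_pos: [0.4704, -0.331, 0.2623]
ee_rot: [-1.948, 0.665, 3.096]
ft_force: [0.5, 0.0, -0.8]
opening: 0.0565
finger_force: 31.3
```

arm_command:
  plan:
    - {"x":0.07,"y":0.03,"z":0.06,"wx":-0.15,"wy":0.12,"wz":-0.82}
    - {"x":0.07,"y":0.03,"z":0.06,"wx":-0.15,"wy":0.12,"wz":-0.82}
    - {"x":0.07,"y":0.03,"z":0.06,"wx":-0.15,"wy":0.12,"wz":-0.82}

```text
t: 39.17
tcp_pos: [0.4626, -0.344, 0.2377]
ee_rot: [-1.974, 0.264, -3.076]
ft_force: [-0.4, 0.6, -0.1]
opening: 0.0567
finger_force: 31.3
```

arm_command:
  plan:
    - {"x":0.04,"y":0.03,"z":0.05,"wx":-0.15,"wy":0.03,"wz":-0.79}
    - {"x":0.04,"y":0.03,"z":0.05,"wx":-0.15,"wy":0.03,"wz":-0.79}
    - {"x":0.04,"y":0.03,"z":0.05,"wx":-0.15,"wy":0.03,"wz":-0.79}

```text
t: 39.55
tcp_pos: [0.4553, -0.3551, 0.221]
ee_rot: [-2.037, -0.097, -2.925]
ft_force: [0.1, 0.7, -1.0]
opening: 0.0564
finger_force: 31.3
```

arm_command:
  plan:
    - {"x":0.02,"y":0,"z":0.03,"wx":-0.12,"wy":-0.06,"wz":-0.77}
    - {"x":0.02,"y":0,"z":0.03,"wx":-0.12,"wy":-0.06,"wz":-0.77}
    - {"x":0.02,"y":0,"z":0.03,"wx":-0.12,"wy":-0.06,"wz":-0.77}

```text
t: 39.92
tcp_pos: [0.4502, -0.3648, 0.2176]
ee_rot: [-2.154, -0.414, -2.703]
ft_force: [-0.3, -0.2, -0.8]
opening: 0.0562
finger_force: 31.3
```

arm_command:
  plan:
    - {"x":0.03,"y":-0.02,"z":0.01,"wx":-0.06,"wy":-0.09,"wz":-0.76}
    - {"x":0.03,"y":-0.02,"z":0.01,"wx":-0.06,"wy":-0.09,"wz":-0.76}
    - {"x":0.03,"y":-0.02,"z":0.01,"wx":-0.06,"wy":-0.09,"wz":-0.76}

```text
t: 40.3
tcp_pos: [0.4461, -0.3732, 0.2242]
ee_rot: [-2.353, -0.682, -2.384]
ft_force: [0.9, 0.4, -0.4]
opening: 0.0564
finger_force: 31.3
```

arm_command:
  plan:
    - {"x":0.05,"y":-0.02,"z":-0.01,"wx":0.02,"wy":-0.07,"wz":-0.74}
    - {"x":0.05,"y":-0.02,"z":-0.01,"wx":0.02,"wy":-0.07,"wz":-0.74}
    - {"x":0.05,"y":-0.02,"z":-0.01,"wx":0.02,"wy":-0.07,"wz":-0.74}

```text
t: 40.67
tcp_pos: [0.4418, -0.38, 0.2385]
ee_rot: [-2.663, -0.876, -1.937]
ft_force: [-0.0, 0.8, -1.5]
opening: 0.0562
finger_force: 31.3
```

arm_command:
  plan:
    - {"x":0.08,"y":-0.01,"z":-0.02,"wx":0.06,"wy":-0.02,"wz":-0.75}
    - {"x":0.08,"y":-0.01,"z":-0.02,"wx":0.06,"wy":-0.02,"wz":-0.75}
    - {"x":0.08,"y":-0.01,"z":-0.02,"wx":0.06,"wy":-0.02,"wz":-0.75}
    - {"x":0.08,"y":-0.01,"z":-0.02,"wx":0.06,"wy":-0.02,"wz":-0.75}

```text
t: 41.18
tcp_pos: [0.4382, -0.3895, 0.2613]
ee_rot: [-3.125, -0.963, -1.326]
ft_force: [0.2, -0.1, -1.6]
opening: 0.0568
finger_force: 31.3
```

```bash
python3 log.py; python3 - <<'E'
from tray import *
M=pose(55,-75,-1); p=Plan(); T=np.array([.435,-.375,.053])
p.cart(T+[0,0,.03],M); print(p.q.round(2)); p.cart(T); print(p.q.round(2))
E
```

```text
{'t': 41.175, 'joint_positions': [-0.827, 0.142, 1.041, 2.339, 1.334, 0.739, 2.52], 'tcp_pos': [0.438, -0.39, 0.261], 'ee_rot': [-3.125, -0.963, -1.326], 'ft_force': [0.15, -0.065, -1.569]}
[ 0.44  -0.389  0.072] C xyz -0.52 0.0 0.36 w -0.01 -0.01 -0.02 rows 3 
[-0.27  0.61  0.46  2.43  1.88  0.66  1.65]
[ 0.44  -0.39   0.042] C xyz -0.08 0.0 0.06 w 0.0 0.0 0.0 rows 1 
[-0.23  0.69  0.42  2.42  1.94  0.69  1.54]
```

arm_command:
  plan:
    - {"x":-0.17,"y":0,"z":0.12,"wx":0,"wy":0,"wz":0}
    - {"x":-0.34,"y":0,"z":0.24,"wx":0,"wy":0,"wz":0}
    - {"x":-0.52,"y":0,"z":0.36,"wx":-0.01,"wy":-0.01,"wz":-0.02}
    - {"x":-0.52,"y":0,"z":0.36,"wx":-0.01,"wy":-0.01,"wz":-0.02}
    - {"x":-0.52,"y":0,"z":0.36,"wx":-0.01,"wy":-0.01,"wz":-0.02}

```text
t: 41.8
tcp_pos: [0.4367, -0.3894, 0.0687]
ee_rot: [3.121, -0.955, -1.292]
ft_force: [-0.8, -0.5, -0.8]
opening: 0.0563
finger_force: 31.3
```

arm_command:
  plan:
    - {"x":-0.03,"y":0,"z":0.02,"wx":0,"wy":0,"wz":0}
    - {"x":-0.06,"y":0,"z":0.04,"wx":0,"wy":0,"wz":0}
    - {"x":-0.08,"y":0,"z":0.06,"wx":0,"wy":0,"wz":0}
    - {"x":-0.08,"y":0,"z":0.06,"wx":0,"wy":0,"wz":0}

```text
t: 42.3
tcp_pos: [0.4389, -0.3905, 0.0426]
ee_rot: [3.131, -0.958, -1.298]
ft_force: [-0.1, 0.6, -0.6]
opening: 0.0567
finger_force: 31.3
```

```bash
python3 - <<'E'
from tray import *
q,P,M=now(); print(q.round(2),P-M.apply([0,0,g]), telemetry.state()["ft_force"], M.as_euler("xyz"))
E
```

```text
[-0.4   0.77  0.63  2.43  2.04  0.55  1.4 ] [ 0.43498784 -0.37571404  0.05334218] [-0.07285996  0.56315763 -0.6390415 ] [ 3.13098578 -0.95832117 -1.29843489]
```

arm_command:
  plan:
    - {"x":0,"y":0,"z":0,"wx":0,"wy":0,"wz":0}
    - {"x":0,"y":0,"z":0,"wx":0,"wy":0,"wz":0}
    - {"x":0,"y":0,"z":0,"wx":0,"wy":0,"wz":0}
    - {"x":0,"y":0,"z":0,"wx":0,"wy":0,"wz":0}
    - {"x":0.1,"y":0,"z":-0.07,"wx":0,"wy":0,"wz":0}
    - {"x":0.27,"y":0,"z":-0.19,"wx":0,"wy":0,"wz":0}
    - {"x":0.44,"y":0,"z":-0.31,"wx":0,"wy":0,"wz":0}
    - {"x":0.6,"y":0,"z":-0.43,"wx":0,"wy":0,"wz":0}
    - {"x":0.7,"y":0,"z":-0.5,"wx":0,"wy":0,"wz":0}
    - {"x":0.7,"y":0,"z":-0.5,"wx":0,"wy":0,"wz":0}
  claw: 0.8

```text
t: 43.55
tcp_pos: [0.4415, -0.3883, 0.2984]
ee_rot: [3.138, -0.967, -1.303]
ft_force: [0.6, 1.1, 1.6]
opening: 0.079
finger_force: 0.0
```

```bash
python3 log.py; python3 - <<'E'
from turn import *
from cup import rims
rims()
p=Plan(); p.joint(post(217,.31),MT(217,1),[.3,.28,-.4,1.94,.1,1.,2.09])
p=Plan(); p.joint(post(217,.31),MT(217,1),[-.6,.1,.7,1.8,0,1.27,2.4])
E
```

```text
{'t': 43.55, 'joint_positions': [-1.213, 0.029, 1.394, 2.297, 1.299, 0.855, 2.65], 'tcp_pos': [0.441, -0.388, 0.298], 'ee_rot': [3.138, -0.967, -1.303], 'ft_force': [0.628, 1.093, 1.607]}
top red [(np.float64(617.5), np.float64(100.0), 45, 50, 1862), (np.float64(215.5), np.float64(159.5), 51, 49, 1964), (np.float64(444.0), np.float64(164.5), 52, 49, 1992), (np.float64(327.0), np.float64(288.0), 52, 52, 530), (np.float64(335.0), np.float64(275.5), 10, 11, 77), (np.float64(522.5), np.float64(324.0), 9, 20, 49)]
top blue [(np.float64(562.5), np.float64(99.5), 53, 49, 1978), (np.float64(376.5), np.float64(257.0), 47, 44, 248), (np.float64(506.5), np.float64(278.0), 27, 10, 56)]
top yellow [(np.float64(503.0), np.float64(196.5), 42, 41, 505), (np.float64(200.5), np.float64(294.0), 31, 30, 229), (np.float64(201.0), np.float64(294.5), 8, 7, 45)]
[ 0.433 -0.35   0.292] J xyz -0.09 -0.01 -0.1 w -0.32 -0.34 0.9 rows 3 
[ 0.443 -0.247  0.27 ] J xyz -0.3 0.04 -0.18 w -0.43 -0.52 0.74 rows 3 
[ 0.471 -0.091  0.293] J xyz -0.41 0.19 -0.29 w -0.6 -0.63 0.55 rows 3 
   q [ 0.44  0.11 -0.38  1.78  0.04  1.26  2.26] zmin 0.27
[ 0.416 -0.345  0.284] J xyz -0.13 0.04 -0.11 w -0.38 -0.39 0.9 rows 3 
[ 0.426 -0.24   0.271] J xyz -0.29 0.04 -0.2 w -0.42 -0.53 0.73 rows 3 
[ 0.47 -0.09  0.29] J xyz -0.43 0.15 -0.26 w -0.53 -0.61 0.54 rows 3 
   q [-0.57  0.08  0.72  1.83 -0.05  1.25  2.38] zmin 0.269
```

```bash
python3 - <<'E'
from h import *
T=cam("top");S=cam("scene"); print(proj(T,[.435,-.3757,.08]),proj(T,[.534,-.392,.079]))
a=imaging.capture("scene");b=imaging.capture("top")
f=lambda a,k:cv2.resize(a,None,fx=k,fy=k,interpolation=cv2.INTER_CUBIC)
print(proj(S,[.435,-.3757,.08]),proj(S,[.534,-.392,.079]))
cv2.imwrite("pics/p7.png",np.hstack([f(a[100:250,180:330],2.6),f(b[230:380,410:560],2.6)])[:,:,::-1])
E
```

```text
[512.48722239 326.63554792] [518.85582861 277.13320687]
[266.84639574 185.84755255] [235.71386498 196.29171399]
```

View pics/p7.png

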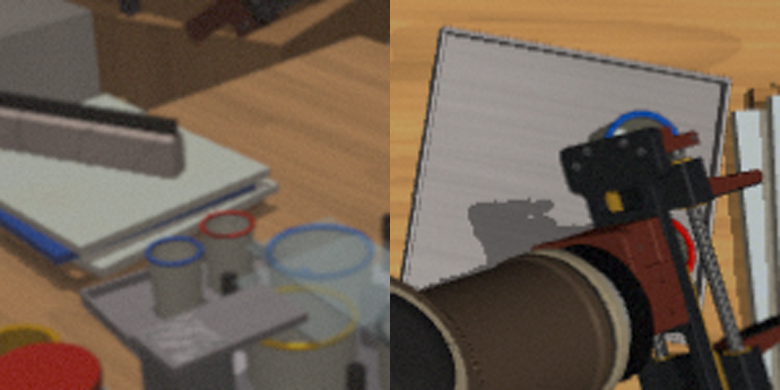

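arm_command:
  plan:
    - {"x":-0.09,"y":-0.01,"z":-0.12,"wx":-0.32,"wy":-0.34,"wz":0.9}
    - {"x":-0.09,"y":-0.01,"z":-0.12,"wx":-0.32,"wy":-0.34,"wz":0.9}
    - {"x":-0.09,"y":-0.01,"z":-0.12,"wx":-0.32,"wy":-0.34,"wz":0.9}
  claw: -0.05

```text
t: 44.08
tcp_pos: [0.4348, -0.3422, 0.2957]
ee_rot: [-2.818, -0.719, -1.939]
ft_force: [-0.5, -0.2, 0.2]
opening: 0.0526
finger_force: 0.0
```

arm_command:
  plan:
    - {"x":-0.3,"y":0.04,"z":-0.18,"wx":-0.43,"wy":-0.52,"wz":0.74}
    - {"x":-0.3,"y":0.04,"z":-0.18,"wx":-0.43,"wy":-0.52,"wz":0.74}
    - {"x":-0.3,"y":0.04,"z":-0.18,"wx":-0.43,"wy":-0.52,"wz":0.74}

```text
t: 44.45
tcp_pos: [0.4439, -0.239, 0.2712]
ee_rot: [-2.869, -0.364, -2.26]
ft_force: [-0.4, -0.5, -0.7]
opening: 0.0416
finger_force: 0.0
```

arm_command:
  plan:
    - {"x":-0.41,"y":0.19,"z":-0.29,"wx":-0.6,"wy":-0.63,"wz":0.55}
    - {"x":-0.41,"y":0.19,"z":-0.29,"wx":-0.6,"wy":-0.63,"wz":0.55}
    - {"x":-0.41,"y":0.19,"z":-0.29,"wx":-0.6,"wy":-0.63,"wz":0.55}
    - {"x":-0.41,"y":0.19,"z":-0.29,"wx":-0.6,"wy":-0.63,"wz":0.55}

```text
t: 44.95
tcp_pos: [0.4707, -0.0853, 0.2913]
ee_rot: [-3.129, -0.016, -2.493]
ft_force: [0.1, -0.5, -0.3]
opening: 0.0418
finger_force: 0.0
```

```bash
python3 log.py; python3 arc.py 217 127 1
```

```text
{'t': 44.95, 'joint_positions': [-1.044, 0.124, 1.246, 1.85, -0.102, 1.254, 2.451], 'tcp_pos': [0.471, -0.085, 0.291], 'ee_rot': [-3.129, -0.016, -2.493], 'ft_force': [0.125, -0.482, -0.309]}
[ 0.47  -0.09   0.282] C xyz 0.01 -0.01 0.03 w -0.03 -0.03 0.01 rows 1 
[ 0.47  -0.09   0.165] C xyz -0.0 -0.0 0.39 w 0.0 0.0 0.0 rows 2 
[ 0.45  -0.048  0.165] C xyz -0.03 0.15 0.0 w 0.0 -0.0 0.78 rows 3 
[0.447 0.001 0.165] C xyz -0.03 0.16 0.0 w 0.0 -0.0 0.79 rows 3 
[0.462 0.047 0.166] C xyz -0.03 0.16 0.0 w 0.0 -0.0 0.78 rows 3 
[0.496 0.08  0.166] C xyz -0.04 0.15 0.0 w -0.0 -0.0 0.79 rows 3 
[0.494 0.082 0.301] C xyz 0.01 0.0 -0.45 w 0.0 0.0 0.0 rows 3
```

arm_command:
  plan:
    - {"x":0.01,"y":0,"z":0.16,"wx":-0.03,"wy":-0.03,"wz":0.01}
    - {"x":0.01,"y":0,"z":0.32,"wx":-0.03,"wy":-0.03,"wz":0.01}
    - {"x":0.01,"y":0,"z":0.42,"wx":-0.03,"wy":-0.03,"wz":0.01}
    - {"x":0.01,"y":0,"z":0.42,"wx":-0.03,"wy":-0.03,"wz":0.01}

```text
t: 45.45
tcp_pos: [0.4645, -0.0892, 0.1639]
ee_rot: [3.135, -0.005, -2.496]
ft_force: [0.3, 0.2, 0.2]
opening: 0.042
finger_force: 0.0
```

arm_command:
  plan:
    - {"x":0,"y":0,"z":0,"wx":0,"wy":0,"wz":0}
    - {"x":0,"y":0,"z":0,"wx":0,"wy":0,"wz":0}
    - {"x":0,"y":0,"z":0,"wx":0,"wy":0,"wz":0}
    - {"x":0,"y":0,"z":0,"wx":0,"wy":0,"wz":0}
  claw: -1

```text
t: 45.95
tcp_pos: [0.4677, -0.087, 0.168]
ee_rot: [3.134, 0.007, -2.494]
ft_force: [-0.6, -1.2, 4.6]
opening: 0.0131
finger_force: 30.0
```

arm_command:
  plan:
    - {"x":-0.01,"y":0.05,"z":0,"wx":0,"wy":0,"wz":0.26}
    - {"x":-0.02,"y":0.11,"z":0,"wx":0,"wy":0,"wz":0.53}
    - {"x":-0.03,"y":0.16,"z":0,"wx":0,"wy":0,"wz":0.78}
    - {"x":-0.03,"y":0.16,"z":0,"wx":0,"wy":0,"wz":0.78}

```text
t: 46.45
tcp_pos: [0.4484, -0.0413, 0.1682]
ee_rot: [3.134, 0.009, -2.883]
ft_force: [13.1, -0.1, -15.1]
opening: 0.0129
finger_force: 30.0
```

arm_command:
  plan:
    - {"x":-0.01,"y":0.05,"z":0,"wx":0,"wy":0,"wz":0.26}
    - {"x":-0.02,"y":0.11,"z":0,"wx":0,"wy":0,"wz":0.53}
    - {"x":-0.03,"y":0.16,"z":0,"wx":0,"wy":0,"wz":0.79}
    - {"x":-0.03,"y":0.16,"z":0,"wx":0,"wy":0,"wz":0.79}

```text
t: 46.95
tcp_pos: [0.4464, 0.0062, 0.1686]
ee_rot: [3.134, 0.009, 3.005]
ft_force: [20.4, -4.6, -27.2]
opening: 0.0129
finger_force: 30.0
```

```bash
python3 log.py; python3 - <<'E'
from turn import *
p=Plan(); p.cart(post(149.5,.184),MT(149.5,1)); p.cart(post(127,.184),MT(127,1));p.cart(post(127,.32))
E
```

```text
{'t': 46.95, 'joint_positions': [-1.233, 0.356, 1.401, 2.104, -0.428, 1.009, 1.825], 'tcp_pos': [0.446, 0.006, 0.169], 'ee_rot': [3.134, 0.009, 3.005], 'ft_force': [20.396, -4.578, -27.191]}
[0.464 0.046 0.166] C xyz -0.04 0.14 0.01 w 0.02 0.01 0.79 rows 3 
[0.495 0.08  0.166] C xyz -0.03 0.15 0.0 w 0.0 0.0 0.79 rows 3 
[0.494 0.081 0.301] C xyz -0.0 0.0 -0.45 w 0.0 0.0 0.0 rows 3
```

arm_command:
  plan:
    - {"x":-0.02,"y":0.05,"z":0.01,"wx":0,"wy":0,"wz":0.26}
    - {"x":-0.03,"y":0.1,"z":0.01,"wx":0,"wy":0,"wz":0.53}
    - {"x":-0.05,"y":0.14,"z":0.01,"wx":0,"wy":0,"wz":0.79}
    - {"x":-0.05,"y":0.14,"z":0.01,"wx":0,"wy":0,"wz":0.79}

```text
t: 47.45
tcp_pos: [0.4641, 0.0473, 0.167]
ee_rot: [3.131, -0.005, 2.61]
ft_force: [-4.9, 4.9, 20.8]
opening: 0.0131
finger_force: 30.0
```

```bash
python3 log.py; python3 - <<'E'
from turn import *
p=Plan(); p.cart(post(127,.184),MT(127,1));p.cart(post(127,.32))
E
```

```text
{'t': 47.45, 'joint_positions': [-1.253, 0.47, 1.411, 2.058, -0.549, 1.073, 1.463], 'tcp_pos': [0.464, 0.047, 0.167], 'ee_rot': [3.131, -0.005, 2.61], 'ft_force': [-4.868, 4.884, 20.834]}
[0.495 0.082 0.164] C xyz -0.03 0.15 0.01 w 0.02 -0.01 0.79 rows 3 
[0.495 0.081 0.302] C xyz -0.0 0.0 -0.46 w 0.0 0.0 0.0 rows 3
```

arm_command:
  plan:
    - {"x":-0.01,"y":0.05,"z":-0.005,"wx":0,"wy":0,"wz":0.26}
    - {"x":-0.02,"y":0.1,"z":-0.005,"wx":0,"wy":0,"wz":0.53}
    - {"x":-0.03,"y":0.15,"z":-0.005,"wx":0,"wy":0,"wz":0.79}
    - {"x":-0.03,"y":0.15,"z":-0.005,"wx":0,"wy":0,"wz":0.79}

```text
t: 47.95
tcp_pos: [0.4934, 0.0807, 0.1672]
ee_rot: [3.136, -0.008, 2.216]
ft_force: [-2.5, 3.3, -0.1]
opening: 0.013
finger_force: 30.0
```

arm_command:
  plan:
    - {"x":0,"y":0,"z":0,"wx":0,"wy":0,"wz":0}
    - {"x":0,"y":0,"z":0,"wx":0,"wy":0,"wz":0}
    - {"x":0,"y":0,"z":0,"wx":0,"wy":0,"wz":0}
    - {"x":0,"y":0,"z":-0.1,"wx":0,"wy":0,"wz":0}
    - {"x":0,"y":0,"z":-0.25,"wx":0,"wy":0,"wz":0}
    - {"x":0,"y":0,"z":-0.45,"wx":0,"wy":0,"wz":0}
    - {"x":0,"y":0,"z":-0.45,"wx":0,"wy":0,"wz":0}
  claw: -0.05

```text
t: 48.82
tcp_pos: [0.4952, 0.077, 0.3061]
ee_rot: [3.128, -0.008, 2.214]
ft_force: [0.1, 0.1, -1.1]
opening: 0.0421
finger_force: 0.0
```

```bash
python3 log.py; python3 - <<'E'
from turn import *
from cup import rims
rims(); rims("scene")
p=Plan(); 
for a in (157,187,217): p.cart(post(a,.31),MT(a,1))
E
```

```text
{'t': 48.825, 'joint_positions': [-1.37, 0.282, 1.417, 1.787, -0.304, 1.316, 0.761], 'tcp_pos': [0.495, 0.077, 0.306], 'ee_rot': [3.128, -0.008, 2.214], 'ft_force': [0.122, 0.05, -1.116]}
top red [(np.float64(617.5), np.float64(100.0), 45, 50, 1864), (np.float64(215.5), np.float64(159.5), 51, 49, 1967), (np.float64(444.0), np.float64(164.5), 52, 49, 1993), (np.float64(305.5), np.float64(262.0), 9, 6, 27), (np.float64(511.5), np.float64(327.5), 31, 31, 218)]
top blue [(np.float64(562.5), np.float64(99.5), 53, 49, 1992), (np.float64(329.0), np.float64(288.5), 50, 51, 356), (np.float64(507.0), np.float64(288.0), 30, 30, 176)]
top yellow [(np.float64(503.0), np.float64(198.0), 42, 44, 528), (np.float64(377.5), np.float64(255.5), 47, 45, 263)]
scene red [(np.float64(287.5), np.float64(7.5), 7, 15, 39), (np.float64(237.0), np.float64(14.0), 18, 12, 57), (np.float64(331.5), np.float64(64.5), 13, 11, 60), (np.float64(121.5), np.float64(116.0), 25, 18, 206), (np.float64(53.5), np.float64(138.0), 13, 14, 49), (np.float64(43.0), np.float64(138.5), 8, 7, 22), (np.float64(63.5), np.float64(200.0), 61, 38, 1269), (np.float64(354.5), np.float64(231.5), 31, 11, 67), (np.float64(196.0), np.float64(246.0), 46, 28, 965), (np.float64(349.5), np.float64(353.0), 59, 46, 2110)]
scene blue [(np.float64(92.0), np.float64(225.5), 42, 21, 341)]
scene yellow [(np.float64(191.5), np.float64(228.5), 13, 5, 31), (np.float64(172.0), np.float64(236.5), 4, 11, 19), (np.float64(445.0), np.float64(294.0), 30, 20, 139)]
[0.456 0.032 0.29 ] C xyz -0.05 -0.19 0.04 w 0.02 -0.01 -1.05 rows 3 !!
[ 0.448 -0.033  0.293] C xyz -0.06 -0.21 -0.01 w 0.0 -0.0 -1.05 rows 3 !!
[ 0.471 -0.091  0.293] C xyz -0.05 -0.2 0.0 w 0.0 -0.0 -1.05 rows 3 !!
IK ERR 0.04711921303154316
```

arm_command:
  plan:
    - {"x":-0.05,"y":-0.19,"z":0.02,"wx":0.02,"wy":-0.01,"wz":-1}
    - {"x":-0.05,"y":-0.19,"z":0.02,"wx":0.02,"wy":-0.01,"wz":-1}
    - {"x":-0.05,"y":-0.19,"z":0.02,"wx":0.02,"wy":-0.01,"wz":-1}

```text
t: 49.3
tcp_pos: [0.4546, 0.0307, 0.2942]
ee_rot: [-3.139, -0.005, 2.707]
ft_force: [0.3, -0.3, 0.9]
opening: 0.0416
finger_force: 0.0
```

arm_command:
  plan:
    - {"x":-0.06,"y":-0.21,"z":0,"wx":0,"wy":0,"wz":-1}
    - {"x":-0.06,"y":-0.21,"z":0,"wx":0,"wy":0,"wz":-1}
    - {"x":-0.06,"y":-0.21,"z":0,"wx":0,"wy":0,"wz":-1}

```text
t: 49.68
tcp_pos: [0.4446, -0.0334, 0.2948]
ee_rot: [3.14, -0.005, -3.077]
ft_force: [0.9, 0.8, -0.2]
opening: 0.0417
finger_force: 0.0
```

arm_command:
  plan:
    - {"x":-0.05,"y":-0.2,"z":0,"wx":0,"wy":0,"wz":-1}
    - {"x":-0.05,"y":-0.2,"z":0,"wx":0,"wy":0,"wz":-1}
    - {"x":-0.05,"y":-0.2,"z":0,"wx":0,"wy":0,"wz":-1}
    - {"x":-0.05,"y":-0.2,"z":0,"wx":0,"wy":0,"wz":-1}

```text
t: 50.18
tcp_pos: [0.4592, -0.0908, 0.2969]
ee_rot: [-3.139, -0.002, -2.582]
ft_force: [1.2, -0.5, -0.6]
opening: 0.0416
finger_force: 0.0
```

```bash
python3 log.py; python3 arc.py 217 127 1
```

```text
{'t': 50.175, 'joint_positions': [-1.548, -0.291, 1.44, 1.865, 0.3, 1.327, 1.942], 'tcp_pos': [0.459, -0.091, 0.297], 'ee_rot': [-3.139, -0.002, -2.582], 'ft_force': [1.175, -0.46, -0.592]}
[ 0.473 -0.09   0.282] C xyz -0.04 -0.02 0.05 w -0.0 -0.0 -0.17 rows 1 
IK ERR 0.05552599655444637
[ 0.473 -0.09   0.165] C xyz 0.0 0.0 0.39 w 0.0 0.0 0.0 rows 2 
IK ERR 0.20100365382604254
[ 0.451 -0.046  0.165] C xyz -0.03 0.16 -0.0 w -0.01 -0.0 0.78 rows 3 
IK ERR 0.13765877161165754
[ 0.448 -0.     0.165] C xyz -0.03 0.15 -0.0 w 0.0 -0.0 0.79 rows 3 
IK ERR 0.12547444202199257
[0.464 0.046 0.165] C xyz -0.03 0.16 -0.0 w 0.0 -0.01 0.78 rows 3 
[0.494 0.08  0.165] C xyz -0.03 0.15 -0.0 w 0.0 0.0 0.79 rows 3 
[0.494 0.08  0.3  ] C xyz -0.0 0.0 -0.45 w 0.0 0.0 0.0 rows 3
```

```bash
cat > sim.py <<'E'
from ik import *
L0=np.array([-2.95,-.29,-1.47,.14,-1.03,.13,-2.86]);H0=np.array([2.95,1.99,1.44,2.54,4.17,1.85,2.86])
def jac(q):
    P,M=fk(m,q);J=np.zeros((6,7))
    for i in range(7):
        d=np.zeros(7);d[i]=1e-5;p,mm=fk(m,q+d);J[:3,i]=(p-P)/1e-5;J[3:,i]=(mm*M.inv()).as_rotvec()/1e-5
    return P,M,J
def run(q,calls,W=np.ones(7),center=None,k=0,sub=5):
    q=q.copy();P,M=fk(m,q)
    for c in calls:      # c=(x,y,z,wx,wy,wz)
        T=P+M.apply(np.array(c[:3])*.3);Mt=M*R.from_rotvec(np.array(c[3:])*.5)
        n=max(2,int(sub*max(np.linalg.norm(T-P)/.06,(M.inv()*Mt).magnitude()/.18)))
        rv=(M.inv()*Mt).as_rotvec()
        for j in range(1,n+1):
            tp=P+(T-P)*j/n; tm=M*R.from_rotvec(rv*j/n)
            for _ in range(2):
                p,mm,J=jac(q); e=np.r_[tp-p,(tm*mm.inv()).as_rotvec()]
                Ji=np.diag(1/W)@J.T@np.linalg.inv(J@np.diag(1/W)@J.T+1e-6*np.eye(6)); dq=Ji@e
                if center is not None: dq=dq+(np.eye(7)-Ji@J)@(k*(center-q))
                q=np.clip(q+dq,L0,H0)
        P,M=T,Mt
    return q
E
python3 - <<'E'
from sim import *
def at(t): return np.array([d for d in D if abs(d["t"]-t)<.01][0]["joint_positions"])
tests=[(27.3,29.025,[(-.27,.17,.06,.31,.55,-.79),(-.39,.11,-.04,.4,.46,-.77),(-.47,.04,-.17,.49,.37,-.72),(-.52,-.04,-.29,.56,.28,-.64)]),
(43.55,44.95,[(-.09,-.01,-.12,-.32,-.34,.9),(-.3,.04,-.18,-.43,-.52,.74),(-.41,.19,-.29,-.6,-.63,.55)]),
(31.7,33.45,[(.31,.46,.33,-.42,.02,.3),(.24,.46,.34,-.44,-.01,.28),(-.04,.01,.08,-.06,.53,.02),(-.04,-.01,.04,.06,.52,0)]),
(33.45,36.825,[(-.03,-.03,0,-.01,-.02,1),(-.01,-.03,.01,0,0,.98),(-.01,0,0,0,0,.98),(0,0,0,0,0,.98),(.02,-.01,.01,0,0,.98),(.02,-.03,0,0,0,.98),(0,-.01,0,0,0,.42)]),
(48.825,50.175,[(-.05,-.19,.02,.02,-.01,-1),(-.06,-.21,0,0,0,-1),(-.05,-.2,0,0,0,-1)])]
for a,b,c in tests:
    print("start",at(a).round(2),"real",at(b).round(2)); print("   pinv",run(at(a),c).round(2))
E
```

```text
start [-0.61  0.07  0.76  1.81 -0.06  1.27  2.39] real [-1.44  0.75  0.28  1.56  0.68  1.37  2.42]
   pinv [-1.44  0.74  0.3   1.56  0.68  1.37  2.43]
start [-1.21  0.03  1.39  2.3   1.3   0.85  2.65] real [-1.04  0.12  1.25  1.85 -0.1   1.25  2.45]
   pinv [-1.03  0.12  1.23  1.85 -0.1   1.26  2.45]
start [-1.34  0.54  0.36  1.55  0.76  1.41  2.65] real [-1.2   0.7   0.57  2.05  0.95  1.44  2.16]
   pinv [-1.19  0.69  0.57  2.05  0.95  1.44  2.16]
start [-1.2   0.7   0.57  2.05  0.95  1.44  2.16] real [-1.54  1.08  1.2   2.07  0.56  1.   -0.59]
   pinv [-1.55  1.1   1.21  2.07  0.54  0.99 -0.58]
start [-1.37  0.28  1.42  1.79 -0.3   1.32  0.76] real [-1.55 -0.29  1.44  1.86  0.3   1.33  1.94]
   pinv [-1.6  -0.29  1.44  1.85  0.33  1.34  1.93]
```

```bash
cat > srch.py <<'E'
from sim import *
from turn import *
def split(P,M,Pt,Mt):
    n=max(1,int(np.ceil(max(np.abs(M.inv().apply(Pt-P)).max()/.29,np.abs((M.inv()*Mt).as_rotvec()).max()/.49)))); c=[]
    rv=(M.inv()*Mt).as_rotvec()
    for i in range(n):
        Mi=M*R.from_rotvec(rv*i/n); c.append(tuple(np.r_[Mi.inv().apply(Pt-P)/n/.3,rv/n/.5].round(2)))
    return c
def follow(q,way,sub=1):
    P,M=fk(m,q); calls=[]
    for Pt,Mt in way:
        c=split(P,M,Pt,Mt); calls+=c; q=run(q,c,sub=sub)
        p,mm=fk(m,q)
        if np.linalg.norm(p-Pt)>.02 or (mm.inv()*Mt).magnitude()>.08: return None,calls
        P,M=p,mm
    return q,calls
def marg(q): return np.min(np.r_[q-L0,H0-q])
E
cat > s2.py <<'E'
from srch import *
import time
q0=now()[0]; rng=np.random.default_rng(1); best=[]; t0=time.time()
F=[(post(217,.31)+MT(217,f).apply([0,0,g]),MT(217,f)) for f in (1,-1)]
while time.time()-t0<240:
    way=[]
    for _ in range(rng.integers(1,3)):
        v=rng.uniform(-1.2,1.2,3)*[1,1,1]; way.append((rng.uniform([.42,-.2,.38],[.6,.15,.5]),R.from_rotvec([0,0,rng.uniform(-3.1,3.1)])*R.from_rotvec([np.pi,0,0])*R.from_rotvec(v)))
    f=rng.integers(2); q,c=follow(q0,way+[F[f]])
    if q is None: continue
    s=abs(q[2])+.05*len(c)-min(.3,marg(q)); best.append((s,f,q,c,way))
best.sort(key=lambda b:b[0]); print(len(best))
for b in best[:3]: print(round(b[0],2),b[1],b[2].round(2),len(b[3]));
for c in best[0][3]: print(*c)
E
python3 s2.py
```

```text
379
0.07 1 [ 0.06  0.08  0.02  1.8  -0.    1.25 -0.84] 7
0.11 1 [-0.02  0.08  0.11  1.81 -0.01  1.25 -0.84] 6
0.13 1 [ 0.01  0.09  0.08  1.8  -0.01  1.25 -0.83] 7
-0.04 0.08 -0.09 0.36 -0.67 0.86
-0.04 0.08 -0.09 0.36 -0.67 0.86
-0.04 0.08 -0.1 0.36 -0.67 0.86
-0.03 0.08 -0.1 0.36 -0.67 0.86
0.05 -0.09 0.14 0.77 0.46 0.57
-0.0 -0.04 0.17 0.77 0.46 0.57
-0.04 0.04 0.17 0.77 0.46 0.57
```

```bash
sed -i 's/f=rng.integers(2);/f=0;/; s/<240/<130/; s/default_rng(1)/default_rng(5)/' s2.py; cat >> s2.py <<'E'
arc=[(post(a,.184)+np.array([0,0,-g]),MT(a,1)) for a in (217,194.5,172,149.5,127)]+[(post(127,.32)+np.array([0,0,-g]),MT(127,1))]
M=pose(55,-45,-1);G=np.array([.486,.2505,.048]);z=M.apply([0,0,1])
for b in best[:6]:
    q1,_=follow(b[2],arc); q2,_=follow(q1,[(G-.11*z+[0,0,.05],M),(G+z*g,M)]) if q1 is not None else (None,0)
    print(round(b[0],2),len(b[3]),b[2].round(2),q1 if q1 is None else q1.round(2),q2 if q2 is None else q2.round(2))
E
python3 s2.py
```

```text
156
0.43 0 [ 0.06  0.1   0.03  1.79 -0.    1.27  2.3 ] 14
0.47 0 [-0.36  0.07  0.47  1.82 -0.03  1.25  2.34] 6
0.48 0 [-0.11  0.08  0.23  1.8  -0.03  1.26  2.33] 11
0.0 -0.05 -0.09 0.06 -0.36 0.97
-0.04 -0.05 -0.08 0.06 -0.36 0.97
-0.07 -0.02 -0.07 0.06 -0.36 0.97
-0.08 0.01 -0.06 0.06 -0.36 0.97
-0.08 0.05 -0.04 0.06 -0.36 0.97
-0.05 0.08 -0.03 0.06 -0.36 0.97
0.12 -0.11 -0.03 0.91 0.7 -0.5
0.14 -0.07 0.06 0.91 0.7 -0.5
-0.04 -0.02 0.06 0.16 -0.11 -0.83
-0.03 -0.03 0.06 0.16 -0.11 -0.83
-0.01 -0.03 0.07 0.16 -0.11 -0.83
0.01 -0.03 0.07 0.16 -0.11 -0.83
0.02 -0.02 0.07 0.16 -0.11 -0.83
0.03 0.0 0.07 0.16 -0.11 -0.83
0.43 14 [ 0.06  0.1   0.03  1.79 -0.    1.27  2.3 ] [-0.34  0.12  0.09  1.74 -0.01  1.28  0.4 ] None
0.47 6 [-0.36  0.07  0.47  1.82 -0.03  1.25  2.34] [-0.79  0.12  0.6   1.77 -0.07  1.28  0.47] None
0.48 11 [-0.11  0.08  0.23  1.8  -0.03  1.26  2.33] [-0.52  0.11  0.3   1.75 -0.04  1.28  0.43] None
0.49 11 [-0.15  0.07  0.24  1.82 -0.01  1.25  2.31] [-0.55  0.11  0.32  1.75 -0.04  1.28  0.43] None
0.51 11 [-0.15  0.09  0.26  1.81 -0.03  1.24  2.34] [-0.56  0.11  0.34  1.75 -0.04  1.28  0.43] None
0.51 8 [ 0.46  0.12 -0.41  1.78  0.05  1.24  2.25] [ 0.02  0.14 -0.32  1.72  0.04  1.29  0.34] None
```

```bash
cat >> s2.py <<'E'
b=[b for b in best if len(b[3])<=8][0]; print(b[2])
P,M=fk(m,q0)
for c in b[3]: P=P+M.apply(np.array(c[:3])*.3);M=M*R.from_rotvec(np.array(c[3:])*.5); print(*c,"->",P.round(3),M.apply([0,0,1]).round(2))
E
python3 s2.py | tail -10
```

```text
0.51 11 [-0.15  0.09  0.26  1.81 -0.03  1.24  2.34] [-0.56  0.11  0.34  1.75 -0.04  1.28  0.43] None
0.51 8 [ 0.46  0.12 -0.41  1.78  0.05  1.24  2.25] [ 0.02  0.14 -0.32  1.72  0.04  1.29  0.34] None
[-0.35879574  0.07196603  0.47440726  1.82381962 -0.02970989  1.25319388
  2.34060622]
-0.13 -0.09 -0.19 0.72 0.42 0.0 -> [ 0.507 -0.092  0.354] [ 0.01 -0.41 -0.91]
-0.09 -0.15 -0.17 0.72 0.42 0.0 -> [ 0.553 -0.093  0.411] [ 0.02 -0.74 -0.67]
-0.06 -0.21 -0.12 0.72 0.42 0.0 -> [ 0.6   -0.095  0.468] [ 0.03 -0.95 -0.31]
0.03 0.24 0.05 -0.7 -0.45 -0.05 -> [ 0.556 -0.092  0.409] [ 0.04 -0.74 -0.67]
0.04 0.21 0.12 -0.7 -0.45 -0.05 -> [ 0.513 -0.089  0.35 ] [ 0.03 -0.41 -0.91]
0.07 0.15 0.17 -0.7 -0.45 -0.05 -> [ 0.471 -0.088  0.292] [-0.   -0.01 -1.  ]
```

arm_command:
  plan:
    - {"x":-0.13,"y":-0.09,"z":-0.19,"wx":0.72,"wy":0.42,"wz":0}
    - {"x":-0.13,"y":-0.09,"z":-0.19,"wx":0.72,"wy":0.42,"wz":0}
    - {"x":-0.13,"y":-0.09,"z":-0.19,"wx":0.72,"wy":0.42,"wz":0}

```text
t: 50.55
tcp_pos: [0.4871, -0.0922, 0.3608]
ee_rot: [-2.765, -0.188, -2.61]
ft_force: [-0.3, -0.2, 0.3]
opening: 0.0416
finger_force: 0.0
```

arm_command:
  plan:
    - {"x":-0.09,"y":-0.15,"z":-0.17,"wx":0.72,"wy":0.42,"wz":0}
    - {"x":-0.09,"y":-0.15,"z":-0.17,"wx":0.72,"wy":0.42,"wz":0}
    - {"x":-0.09,"y":-0.15,"z":-0.17,"wx":0.72,"wy":0.42,"wz":0}

```text
t: 50.92
tcp_pos: [0.4803, -0.1142, 0.4338]
ee_rot: [-2.384, -0.326, -2.688]
ft_force: [-0.7, -0.4, -0.6]
opening: 0.0422
finger_force: 0.0
```

arm_command:
  plan:
    - {"x":-0.06,"y":-0.21,"z":-0.12,"wx":0.72,"wy":0.42,"wz":0}
    - {"x":-0.06,"y":-0.21,"z":-0.12,"wx":0.72,"wy":0.42,"wz":0}
    - {"x":-0.06,"y":-0.21,"z":-0.12,"wx":0.72,"wy":0.42,"wz":0}

```text
t: 51.3
tcp_pos: [0.4619, -0.1502, 0.5194]
ee_rot: [-1.983, -0.416, -2.804]
ft_force: [0.4, -0.3, -0.0]
opening: 0.0415
finger_force: 0.0
```

arm_command:
  plan:
    - {"x":0.03,"y":0.24,"z":0.05,"wx":-0.7,"wy":-0.45,"wz":-0.05}
    - {"x":0.03,"y":0.24,"z":0.05,"wx":-0.7,"wy":-0.45,"wz":-0.05}
    - {"x":0.03,"y":0.24,"z":0.05,"wx":-0.7,"wy":-0.45,"wz":-0.05}

```text
t: 51.68
tcp_pos: [0.4215, -0.1469, 0.4567]
ee_rot: [-2.353, -0.328, -2.619]
ft_force: [1.7, -0.7, -0.5]
opening: 0.0416
finger_force: 0.0
```

arm_command:
  plan:
    - {"x":0.04,"y":0.21,"z":0.12,"wx":-0.7,"wy":-0.45,"wz":-0.05}
    - {"x":0.04,"y":0.21,"z":0.12,"wx":-0.7,"wy":-0.45,"wz":-0.05}
    - {"x":0.04,"y":0.21,"z":0.12,"wx":-0.7,"wy":-0.45,"wz":-0.05}

```text
t: 52.05
tcp_pos: [0.3858, -0.1511, 0.3997]
ee_rot: [-2.639, -0.223, -2.505]
ft_force: [0.1, -0.2, -0.4]
opening: 0.0419
finger_force: 0.0
```

arm_command:
  plan:
    - {"x":0.07,"y":0.15,"z":0.17,"wx":-0.7,"wy":-0.45,"wz":-0.05}
    - {"x":0.07,"y":0.15,"z":0.17,"wx":-0.7,"wy":-0.45,"wz":-0.05}
    - {"x":0.07,"y":0.15,"z":0.17,"wx":-0.7,"wy":-0.45,"wz":-0.05}
    - {"x":0.07,"y":0.15,"z":0.17,"wx":-0.7,"wy":-0.45,"wz":-0.05}

```text
t: 52.55
tcp_pos: [0.3485, -0.164, 0.3412]
ee_rot: [-3.0, -0.015, -2.421]
ft_force: [-0.7, 0.8, 0.2]
opening: 0.0416
finger_force: 0.0
```

```bash
python3 log.py; python3 arc.py 217 127 1
```

```text
{'t': 52.55, 'joint_positions': [-0.306, -0.269, 0.404, 1.988, 0.221, 1.314, 2.335], 'tcp_pos': [0.348, -0.164, 0.341], 'ee_rot': [-3.0, -0.015, -2.421], 'ft_force': [-0.69, 0.765, 0.224]}
[ 0.471 -0.091  0.282] C xyz -0.47 -0.06 0.2 w -0.29 -0.02 0.15 rows 3 
[ 0.471 -0.091  0.165] C xyz -0.0 0.0 0.39 w 0.0 0.0 0.0 rows 2 
[ 0.449 -0.047  0.165] C xyz -0.03 0.16 0.0 w 0.0 -0.0 0.79 rows 3 
[0.449 0.002 0.165] C xyz -0.04 0.16 0.0 w 0.0 -0.0 0.78 rows 3 
[0.464 0.045 0.166] C xyz -0.03 0.15 0.0 w 0.0 -0.0 0.79 rows 3 
[0.495 0.08  0.166] C xyz -0.03 0.15 0.0 w 0.0 -0.0 0.78 rows 3 
[0.495 0.079 0.301] C xyz 0.0 0.0 -0.45 w 0.0 0.0 0.0 rows 3
```

arm_command:
  plan:
    - {"x":-0.47,"y":-0.06,"z":0.19,"wx":-0.29,"wy":-0.02,"wz":0.15}
    - {"x":-0.47,"y":-0.06,"z":0.19,"wx":-0.29,"wy":-0.02,"wz":0.15}
    - {"x":-0.47,"y":-0.06,"z":0.19,"wx":-0.29,"wy":-0.02,"wz":0.15}
    - {"x":-0.47,"y":-0.06,"z":0.19,"wx":-0.29,"wy":-0.02,"wz":0.15}

```text
t: 53.05
tcp_pos: [0.4721, -0.0856, 0.283]
ee_rot: [3.141, -0.007, -2.484]
ft_force: [-1.5, 0.1, -0.2]
opening: 0.0417
finger_force: 0.0
```

```bash
python3 log.py; python3 arc.py 217 127 1|head -2
```

```text
{'t': 53.05, 'joint_positions': [-0.375, 0.085, 0.49, 1.833, -0.037, 1.238, 2.355], 'tcp_pos': [0.472, -0.086, 0.283], 'ee_rot': [3.141, -0.007, -2.484], 'ft_force': [-1.464, 0.103, -0.196]}
[ 0.472 -0.09   0.28 ] C xyz 0.01 -0.01 0.01 w 0.0 -0.01 0.02 rows 1 
[ 0.471 -0.09   0.166] C xyz 0.0 0.0 0.38 w 0.0 0.0 0.0 rows 2
```

arm_command:
  plan:
    - {"x":0.01,"y":-0.01,"z":0.15,"wx":0,"wy":-0.01,"wz":0.02}
    - {"x":0.01,"y":-0.01,"z":0.3,"wx":0,"wy":-0.01,"wz":0.02}
    - {"x":0.01,"y":-0.01,"z":0.39,"wx":0,"wy":-0.01,"wz":0.02}
    - {"x":0.01,"y":-0.01,"z":0.39,"wx":0,"wy":-0.01,"wz":0.02}

```text
t: 53.55
tcp_pos: [0.4688, -0.092, 0.1668]
ee_rot: [3.141, -0.002, -2.496]
ft_force: [0.6, -0.3, 0.6]
opening: 0.0421
finger_force: 0.0
```

arm_command:
  plan:
    - {"x":0,"y":0,"z":0,"wx":0,"wy":0,"wz":0}
    - {"x":0,"y":0,"z":0,"wx":0,"wy":0,"wz":0}
    - {"x":0,"y":0,"z":0,"wx":0,"wy":0,"wz":0}
    - {"x":0,"y":0,"z":0,"wx":0,"wy":0,"wz":0}
  claw: -1

```text
t: 54.05
tcp_pos: [0.471, -0.0908, 0.1682]
ee_rot: [-3.139, -0.0, -2.492]
ft_force: [-1.2, -0.9, 6.5]
opening: 0.0129
finger_force: 30.0
```

arm_command:
  plan:
    - {"x":-0.01,"y":0.05,"z":0,"wx":0,"wy":0,"wz":0.26}
    - {"x":-0.02,"y":0.11,"z":0,"wx":0,"wy":0,"wz":0.53}
    - {"x":-0.03,"y":0.16,"z":0,"wx":0,"wy":0,"wz":0.78}
    - {"x":-0.03,"y":0.16,"z":0,"wx":0,"wy":0,"wz":0.78}

```text
t: 54.55
tcp_pos: [0.4501, -0.0461, 0.1682]
ee_rot: [-3.139, 0.003, -2.881]
ft_force: [4.7, -1.9, 2.7]
opening: 0.0132
finger_force: 30.0
```

arm_command:
  plan:
    - {"x":-0.01,"y":0.05,"z":0,"wx":0,"wy":0,"wz":0.26}
    - {"x":-0.02,"y":0.11,"z":0,"wx":0,"wy":0,"wz":0.53}
    - {"x":-0.03,"y":0.16,"z":0,"wx":0,"wy":0,"wz":0.79}
    - {"x":-0.03,"y":0.16,"z":0,"wx":0,"wy":0,"wz":0.79}

```text
t: 55.05
tcp_pos: [0.4481, 0.0023, 0.1682]
ee_rot: [-3.14, 0.006, 3.008]
ft_force: [7.5, -1.4, 1.2]
opening: 0.0128
finger_force: 30.0
```

```bash
python3 log.py; python3 - <<'E'
from turn import *
p=Plan(); p.cart(post(149.5,.184),MT(149.5,1)); p.cart(post(127,.184),MT(127,1));p.cart(post(127,.32))
E
```

```text
{'t': 55.05, 'joint_positions': [-0.588, 0.135, 0.525, 2.074, -0.08, 0.947, 1.417], 'tcp_pos': [0.448, 0.002, 0.168], 'ee_rot': [-3.14, 0.006, 3.008], 'ft_force': [7.55, -1.36, 1.221]}
[0.463 0.046 0.165] C xyz -0.03 0.15 0.01 w -0.0 0.01 0.8 rows 3 
[0.495 0.082 0.165] C xyz -0.03 0.16 -0.0 w 0.0 0.0 0.78 rows 3 
[0.495 0.083 0.3  ] C xyz -0.0 -0.0 -0.45 w 0.0 0.0 0.0 rows 3
```

arm_command:
  plan:
    - {"x":-0.01,"y":0.05,"z":0,"wx":0,"wy":0,"wz":0.26}
    - {"x":-0.02,"y":0.1,"z":0,"wx":0,"wy":0,"wz":0.53}
    - {"x":-0.035,"y":0.15,"z":0,"wx":0,"wy":0,"wz":0.79}
    - {"x":-0.035,"y":0.15,"z":0,"wx":0,"wy":0,"wz":0.79}

```text
t: 55.55
tcp_pos: [0.4638, 0.0462, 0.1682]
ee_rot: [3.141, 0.003, 2.613]
ft_force: [0.8, 1.3, 8.9]
opening: 0.0132
finger_force: 30.0
```

arm_command:
  plan:
    - {"x":-0.01,"y":0.05,"z":0,"wx":0,"wy":0,"wz":0.26}
    - {"x":-0.02,"y":0.1,"z":0,"wx":0,"wy":0,"wz":0.53}
    - {"x":-0.03,"y":0.155,"z":0,"wx":0,"wy":0,"wz":0.79}
    - {"x":-0.03,"y":0.155,"z":0,"wx":0,"wy":0,"wz":0.79}

```text
t: 56.05
tcp_pos: [0.4951, 0.0815, 0.1682]
ee_rot: [3.14, 0.003, 2.218]
ft_force: [-0.1, 0.9, 12.8]
opening: 0.0132
finger_force: 30.0
```

arm_command:
  plan:
    - {"x":0,"y":0,"z":0,"wx":0,"wy":0,"wz":0}
    - {"x":0,"y":0,"z":0,"wx":0,"wy":0,"wz":0}
    - {"x":0,"y":0,"z":0,"wx":0,"wy":0,"wz":0}
    - {"x":0,"y":0,"z":-0.1,"wx":0,"wy":0,"wz":0}
    - {"x":0,"y":0,"z":-0.25,"wx":0,"wy":0,"wz":0}
    - {"x":0,"y":0,"z":-0.45,"wx":0,"wy":0,"wz":0}
    - {"x":0,"y":0,"z":-0.45,"wx":0,"wy":0,"wz":0}
  claw: -0.05

```text
t: 56.92
tcp_pos: [0.4949, 0.0807, 0.3059]
ee_rot: [3.136, 0.003, 2.216]
ft_force: [-0.5, 0.5, -0.3]
opening: 0.0416
finger_force: 0.0
```

```bash
python3 log.py; python3 - <<'E'
from srch import *
from cup import *
rims(); rims("scene")
q0=now()[0]
# candidate ways to the yellow grasp, simulated with the pinv model
for ps in (-45,-60,-75):
  for f in (-1,1):
    M=pose(55,ps,f);G=np.array([.486,.2505,.048]);z=M.apply([0,0,1])
    for h in ("slerp","joint"):
      Pt=G-.11*z+[0,0,.05]
      if h=="slerp": way=[(Pt,M)]
      else:
        qq,e=ik(Pt,M,np.array([-1.2,.6,.1,1.8,.8,1.4,2.4 if f<0 else -.8]),2); way=[fk(m,q0+(qq-q0)*i/8) for i in range(1,9)]
      q,c=follow(q0,way+[(G+z*g,M)]); print(ps,f,h,len(c),None if q is None else q.round(2))
E
```

```text
{'t': 56.925, 'joint_positions': [-0.804, 0.109, 0.609, 1.765, -0.065, 1.282, 0.465], 'tcp_pos': [0.495, 0.081, 0.306], 'ee_rot': [3.136, 0.003, 2.216], 'ft_force': [-0.451, 0.511, -0.257]}
top red [(np.float64(617.5), np.float64(100.0), 45, 50, 1863), (np.float64(215.5), np.float64(159.5), 51, 49, 1968), (np.float64(444.0), np.float64(164.5), 52, 49, 1995), (np.float64(511.5), np.float64(327.5), 31, 31, 217)]
top blue [(np.float64(562.5), np.float64(99.5), 53, 49, 1990), (np.float64(301.0), np.float64(263.0), 14, 8, 38), (np.float64(507.0), np.float64(288.0), 30, 30, 176)]
top yellow [(np.float64(503.5), np.float64(196.5), 43, 41, 530), (np.float64(328.0), np.float64(288.0), 52, 52, 434)]
scene red [(np.float64(285.5), np.float64(9.0), 7, 6, 16), (np.float64(239.0), np.float64(15.5), 10, 7, 17), (np.float64(330.5), np.float64(65.0), 11, 10, 51), (np.float64(124.0), np.float64(117.5), 20, 15, 147), (np.float64(47.0), np.float64(139.0), 10, 8, 24), (np.float64(63.5), np.float64(200.0), 61, 38, 1258), (np.float64(196.0), np.float64(246.0), 46, 28, 966), (np.float64(349.5), np.float64(3
[... 268 characters left out ...]
.0), np.float64(294.5), 30, 19, 136)]
-45 -1 slerp 6 None
-45 -1 joint 9 [-1.17  0.75  0.05  2.01  1.    1.1   2.  ]
-45 1 slerp 3 [-1.38  0.78  0.34  2.02  0.86  0.95 -1.04]
-45 1 joint 9 [-1.5   0.82  0.5   2.03  0.76  0.85 -0.95]
-60 -1 slerp 7 [-1.08  0.81  0.02  1.82  0.81  1.26  2.03]
-60 -1 joint 9 [-1.1   0.81  0.05  1.82  0.8   1.25  2.05]
-60 1 slerp 3 [-1.35  0.86  0.4   1.84  0.6   1.09 -0.93]
-60 1 joint 9 [-1.45  0.9   0.55  1.84  0.49  1.03 -0.82]
-75 -1 slerp 7 [-1.02  0.88  0.04  1.64  0.64  1.41  2.04]
-75 -1 joint 9 [-1.04  0.88  0.06  1.64  0.63  1.4   2.06]
-75 1 slerp 3 [-1.29  0.94  0.46  1.66  0.39  1.26 -0.87]
-75 1 joint 9 [-1.38  0.98  0.6   1.67  0.28  1.21 -0.78]
```

```bash
cat >> srch.py <<'E'
def show(q0,way,sub=2):
    q=q0
    for w in way:
        P,M=fk(m,q); q1,c=follow(q,[w],sub)
        for k in c: P=P+M.apply(np.array(k[:3])*.3);M=M*R.from_rotvec(np.array(k[3:])*.5); print(*[float(v) for v in k],"->",P.round(3),M.apply([0,0,1]).round(2),"rows",int(np.ceil(max(np.linalg.norm(k[:3])*.3/.0625,np.linalg.norm(k[3:])*.5/.186))))
        if q1 is None: print("FAIL"); return
        q=q1; print("  q",q.round(2))
    return q
E
python3 - <<'E'
from srch import *
M=pose(55,-60,-1);G=np.array([.486,.2505,.048]);z=M.apply([0,0,1])
q=show(now()[0],[(G-.11*z+[0,0,.05],M),(G-.07*z,M),(G+z*g,M),(G+z*g+[0,0,.27],M)])
E
```

```text
0.13 0.06 0.08 0.47 0.03 -0.9 -> [0.484 0.123 0.278] [-0.16 -0.17 -0.97] rows 3
0.08 0.12 0.06 0.47 0.03 -0.9 -> [0.476 0.162 0.254] [-0.22 -0.38 -0.9 ] rows 3
0.02 0.16 0.02 0.47 0.03 -0.9 -> [0.467 0.205 0.231] [-0.17 -0.58 -0.79] rows 3
-0.05 0.15 -0.01 0.47 0.03 -0.9 -> [0.457 0.245 0.208] [-0.02 -0.73 -0.69] rows 3
-0.11 0.11 -0.04 0.47 0.03 -0.9 -> [0.448 0.285 0.183] [ 0.19 -0.77 -0.61] rows 3
-0.14 0.04 -0.06 0.47 0.03 -0.9 -> [0.437 0.325 0.159] [ 0.41 -0.71 -0.57] rows 3
  q [-1.18  0.68 -0.03  1.67  0.71  1.55  2.15]
-0.13 -0.02 0.22 -0.01 -0.01 0.03 -> [0.458 0.3   0.089] [ 0.41 -0.71 -0.57] rows 2
  q [-1.15  0.77 -0.02  1.72  0.74  1.42  2.08]
-0.0 0.0 0.3 0.0 0.0 -0.0 -> [0.495 0.236 0.038] [ 0.41 -0.71 -0.57] rows 2
  q [-1.07  0.81  0.02  1.82  0.82  1.27  2.03]
0.73 0.0 -0.52 0.0 0.0 -0.0 -> [0.494 0.238 0.307] [ 0.41 -0.71 -0.57] rows 5
  q [-1.08  0.44  0.02  1.69  0.77  1.62  2.39]
```

arm_command:
  plan:
    - {"x":0.13,"y":0.06,"z":0.08,"wx":0.47,"wy":0.03,"wz":-0.9}
    - {"x":0.13,"y":0.06,"z":0.08,"wx":0.47,"wy":0.03,"wz":-0.9}
    - {"x":0.13,"y":0.06,"z":0.08,"wx":0.47,"wy":0.03,"wz":-0.9}
  claw: 1

```text
t: 57.4
tcp_pos: [0.4827, 0.1229, 0.2755]
ee_rot: [-2.91, -0.069, 2.666]
ft_force: [1.0, -0.2, 0.5]
opening: 0.0681
finger_force: 0.0
```

arm_command:
  plan:
    - {"x":0.08,"y":0.12,"z":0.06,"wx":0.47,"wy":0.03,"wz":-0.9}
    - {"x":0.08,"y":0.12,"z":0.06,"wx":0.47,"wy":0.03,"wz":-0.9}
    - {"x":0.08,"y":0.12,"z":0.06,"wx":0.47,"wy":0.03,"wz":-0.9}

```text
t: 57.78
tcp_pos: [0.4743, 0.1622, 0.2513]
ee_rot: [-2.734, -0.227, 3.092]
ft_force: [0.5, -0.1, -0.5]
opening: 0.0881
finger_force: 0.0
```

arm_command:
  plan:
    - {"x":0.02,"y":0.16,"z":0.02,"wx":0.47,"wy":0.03,"wz":-0.9}
    - {"x":0.02,"y":0.16,"z":0.02,"wx":0.47,"wy":0.03,"wz":-0.9}
    - {"x":0.02,"y":0.16,"z":0.02,"wx":0.47,"wy":0.03,"wz":-0.9}

```text
t: 58.15
tcp_pos: [0.4653, 0.2046, 0.2288]
ee_rot: [-2.635, -0.442, -2.772]
ft_force: [-0.6, -0.3, -0.3]
opening: 0.0877
finger_force: 0.0
```

arm_command:
  plan:
    - {"x":-0.05,"y":0.15,"z":-0.01,"wx":0.47,"wy":0.03,"wz":-0.9}
    - {"x":-0.05,"y":0.15,"z":-0.01,"wx":0.47,"wy":0.03,"wz":-0.9}
    - {"x":-0.05,"y":0.15,"z":-0.01,"wx":0.47,"wy":0.03,"wz":-0.9}

```text
t: 58.52
tcp_pos: [0.4558, 0.2445, 0.205]
ee_rot: [-2.642, -0.677, -2.316]
ft_force: [-0.3, 0.4, -0.1]
opening: 0.0878
finger_force: 0.0
```

arm_command:
  plan:
    - {"x":-0.11,"y":0.11,"z":-0.04,"wx":0.47,"wy":0.03,"wz":-0.9}
    - {"x":-0.11,"y":0.11,"z":-0.04,"wx":0.47,"wy":0.03,"wz":-0.9}
    - {"x":-0.11,"y":0.11,"z":-0.04,"wx":0.47,"wy":0.03,"wz":-0.9}

```text
t: 58.9
tcp_pos: [0.4459, 0.2845, 0.1804]
ee_rot: [-2.811, -0.879, -1.746]
ft_force: [-0.3, -0.6, -0.1]
opening: 0.088
finger_force: 0.0
```

arm_command:
  plan:
    - {"x":-0.14,"y":0.04,"z":-0.06,"wx":0.47,"wy":0.03,"wz":-0.9}
    - {"x":-0.14,"y":0.04,"z":-0.06,"wx":0.47,"wy":0.03,"wz":-0.9}
    - {"x":-0.14,"y":0.04,"z":-0.06,"wx":0.47,"wy":0.03,"wz":-0.9}
    - {"x":-0.14,"y":0.04,"z":-0.06,"wx":0.47,"wy":0.03,"wz":-0.9}

```text
t: 59.4
tcp_pos: [0.4358, 0.3233, 0.1577]
ee_rot: [3.117, -0.966, -1.015]
ft_force: [0.5, -0.0, 0.2]
opening: 0.088
finger_force: 0.0
```

```bash
python3 log.py; python3 - <<'E'
from srch import *
from cup import rims
rims(); rims("scene")
M=pose(55,-60,-1);G=np.array([.486,.2505,.048]);z=M.apply([0,0,1])
show(now()[0],[(G-.07*z,M),(G+z*g,M)])
E
```

```text
{'t': 59.4, 'joint_positions': [-1.181, 0.685, -0.041, 1.675, 0.709, 1.546, 2.151], 'tcp_pos': [0.436, 0.323, 0.158], 'ee_rot': [3.117, -0.966, -1.015], 'ft_force': [0.535, -0.01, 0.25]}
top red [(np.float64(617.5), np.float64(100.0), 45, 50, 1851), (np.float64(215.5), np.float64(159.5), 51, 49, 1961), (np.float64(444.5), np.float64(164.5), 51, 49, 1987), (np.float64(511.5), np.float64(327.5), 31, 31, 216)]
top blue [(np.float64(562.0), np.float64(99.5), 52, 49, 1977), (np.float64(287.5), np.float64(243.0), 41, 48, 205), (np.float64(276.5), np.float64(241.0), 5, 10, 31), (np.float64(507.0), np.float64(288.0), 30, 30, 178)]
top yellow [(np.float64(503.5), np.float64(196.5), 43, 41, 494), (np.float64(328.0), np.float64(288.0), 52, 52, 496), (np.float64(200.5), np.float64(294.0), 31, 30, 228), (np.float64(201.0), np.float64(294.5), 8, 7, 46), (np.float64(79.5), np.float64(334.0), 9, 18, 41), (np.float64(72.5), np.float64(335.0), 9, 14, 46), (np.float64(81.5), np.float64(351.0), 7, 12, 21), (np.float64(90.5), np.float64(370.0), 11, 16, 40)]
scene red [(np.float64(124.0), np.float64(117.5), 16, 17, 95), (np.float64(53.5), np.float64(191.0), 41, 20, 567), (np.float64(72.5), np.float64(208.0), 43, 22, 673), (np.float64(196.0), np.float64(246.0), 46, 28, 964), (np.float64(349.5), np.float64(353.0), 59, 46, 2104)]
scene blue [(np.float64(91.5), np.float64(225.0), 43, 22, 386)]
scene yellow [(np.float64(351.5), np.float64(199.0), 41, 22, 121), (np.float64(185.5), np.float64(228.0), 15, 4, 31), (np.float64(172.0), np.float64(237.0), 4, 12, 24), (np.float64(445.0), np.float64(294.0), 30, 20, 134)]
-0.13 -0.02 0.22 -0.0 -0.01 0.03 -> [0.458 0.298 0.089] [ 0.41 -0.71 -0.57] rows 2
  q [-1.14  0.76 -0.02  1.73  0.74  1.42  2.07]
-0.01 -0.0 0.29 -0.0 -0.0 -0.0 -> [0.493 0.238 0.036] [ 0.41 -0.71 -0.57] rows 2
  q [-1.08  0.81  0.01  1.82  0.82  1.27  2.03]
```

arm_command:
  plan:
    - {"x":-0.13,"y":-0.02,"z":0.22,"wx":0,"wy":-0.01,"wz":0.03}
    - {"x":-0.13,"y":-0.02,"z":0.22,"wx":0,"wy":-0.01,"wz":0.03}
    - {"x":-0.13,"y":-0.02,"z":0.22,"wx":0,"wy":-0.01,"wz":0.03}
    - {"x":-0.13,"y":-0.02,"z":0.22,"wx":0,"wy":-0.01,"wz":0.03}

```text
t: 60.0
tcp_pos: [0.4581, 0.3007, 0.0906]
ee_rot: [-3.135, -0.959, -1.051]
ft_force: [-0.1, -0.4, 0.6]
opening: 0.0878
finger_force: 0.0
```

arm_command:
  plan:
    - {"x":0,"y":0,"z":0.15,"wx":0,"wy":0,"wz":0}
    - {"x":0,"y":0,"z":0.3,"wx":0,"wy":0,"wz":0}
    - {"x":0,"y":0,"z":0.3,"wx":0,"wy":0,"wz":0}
    - {"x":0,"y":0,"z":0.3,"wx":0,"wy":0,"wz":0}

```text
t: 60.5
tcp_pos: [0.4952, 0.2375, 0.0388]
ee_rot: [-3.134, -0.958, -1.05]
ft_force: [-0.6, 0.1, 0.5]
opening: 0.0878
finger_force: 0.0
```

arm_command:
  plan:
    - {"x":0,"y":0,"z":0,"wx":0,"wy":0,"wz":0}
    - {"x":0,"y":0,"z":0,"wx":0,"wy":0,"wz":0}
    - {"x":0,"y":0,"z":0,"wx":0,"wy":0,"wz":0}
    - {"x":0,"y":0,"z":0,"wx":0,"wy":0,"wz":0}
    - {"x":0,"y":0,"z":0,"wx":0,"wy":0,"wz":0}
    - {"x":0,"y":0,"z":0,"wx":0,"wy":0,"wz":0}
  claw: -1

```text
t: 61.25
tcp_pos: [0.4952, 0.236, 0.0381]
ee_rot: [-3.137, -0.96, -1.049]
ft_force: [-1.4, 0.6, 2.5]
opening: 0.0557
finger_force: 29.9
```

arm_command:
  plan:
    - {"x":0.1,"y":0,"z":-0.07,"wx":0,"wy":0,"wz":0}
    - {"x":0.2,"y":0,"z":-0.14,"wx":0,"wy":0,"wz":0}
    - {"x":0.36,"y":0,"z":-0.25,"wx":0,"wy":0,"wz":0}
    - {"x":0.52,"y":0,"z":-0.36,"wx":0,"wy":0,"wz":0}
    - {"x":0.68,"y":0,"z":-0.47,"wx":0,"wy":0,"wz":0}
    - {"x":0.75,"y":0,"z":-0.52,"wx":0,"wy":0,"wz":0}
    - {"x":0.75,"y":0,"z":-0.52,"wx":0,"wy":0,"wz":0}

```text
t: 62.12
tcp_pos: [0.4954, 0.2344, 0.3123]
ee_rot: [-3.134, -0.958, -1.052]
ft_force: [0.0, 0.9, -2.2]
opening: 0.0559
finger_force: 29.9
```

```bash
python3 log.py; python3 pour.py 2>/dev/null | grep -v "  q"
```

```text
{'t': 62.125, 'joint_positions': [-1.074, 0.425, 0.017, 1.698, 0.779, 1.619, 2.394], 'tcp_pos': [0.495, 0.234, 0.312], 'ee_rot': [-3.134, -0.958, -1.052], 'ft_force': [0.032, 0.887, -2.182]}
[ 0.507 -0.018  0.334] travel xyz 0.49 0.39 0.57 w -0.44 0.01 0.3 rows 5 
[ 0.507 -0.032  0.306] tilt xyz -0.05 0.01 0.09 w -0.07 0.51 -0.0 rows 2 
[ 0.511 -0.037  0.294] tilt xyz -0.03 -0.01 0.03 w 0.07 0.53 0.01 rows 2 
[ 0.523 -0.033  0.282] roll28 th40 grip [ 0.517 -0.016  0.285] xyz -0.04 -0.04 0.0 w 0.0 0.0 0.98 rows 3 
[ 0.529 -0.031  0.283] roll56 th60 grip [ 0.525 -0.014  0.285] xyz -0.01 -0.02 0.0 w 0.0 0.0 0.98 rows 3 
[ 0.534 -0.033  0.283] roll84 th82 grip [ 0.529 -0.014  0.285] xyz -0.01 -0.01 0.01 w 0.0 -0.0 0.98 rows 3 
[ 0.534 -0.033  0.283] roll112 th105 grip [ 0.528 -0.015  0.285] xyz 0.0 -0.0 0.0 w 0.0 -0.0 0.97 rows 3 
[ 0.527 -0.035  0.284] roll140 th125 grip [ 0.522 -0.018  0.285] xyz 0.02 -0.01 0.0 w 0.0 -0.0 0.98 rows 3 
[ 0.517 -0.038  0.285] roll168 th138 grip [ 0.512 -0.021  0.285] xyz 0.02 -0.03 0.0 w -0.0 -0.0 0.98 rows 3 
[ 0.511 -0.042  0.283] roll180 th140 grip [ 0.507 -0.022  0.285] xyz 0.01 -0.02 0.01 w -0.0 -0.0 0.42 rows 2
```

Grasp holds; travel, tilt, then the same proven roll.

arm_command:
  plan:
    - {"x":0.08,"y":0.06,"z":0.09,"wx":-0.07,"wy":0,"wz":0.05}
    - {"x":0.2,"y":0.16,"z":0.23,"wx":-0.18,"wy":0,"wz":0.12}
    - {"x":0.32,"y":0.26,"z":0.37,"wx":-0.29,"wy":0,"wz":0.2}
    - {"x":0.43,"y":0.34,"z":0.5,"wx":-0.39,"wy":0.01,"wz":0.26}
    - {"x":0.49,"y":0.39,"z":0.57,"wx":-0.44,"wy":0.01,"wz":0.3}
    - {"x":0.49,"y":0.39,"z":0.57,"wx":-0.44,"wy":0.01,"wz":0.3}
    - {"x":0.49,"y":0.39,"z":0.57,"wx":-0.44,"wy":0.01,"wz":0.3}

```text
t: 63.0
tcp_pos: [0.5066, -0.0171, 0.3327]
ee_rot: [3.139, -0.964, -1.307]
ft_force: [0.1, 0.2, -1.6]
opening: 0.0558
finger_force: 29.9
```

arm_command:
  plan:
    - {"x":-0.05,"y":0.01,"z":0.09,"wx":-0.07,"wy":0.51,"wz":0}
    - {"x":-0.05,"y":0.01,"z":0.09,"wx":-0.07,"wy":0.51,"wz":0}

```text
t: 63.25
tcp_pos: [0.5067, -0.0306, 0.3031]
ee_rot: [3.077, -1.224, -1.277]
ft_force: [-0.5, -0.7, -0.9]
opening: 0.0558
finger_force: 29.9
```

arm_command:
  plan:
    - {"x":-0.03,"y":-0.01,"z":0.03,"wx":0.07,"wy":0.53,"wz":0.01}
    - {"x":-0.03,"y":-0.01,"z":0.03,"wx":0.07,"wy":0.53,"wz":0.01}
    - {"x":-0.03,"y":-0.01,"z":0.03,"wx":0.07,"wy":0.53,"wz":0.01}

```text
t: 63.62
tcp_pos: [0.5112, -0.0349, 0.2923]
ee_rot: [3.036, -1.485, -1.2]
ft_force: [-0.3, 0.5, -0.7]
opening: 0.056
finger_force: 29.9
```

```bash
python3 log.py; python3 pour.py 1 2>/dev/null | head -4
```

```text
{'t': 63.625, 'joint_positions': [-0.934, 0.624, 0.21, 2.032, 1.035, 1.63, 2.07], 'tcp_pos': [0.511, -0.035, 0.292], 'ee_rot': [3.036, -1.485, -1.2], 'ft_force': [-0.306, 0.546, -0.736]}
[ 0.511 -0.035  0.292] tilt xyz 0.0 0.0 0.0 w -0.01 -0.0 0.02 rows 1 
   q [-0.93  0.62  0.21  2.03  1.03  1.63  2.07] zmin 0.292
[ 0.523 -0.034  0.283] roll28 th40 grip [ 0.517 -0.016  0.285] xyz -0.03 -0.04 0.01 w 0.0 -0.01 0.98 rows 3 
  q [-0.97  0.66  0.28  2.01  1.02  1.59  1.59]
```

arm_command:
  plan:
    - {"x":-0.03,"y":-0.03,"z":0.01,"wx":-0.01,"wy":-0.01,"wz":1}
    - {"x":-0.03,"y":-0.03,"z":0.01,"wx":-0.01,"wy":-0.01,"wz":1}
    - {"x":-0.03,"y":-0.03,"z":0.01,"wx":-0.01,"wy":-0.01,"wz":1}

```text
t: 64.0
tcp_pos: [0.5209, -0.036, 0.2852]
ee_rot: [-1.769, -1.06, -2.71]
ft_force: [0.2, 1.0, -0.5]
opening: 0.0556
finger_force: 29.9
```

arm_command:
  plan:
    - {"x":-0.02,"y":-0.02,"z":0,"wx":0,"wy":0,"wz":0.98}
    - {"x":-0.02,"y":-0.02,"z":0,"wx":0,"wy":0,"wz":0.98}
    - {"x":-0.02,"y":-0.02,"z":0,"wx":0,"wy":0,"wz":0.98}

```text
t: 64.38
tcp_pos: [0.5287, -0.0337, 0.2829]
ee_rot: [-1.686, -0.576, -2.82]
ft_force: [0.0, -0.7, -0.7]
opening: 0.056
finger_force: 29.9
```

arm_command:
  plan:
    - {"x":-0.01,"y":-0.01,"z":0,"wx":0,"wy":0,"wz":0.98}
    - {"x":-0.01,"y":-0.01,"z":0,"wx":0,"wy":0,"wz":0.98}
    - {"x":-0.01,"y":-0.01,"z":0,"wx":0,"wy":0,"wz":0.98}

```text
t: 64.75
tcp_pos: [0.5327, -0.0326, 0.2837]
ee_rot: [-1.668, -0.088, -2.874]
ft_force: [-0.1, -0.0, -0.9]
opening: 0.056
finger_force: 29.9
```

arm_command:
  plan:
    - {"x":0.01,"y":0,"z":0,"wx":0,"wy":0,"wz":0.98}
    - {"x":0.01,"y":0,"z":0,"wx":0,"wy":0,"wz":0.98}
    - {"x":0.01,"y":0,"z":0,"wx":0,"wy":0,"wz":0.98}

```text
t: 65.12
tcp_pos: [0.5299, -0.0334, 0.2839]
ee_rot: [-1.676, 0.399, -2.924]
ft_force: [-0.6, 0.2, -1.0]
opening: 0.0558
finger_force: 29.9
```

arm_command:
  plan:
    - {"x":0.01,"y":-0.01,"z":0.01,"wx":0,"wy":0,"wz":0.98}
    - {"x":0.01,"y":-0.01,"z":0.01,"wx":0,"wy":0,"wz":0.98}
    - {"x":0.01,"y":-0.01,"z":0.01,"wx":0,"wy":0,"wz":0.98}

```text
t: 65.5
tcp_pos: [0.5269, -0.0374, 0.2851]
ee_rot: [-1.724, 0.885, -3.002]
ft_force: [0.1, 0.8, 0.2]
opening: 0.0558
finger_force: 29.9
```

arm_command:
  plan:
    - {"x":0.03,"y":-0.03,"z":0,"wx":0,"wy":0,"wz":0.98}
    - {"x":0.03,"y":-0.03,"z":0,"wx":0,"wy":0,"wz":0.98}
    - {"x":0.03,"y":-0.03,"z":0,"wx":0,"wy":0,"wz":0.98}
    - {"x":0.03,"y":-0.03,"z":0,"wx":0,"wy":0,"wz":0.98}

```text
t: 66.0
tcp_pos: [0.5146, -0.0405, 0.2838]
ee_rot: [-2.029, 1.353, 2.951]
ft_force: [-0.9, 1.0, -0.2]
opening: 0.0558
finger_force: 29.9
```

arm_command:
  plan:
    - {"x":0,"y":-0.01,"z":0,"wx":0,"wy":0,"wz":0.42}
    - {"x":0,"y":-0.01,"z":0,"wx":0,"wy":0,"wz":0.42}
    - {"x":0,"y":-0.01,"z":0,"wx":0,"wy":0,"wz":0.2}
    - {"x":0,"y":-0.01,"z":0,"wx":0,"wy":0,"wz":0.42}
    - {"x":0,"y":-0.01,"z":0,"wx":0,"wy":0,"wz":0.2}
    - {"x":0,"y":-0.01,"z":0,"wx":0,"wy":0,"wz":0.42}
    - {"x":0,"y":-0.01,"z":0,"wx":0,"wy":0,"wz":0.42}
    - {"x":0,"y":-0.01,"z":0,"wx":0,"wy":0,"wz":0.42}

```text
t: 67.0
tcp_pos: [0.5113, -0.0423, 0.2845]
ee_rot: [3.034, 1.477, 1.72]
ft_force: [-0.2, -0.5, -0.6]
opening: 0.056
finger_force: 29.9
```

```bash
python3 log.py; python3 - <<'E'
from srch import *
from cup import rims
rims()
q0=now()[0]; T=np.array([.463,-.272,.051])
for ps in (-95,-85,-75,-65):
  M=pose(55,ps,-1); P,M0=fk(m,q0); z=M.apply([0,0,1])
  up=[(P+[0,0,.09],M0),(np.array([.484,-.27,.36]),M0)]
  qq,e=ik(T+z*g+[0,0,.2],M,np.array([0,.2,.1,2.3,1.4,.9,2.4]),1)
  qa,c=follow(q0,up)
  way=up+[fk(m,qa+(qq-qa)*i/9) for i in range(1,10)]+[(T+z*g,M),(T+z*g+[0,0,.25],M)]
  q,c=follow(q0,way); print(ps,len(c),None if q is None else q.round(2))
E
```

```text
{'t': 67.0, 'joint_positions': [-1.252, 0.733, 0.665, 2.059, 0.907, 1.367, -0.963], 'tcp_pos': [0.511, -0.042, 0.285], 'ee_rot': [3.034, 1.477, 1.72], 'ft_force': [-0.195, -0.473, -0.636]}
top red [(np.float64(617.5), np.float64(100.0), 45, 50, 1860), (np.float64(215.5), np.float64(159.5), 51, 49, 1963), (np.float64(444.5), np.float64(164.5), 51, 49, 1993), (np.float64(511.5), np.float64(327.5), 31, 31, 218)]
top blue [(np.float64(562.5), np.float64(99.5), 53, 49, 1982), (np.float64(274.5), np.float64(230.0), 15, 22, 67), (np.float64(507.0), np.float64(288.0), 30, 30, 177)]
top yellow [(np.float64(503.0), np.float64(196.5), 42, 41, 505), (np.float64(313.5), np.float64(284.5), 23, 37, 204), (np.float64(333.5), np.float64(302.5), 41, 23, 186)]
-95 13 [-0.58  0.27  0.52  2.03  0.87  1.23  2.52]
-85 13 [-0.69  0.19  0.6   2.14  0.99  1.13  2.54]
-75 13 [-0.87  0.08  0.76  2.25  1.12  1.04  2.56]
-65 13 [-1.22 -0.12  1.05  2.36  1.32  1.06  2.56]
```

```bash
cat > e.py <<'E'
from srch import *
T_=cam("top"); print("blue,red",onz(T_,(507,288),.079).round(3),onz(T_,(511.5,327.5),.079).round(3))
q0=now()[0]; P,M0=fk(m,q0)
up=[(P+[0,0,.09],M0),(np.array([.484,-.27,.36]),M0)]; qa,c=follow(q0,up)
best=None
for T in ([.47,-.298,.052],[.478,-.295,.052]):
 for ps in (-70,-65,-60):
  M=pose(55,ps,-1);z=M.apply([0,0,1]);T=np.array(T)
  for sd in ([0,.2,.1,2.3,1.4,.9,2.4],qa+[0,0,-.3,0,0,0,3.3]):
   qq,e=ik(T+z*g+[0,0,.2],M,np.array(sd),1)
   way=up+[fk(m,qa+(qq-qa)*i/9) for i in range(1,10)]+[(T+z*g+[0,0,.2],M),(T+z*g,M)]
   q,c=follow(q0,way); q2=None
   if q is not None: q2,_=follow(q,[(T+z*g+[0,0,.25],M)])
   print(T,ps,len(c),None if q is None else (q.round(2),round(marg(q),2)),None if q2 is None else q2.round(2))
   if ps==-65 and q is not None: best=way
if best: show(q0,best)
E
python3 e.py
```

```text
blue,red [ 0.512 -0.368  0.079] [ 0.433 -0.374  0.079]
[ 0.47  -0.298  0.052] -70 13 (array([-0.55,  0.75,  0.58,  2.43,  1.87,  0.58,  1.49]), np.float64(0.11)) [-1.02  0.03  0.99  2.3   1.24  0.94  2.6 ]
[ 0.47  -0.298  0.052] -70 13 (array([-0.57,  0.76,  0.6 ,  2.43,  1.86,  0.56,  1.49]), np.float64(0.11)) [-1.08  0.04  1.06  2.3   1.24  0.93  2.6 ]
[ 0.47  -0.298  0.052] -65 13 (array([-0.51,  0.73,  0.54,  2.48,  2.05,  0.63,  1.38]), np.float64(0.06)) [-1.2  -0.1   1.13  2.35  1.37  0.98  2.59]
[ 0.47  -0.298  0.052] -65 13 (array([-0.52,  0.74,  0.56,  2.48,  2.07,  0.62,  1.37]), np.float64(0.06)) [-1.36 -0.25  1.2   2.35  1.44  1.14  2.54]
[ 0.47  -0.298  0.052] -60 13 (array([-0.45,  0.72,  0.51,  2.53,  2.26,  0.71,  1.27]), np.float64(0.01)) [-0.96 -0.13  0.88  2.4   1.4   0.94  2.64]
[ 0.47  -0.298  0.052] -60 13 (array([-0.46,  0.73,  0.53,  2.53,  2.27,  0.69,  1.26]), np.float64(0.01)) None
[ 0.478 -0.295  0.052] -70 13 (array([-0.56,  0.75,  0.58,  2.41,  1.83,  0.57,  1.53]), np.float64(0.13)) [-0.97  0.06  0.95  2.28  1.22  0.92  2.61]
[ 0.478 -0.295  0.052] -70 
[... 1666 characters left out ...]
 q [-0.87  0.24  0.81  2.36  1.37  0.91  1.28]
-0.01 0.03 0.02 -0.04 -0.11 -0.71 -> [ 0.481 -0.308  0.257] [ 0.31 -0.81 -0.5 ] rows 2
  q [-0.84  0.2   0.8   2.37  1.39  0.86  1.66]
-0.02 0.01 0.02 0.0 -0.11 -0.71 -> [ 0.483 -0.31   0.248] [ 0.33 -0.78 -0.54] rows 2
  q [-0.82  0.17  0.8   2.37  1.39  0.81  2.05]
-0.02 0.0 0.01 0.05 -0.1 -0.7 -> [ 0.485 -0.308  0.241] [ 0.34 -0.74 -0.57] rows 2
  q [-0.79  0.13  0.8   2.38  1.39  0.77  2.44]
0.0 0.0 0.0 0.0 0.0 -0.0 -> [ 0.485 -0.308  0.241] [ 0.34 -0.74 -0.57] rows 0
  q [-0.79  0.13  0.8   2.38  1.39  0.77  2.44]
-0.55 0.0 0.38 0.0 0.0 -0.0 -> [ 0.484 -0.307  0.041] [ 0.34 -0.74 -0.57] rows 4
  q [-0.5   0.73  0.52  2.46  2.02  0.64  1.42]
```

arm_command:
  plan:
    - {"x":-0.3,"y":0,"z":-0.03,"wx":0,"wy":0,"wz":0}
    - {"x":-0.3,"y":0,"z":-0.03,"wx":0,"wy":0,"wz":0}
    - {"x":-0.3,"y":0,"z":-0.03,"wx":0,"wy":0,"wz":0}

```text
t: 67.42
tcp_pos: [0.51, -0.0424, 0.3758]
ee_rot: [2.987, 1.475, 1.673]
ft_force: [0.4, -0.1, -0.9]
opening: 0.0559
finger_force: 29.9
```

arm_command:
  plan:
    - {"x":-0.01,"y":-0.07,"z":0.18,"wx":0,"wy":0,"wz":0}
    - {"x":-0.02,"y":-0.28,"z":0.71,"wx":0,"wy":0,"wz":0}
    - {"x":-0.02,"y":-0.28,"z":0.71,"wx":0,"wy":0,"wz":0}
    - {"x":-0.02,"y":-0.28,"z":0.71,"wx":0,"wy":0,"wz":0}
    - {"x":-0.02,"y":-0.28,"z":0.71,"wx":0,"wy":0,"wz":0}
    - {"x":-0.02,"y":-0.28,"z":0.71,"wx":0,"wy":0,"wz":0}

```text
t: 68.18
tcp_pos: [0.4828, -0.2686, 0.3596]
ee_rot: [3.009, 1.477, 1.695]
ft_force: [-0.1, 0.8, -1.2]
opening: 0.0556
finger_force: 29.9
```

arm_command:
  plan:
    - {"x":0.06,"y":-0.01,"z":0.04,"wx":-0.03,"wy":0.13,"wz":-0.74}
    - {"x":0.06,"y":-0.01,"z":0.04,"wx":-0.03,"wy":0.13,"wz":-0.74}
    - {"x":0.06,"y":-0.01,"z":0.04,"wx":-0.03,"wy":0.13,"wz":-0.74}

```text
t: 68.55
tcp_pos: [0.4836, -0.2785, 0.3409]
ee_rot: [-2.005, 1.184, 2.999]
ft_force: [-1.0, 0.9, -1.0]
opening: 0.0559
finger_force: 29.9
```

arm_command:
  plan:
    - {"x":0.05,"y":0.01,"z":0.04,"wx":-0.08,"wy":0.11,"wz":-0.73}
    - {"x":0.05,"y":0.01,"z":0.04,"wx":-0.08,"wy":0.11,"wz":-0.73}
    - {"x":0.05,"y":0.01,"z":0.04,"wx":-0.08,"wy":0.11,"wz":-0.73}

```text
t: 68.92
tcp_pos: [0.4833, -0.2887, 0.3243]
ee_rot: [-1.909, 0.829, -3.126]
ft_force: [0.0, -0.1, -1.3]
opening: 0.0558
finger_force: 29.9
```

arm_command:
  plan:
    - {"x":0.04,"y":0.03,"z":0.03,"wx":-0.11,"wy":0.06,"wz":-0.72}
    - {"x":0.04,"y":0.03,"z":0.03,"wx":-0.11,"wy":0.06,"wz":-0.72}
    - {"x":0.04,"y":0.03,"z":0.03,"wx":-0.11,"wy":0.06,"wz":-0.72}

```text
t: 69.3
tcp_pos: [0.4834, -0.2945, 0.3077]
ee_rot: [-1.896, 0.48, -3.017]
ft_force: [-0.7, -0.2, -0.5]
opening: 0.056
finger_force: 29.9
```

arm_command:
  plan:
    - {"x":0.03,"y":0.03,"z":0.03,"wx":-0.13,"wy":0.01,"wz":-0.72}
    - {"x":0.03,"y":0.03,"z":0.03,"wx":-0.13,"wy":0.01,"wz":-0.72}
    - {"x":0.03,"y":0.03,"z":0.03,"wx":-0.13,"wy":0.01,"wz":-0.72}

```text
t: 69.68
tcp_pos: [0.4812, -0.3007, 0.2935]
ee_rot: [-1.924, 0.139, -2.898]
ft_force: [0.5, -0.2, -0.8]
opening: 0.0563
finger_force: 29.9
```

arm_command:
  plan:
    - {"x":0.01,"y":0.04,"z":0.03,"wx":-0.12,"wy":-0.04,"wz":-0.72}
    - {"x":0.01,"y":0.04,"z":0.03,"wx":-0.12,"wy":-0.04,"wz":-0.72}
    - {"x":0.01,"y":0.04,"z":0.03,"wx":-0.12,"wy":-0.04,"wz":-0.72}

```text
t: 70.05
tcp_pos: [0.4811, -0.3053, 0.2788]
ee_rot: [-1.989, -0.187, -2.745]
ft_force: [0.0, -0.2, -0.2]
opening: 0.0558
finger_force: 29.9
```

arm_command:
  plan:
    - {"x":-0.01,"y":0.03,"z":0.02,"wx":-0.09,"wy":-0.08,"wz":-0.71}
    - {"x":-0.01,"y":0.03,"z":0.02,"wx":-0.09,"wy":-0.08,"wz":-0.71}
    - {"x":-0.01,"y":0.03,"z":0.02,"wx":-0.09,"wy":-0.08,"wz":-0.71}

```text
t: 70.42
tcp_pos: [0.4826, -0.3066, 0.2678]
ee_rot: [-2.104, -0.485, -2.537]
ft_force: [-0.1, 0.0, -0.3]
opening: 0.0562
finger_force: 29.9
```

arm_command:
  plan:
    - {"x":-0.01,"y":0.03,"z":0.02,"wx":-0.04,"wy":-0.11,"wz":-0.71}
    - {"x":-0.01,"y":0.03,"z":0.02,"wx":-0.04,"wy":-0.11,"wz":-0.71}
    - {"x":-0.01,"y":0.03,"z":0.02,"wx":-0.04,"wy":-0.11,"wz":-0.71}

```text
t: 70.8
tcp_pos: [0.4807, -0.3086, 0.2569]
ee_rot: [-2.306, -0.741, -2.226]
ft_force: [-0.1, -0.7, -1.4]
opening: 0.0558
finger_force: 29.9
```

arm_command:
  plan:
    - {"x":-0.02,"y":0.01,"z":0.02,"wx":0,"wy":-0.11,"wz":-0.71}
    - {"x":-0.02,"y":0.01,"z":0.02,"wx":0,"wy":-0.11,"wz":-0.71}
    - {"x":-0.02,"y":0.01,"z":0.02,"wx":0,"wy":-0.11,"wz":-0.71}

```text
t: 71.18
tcp_pos: [0.4827, -0.3099, 0.2482]
ee_rot: [-2.657, -0.92, -1.759]
ft_force: [-0.2, 0.6, 0.1]
opening: 0.0561
finger_force: 29.9
```

arm_command:
  plan:
    - {"x":-0.02,"y":0,"z":0.01,"wx":0.05,"wy":-0.1,"wz":-0.7}
    - {"x":-0.02,"y":0,"z":0.01,"wx":0.05,"wy":-0.1,"wz":-0.7}
    - {"x":-0.02,"y":0,"z":0.01,"wx":0.05,"wy":-0.1,"wz":-0.7}
    - {"x":-0.02,"y":0,"z":0.01,"wx":0.05,"wy":-0.1,"wz":-0.7}

```text
t: 71.68
tcp_pos: [0.4844, -0.3084, 0.2416]
ee_rot: [-3.126, -0.96, -1.153]
ft_force: [0.6, 0.7, -0.9]
opening: 0.0563
finger_force: 29.9
```

```bash
python3 log.py; python3 - <<'E'
from srch import *
M=pose(55,-65,-1);z=M.apply([0,0,1]);T=np.array([.478,-.295,.0515])
show(now()[0],[(T+z*g+[0,0,.03],M),(T+z*g,M)])
E
```

```text
{'t': 71.675, 'joint_positions': [-0.797, 0.134, 0.806, 2.379, 1.391, 0.766, 2.427], 'tcp_pos': [0.484, -0.308, 0.242], 'ee_rot': [-3.126, -0.96, -1.153], 'ft_force': [0.609, 0.724, -0.871]}
-0.46 0.01 0.33 -0.0 -0.0 -0.02 -> [ 0.484 -0.311  0.071] [ 0.35 -0.74 -0.57] rows 3
  q [-0.54  0.65  0.59  2.47  1.97  0.6   1.53]
-0.09 -0.0 0.05 -0.0 -0.0 -0.0 -> [ 0.483 -0.308  0.041] [ 0.35 -0.74 -0.57] rows 1
  q [-0.5   0.73  0.52  2.47  2.03  0.64  1.41]
```

arm_command:
  plan:
    - {"x":-0.15,"y":0,"z":0.11,"wx":0,"wy":0,"wz":-0.01}
    - {"x":-0.3,"y":0.01,"z":0.22,"wx":0,"wy":0,"wz":-0.02}
    - {"x":-0.46,"y":0.01,"z":0.33,"wx":0,"wy":0,"wz":-0.02}
    - {"x":-0.46,"y":0.01,"z":0.33,"wx":0,"wy":0,"wz":-0.02}
    - {"x":-0.46,"y":0.01,"z":0.33,"wx":0,"wy":0,"wz":-0.02}

```text
t: 72.3
tcp_pos: [0.482, -0.3117, 0.0703]
ee_rot: [3.13, -0.959, -1.123]
ft_force: [0.0, -0.7, 0.1]
opening: 0.0555
finger_force: 29.9
```

```bash
python3 - <<'E'
from srch import *
M=pose(55,-65,-1);z=M.apply([0,0,1]);T=np.array([.478,-.295,.051])
print(telemetry.state()["ft_force"]); show(now()[0],[(T+z*g,M),(T+z*g+[0,0,.22],M)])
E
```

```text
[ 0.03619976 -0.69380066  0.14039475]
-0.08 -0.01 0.05 0.0 0.0 0.01 -> [ 0.484 -0.309  0.042] [ 0.34 -0.74 -0.57] rows 1
  q [-0.5   0.73  0.53  2.46  2.03  0.63  1.41]
0.6 0.0 -0.42 0.0 0.0 0.0 -> [ 0.485 -0.309  0.261] [ 0.34 -0.74 -0.57] rows 4
  q [-0.99  0.09  1.01  2.36  1.35  0.79  2.53]
```

arm_command:
  plan:
    - {"x":-0.03,"y":0,"z":0.02,"wx":0,"wy":0,"wz":0}
    - {"x":-0.06,"y":-0.01,"z":0.04,"wx":0,"wy":0,"wz":0}
    - {"x":-0.085,"y":-0.01,"z":0.05,"wx":0,"wy":0,"wz":0.01}
    - {"x":-0.085,"y":-0.01,"z":0.05,"wx":0,"wy":0,"wz":0.01}

```text
t: 72.8
tcp_pos: [0.4843, -0.3079, 0.0422]
ee_rot: [3.139, -0.959, -1.131]
ft_force: [0.1, 0.4, -0.2]
opening: 0.0561
finger_force: 29.9
```

arm_command:
  plan:
    - {"x":0,"y":0,"z":0,"wx":0,"wy":0,"wz":0}
    - {"x":0,"y":0,"z":0,"wx":0,"wy":0,"wz":0}
    - {"x":0,"y":0,"z":0,"wx":0,"wy":0,"wz":0}
    - {"x":0,"y":0,"z":0,"wx":0,"wy":0,"wz":0}
    - {"x":0.08,"y":0,"z":-0.05,"wx":0,"wy":0,"wz":0}
    - {"x":0.2,"y":0,"z":-0.14,"wx":0,"wy":0,"wz":0}
    - {"x":0.36,"y":0,"z":-0.25,"wx":0,"wy":0,"wz":0}
    - {"x":0.5,"y":0,"z":-0.35,"wx":0,"wy":0,"wz":0}
    - {"x":0.6,"y":0,"z":-0.42,"wx":0,"wy":0,"wz":0}
    - {"x":0.6,"y":0,"z":-0.42,"wx":0,"wy":0,"wz":0}
  claw: 0.55

```text
t: 74.05
tcp_pos: [0.4855, -0.3079, 0.2633]
ee_rot: [-3.126, -0.953, -1.146]
ft_force: [0.4, 0.2, -0.5]
opening: 0.0681
finger_force: 0.0
```

```bash
python3 log.py; python3 - <<'E'
from srch import *
from cup import rims
rims(); rims("scene"); q0=now()[0]
F=(post(217,.31)+np.array([0,0,-g]),MT(217,1))
arc=[(post(a,.184)+np.array([0,0,-g]),MT(a,1)) for a in (217,194.5,172,149.5,127)]
for n,w in dict(direct=[F],via=[(np.array([.45,-.2,.36]),pose(25,-70,-1)),F],via2=[(np.array([.43,-.25,.36]),pose(40,-65,-1)),F]).items():
    q,c=follow(q0,w); q1=None
    if q is not None: q1,_=follow(q,arc)
    print(n,len(c),q,q1)
print("direct");show(q0,[F])
E
```

```text
{'t': 74.05, 'joint_positions': [-1.024, 0.072, 1.038, 2.361, 1.348, 0.793, 2.53], 'tcp_pos': [0.485, -0.308, 0.263], 'ee_rot': [-3.126, -0.953, -1.146], 'ft_force': [0.404, 0.188, -0.482]}
top red [(np.float64(617.5), np.float64(100.0), 45, 50, 1863), (np.float64(215.5), np.float64(159.5), 51, 49, 1962), (np.float64(444.5), np.float64(164.5), 51, 49, 1993), (np.float64(512.0), np.float64(327.5), 30, 31, 190)]
top blue [(np.float64(562.5), np.float64(99.5), 53, 49, 1986), (np.float64(287.5), np.float64(243.0), 41, 48, 201), (np.float64(276.5), np.float64(241.0), 5, 10, 32), (np.float64(507.0), np.float64(288.0), 30, 30, 172)]
top yellow [(np.float64(503.0), np.float64(196.5), 42, 41, 510), (np.float64(328.0), np.float64(288.0), 52, 52, 578), (np.float64(478.0), np.float64(303.0), 14, 26, 84), (np.float64(471.5), np.float64(318.5), 7, 3, 19)]
scene red [(np.float64(285.0), np.float64(9.5), 8, 7, 19), (np.float64(331.0), np.float64(64.5), 8, 9, 26), (np.float64(122.5), np.float64(116.5), 17, 19, 125), (np.float64(46.0), np.float64(138.5), 12, 13, 48), (np.float64(53.0), np.float64(191.
[... 188 characters left out ...]
[(np.float64(91.0), np.float64(225.5), 42, 21, 409)]
scene yellow [(np.float64(351.5), np.float64(199.0), 41, 22, 117), (np.float64(171.5), np.float64(237.5), 3, 11, 21)]
direct 3 [-0.89913805  0.10107059  1.09586931  1.84827175 -0.08964618  1.2461936
  2.44721461] [-1.23348483  0.59088631  1.40381439  1.97843831 -0.64588725  1.14505759
  1.08416611]
via 2 None None
via2 1 None None
direct
-0.1 -0.09 -0.2 -0.43 -0.53 0.83 -> [ 0.482 -0.235  0.271] [ 0.12 -0.61 -0.79] rows 3
-0.17 0.01 -0.17 -0.43 -0.53 0.83 -> [ 0.477 -0.164  0.28 ] [-0.01 -0.34 -0.94] rows 3
-0.18 0.12 -0.11 -0.43 -0.53 0.83 -> [ 0.472 -0.092  0.29 ] [ 0.   -0.01 -1.  ] rows 3
  q [-0.88  0.1   1.08  1.85 -0.09  1.25  2.44]
```

arm_command:
  plan:
    - {"x":-0.1,"y":-0.09,"z":-0.22,"wx":-0.43,"wy":-0.53,"wz":0.83}
    - {"x":-0.1,"y":-0.09,"z":-0.22,"wx":-0.43,"wy":-0.53,"wz":0.83}
    - {"x":-0.1,"y":-0.09,"z":-0.22,"wx":-0.43,"wy":-0.53,"wz":0.83}
  claw: -0.05

```text
t: 74.53
tcp_pos: [0.48, -0.2296, 0.2745]
ee_rot: [-2.952, -0.648, -1.69]
ft_force: [0.1, -0.5, -0.0]
opening: 0.0431
finger_force: 0.0
```

arm_command:
  plan:
    - {"x":-0.17,"y":0.01,"z":-0.17,"wx":-0.43,"wy":-0.53,"wz":0.83}
    - {"x":-0.17,"y":0.01,"z":-0.17,"wx":-0.43,"wy":-0.53,"wz":0.83}
    - {"x":-0.17,"y":0.01,"z":-0.17,"wx":-0.43,"wy":-0.53,"wz":0.83}

```text
t: 74.9
tcp_pos: [0.4754, -0.1598, 0.2828]
ee_rot: [-2.979, -0.313, -2.099]
ft_force: [-0.1, -1.4, -0.8]
opening: 0.0419
finger_force: 0.0
```

arm_command:
  plan:
    - {"x":-0.18,"y":0.12,"z":-0.11,"wx":-0.43,"wy":-0.53,"wz":0.83}
    - {"x":-0.18,"y":0.12,"z":-0.11,"wx":-0.43,"wy":-0.53,"wz":0.83}
    - {"x":-0.18,"y":0.12,"z":-0.11,"wx":-0.43,"wy":-0.53,"wz":0.83}
    - {"x":-0.18,"y":0.12,"z":-0.11,"wx":-0.43,"wy":-0.53,"wz":0.83}

```text
t: 75.4
tcp_pos: [0.4684, -0.0914, 0.2915]
ee_rot: [-3.133, -0.013, -2.496]
ft_force: [-0.7, 0.5, 0.1]
opening: 0.0417
finger_force: 0.0
```

```bash
python3 log.py; python3 arc.py 217 127 1 | head -2
```

```text
{'t': 75.4, 'joint_positions': [-0.928, 0.095, 1.112, 1.849, -0.074, 1.254, 2.423], 'tcp_pos': [0.468, -0.091, 0.291], 'ee_rot': [-3.133, -0.013, -2.496], 'ft_force': [-0.734, 0.496, 0.114]}
[ 0.471 -0.09   0.282] C xyz -0.01 -0.0 0.03 w -0.02 -0.03 -0.0 rows 1 
[ 0.471 -0.089  0.165] C xyz -0.0 -0.0 0.39 w 0.0 0.0 0.0 rows 2
```

arm_command:
  plan:
    - {"x":-0.01,"y":0,"z":0.15,"wx":-0.02,"wy":-0.03,"wz":0}
    - {"x":-0.015,"y":0,"z":0.3,"wx":-0.02,"wy":-0.03,"wz":0}
    - {"x":-0.015,"y":0,"z":0.41,"wx":-0.02,"wy":-0.03,"wz":0}
    - {"x":-0.015,"y":0,"z":0.41,"wx":-0.02,"wy":-0.03,"wz":0}

```text
t: 75.9
tcp_pos: [0.4702, -0.0868, 0.1669]
ee_rot: [3.136, -0.001, -2.488]
ft_force: [-0.0, 0.3, 0.9]
opening: 0.0416
finger_force: 0.0
```

arm_command:
  plan:
    - {"x":0,"y":0,"z":0,"wx":0,"wy":0,"wz":0}
    - {"x":0,"y":0,"z":0,"wx":0,"wy":0,"wz":0}
    - {"x":0,"y":0,"z":0,"wx":0,"wy":0,"wz":0}
    - {"x":0,"y":0,"z":0,"wx":0,"wy":0,"wz":0}
  claw: -1

```text
t: 76.4
tcp_pos: [0.4734, -0.0869, 0.171]
ee_rot: [3.138, 0.01, -2.489]
ft_force: [-0.9, -0.2, 6.2]
opening: 0.0128
finger_force: 30.0
```

arm_command:
  plan:
    - {"x":-0.01,"y":0.05,"z":0,"wx":0,"wy":0,"wz":0.26}
    - {"x":-0.02,"y":0.11,"z":0,"wx":0,"wy":0,"wz":0.53}
    - {"x":-0.03,"y":0.16,"z":0,"wx":0,"wy":0,"wz":0.78}
    - {"x":-0.03,"y":0.16,"z":0,"wx":0,"wy":0,"wz":0.78}

```text
t: 76.9
tcp_pos: [0.4533, -0.0419, 0.1711]
ee_rot: [3.136, 0.012, -2.879]
ft_force: [9.5, -0.0, -8.6]
opening: 0.0127
finger_force: 30.0
```

arm_command:
  plan:
    - {"x":-0.01,"y":0.05,"z":0,"wx":0,"wy":0,"wz":0.26}
    - {"x":-0.02,"y":0.11,"z":0,"wx":0,"wy":0,"wz":0.53}
    - {"x":-0.035,"y":0.16,"z":0,"wx":0,"wy":0,"wz":0.79}
    - {"x":-0.035,"y":0.16,"z":0,"wx":0,"wy":0,"wz":0.79}

```text
t: 77.4
tcp_pos: [0.4526, 0.0067, 0.1713]
ee_rot: [3.134, 0.013, 3.009]
ft_force: [16.7, -2.3, -20.6]
opening: 0.0132
finger_force: 30.0
```

```bash
python3 log.py; python3 - <<'E'
from turn import *
p=Plan(); p.cart(post(149.5,.184),MT(149.5,1)); p.cart(post(127,.184),MT(127,1));p.cart(post(127,.32))
E
```

```text
{'t': 77.4, 'joint_positions': [-1.198, 0.311, 1.327, 2.09, -0.371, 0.994, 1.761], 'tcp_pos': [0.453, 0.007, 0.171], 'ee_rot': [3.134, 0.013, 3.009], 'ft_force': [16.74, -2.335, -20.578]}
[0.464 0.045 0.166] C xyz -0.02 0.13 0.02 w 0.02 0.02 0.8 rows 3 
[0.496 0.081 0.166] C xyz -0.03 0.16 0.0 w 0.0 0.0 0.79 rows 3 
[0.496 0.081 0.301] C xyz -0.0 -0.0 -0.45 w 0.0 0.0 0.0 rows 3
```

arm_command:
  plan:
    - {"x":-0.02,"y":0.05,"z":0.005,"wx":0,"wy":0,"wz":0.26}
    - {"x":-0.03,"y":0.1,"z":0.005,"wx":0,"wy":0,"wz":0.53}
    - {"x":-0.045,"y":0.14,"z":0.005,"wx":0,"wy":0,"wz":0.79}
    - {"x":-0.045,"y":0.14,"z":0.005,"wx":0,"wy":0,"wz":0.79}

```text
t: 77.9
tcp_pos: [0.4693, 0.0473, 0.1708]
ee_rot: [3.13, 0.002, 2.614]
ft_force: [-0.4, 2.4, 11.2]
opening: 0.0132
finger_force: 30.0
```

arm_command:
  plan:
    - {"x":-0.01,"y":0.05,"z":0,"wx":0,"wy":0,"wz":0.26}
    - {"x":-0.02,"y":0.1,"z":0,"wx":0,"wy":0,"wz":0.53}
    - {"x":-0.03,"y":0.15,"z":0,"wx":0,"wy":0,"wz":0.79}
    - {"x":-0.03,"y":0.15,"z":0,"wx":0,"wy":0,"wz":0.79}

```text
t: 78.4
tcp_pos: [0.4996, 0.0794, 0.1708]
ee_rot: [3.132, -0.0, 2.217]
ft_force: [0.6, -3.1, 6.1]
opening: 0.0129
finger_force: 30.0
```

arm_command:
  plan:
    - {"x":0,"y":0,"z":0,"wx":0,"wy":0,"wz":0}
    - {"x":0,"y":0,"z":0,"wx":0,"wy":0,"wz":0}
    - {"x":0,"y":0,"z":0,"wx":0,"wy":0,"wz":0}
    - {"x":0,"y":0,"z":-0.1,"wx":0,"wy":0,"wz":0}
    - {"x":0,"y":0,"z":-0.25,"wx":0,"wy":0,"wz":0}
    - {"x":0,"y":0,"z":-0.45,"wx":0,"wy":0,"wz":0}
    - {"x":0,"y":0,"z":-0.45,"wx":0,"wy":0,"wz":0}
  claw: -0.05

```text
t: 79.28
tcp_pos: [0.4992, 0.0784, 0.3087]
ee_rot: [3.126, -0.004, 2.219]
ft_force: [0.0, 1.0, 0.0]
opening: 0.0415
finger_force: 0.0
```

```bash
python3 log.py; python3 - <<'E'
from cup import *
im=rims(); rims("scene"); cv2.imwrite("pics/f1.png",cv2.resize(im[140:380,130:560],None,fx=1.8,fy=1.8,interpolation=cv2.INTER_CUBIC)[:,:,::-1])
E
```

```text
{'t': 79.275, 'joint_positions': [-1.364, 0.289, 1.415, 1.777, -0.309, 1.32, 0.768], 'tcp_pos': [0.499, 0.078, 0.309], 'ee_rot': [3.126, -0.004, 2.219], 'ft_force': [0.049, 1.03, 0.015]}
top red [(np.float64(617.5), np.float64(100.0), 45, 50, 1863), (np.float64(215.5), np.float64(159.5), 51, 49, 1966), (np.float64(444.0), np.float64(164.5), 52, 49, 1995), (np.float64(377.0), np.float64(257.0), 48, 44, 229), (np.float64(391.5), np.float64(254.0), 5, 10, 43), (np.float64(511.5), np.float64(327.5), 31, 31, 220)]
top blue [(np.float64(562.5), np.float64(99.5), 53, 49, 1990), (np.float64(507.0), np.float64(288.0), 30, 30, 173)]
top yellow [(np.float64(503.0), np.float64(198.0), 42, 44, 538), (np.float64(303.5), np.float64(262.0), 11, 6, 37), (np.float64(469.5), np.float64(305.0), 31, 30, 228)]
scene red [(np.float64(332.0), np.float64(3.0), 8, 6, 17), (np.float64(286.0), np.float64(7.5), 4, 7, 23), (np.float64(238.5), np.float64(15.5), 11, 9, 28), (np.float64(330.5), np.float64(64.5), 15, 11, 74), (np.float64(123.5), np.float64(117.5), 21, 21, 191), (np.float64(45.5), np.float64(136.5), 17, 17, 85), (np.float64(63.5), np.float64(200.0), 61, 38, 1265), (np.float64(196.0), np.float64(246.0), 46, 28, 961), (np.float64(349.5), np.float64(353.0), 59, 46, 2111)]
scene blue [(np.float64(92.0), np.float64(225.0), 42, 20, 343)]
scene yellow [(np.float64(352.5), np.float64(229.0), 33, 18, 73), (np.float64(197.5), np.float64(229.0), 7, 4, 16)]
```

View pics/f1.png

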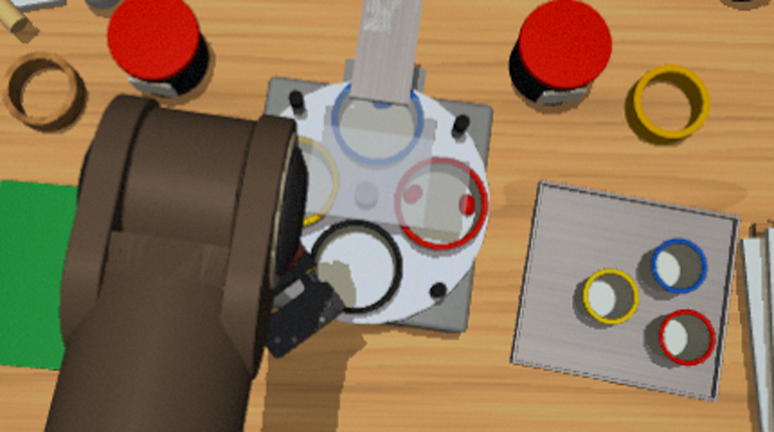

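arm_command:
  plan:
    - {"x":0.2,"y":0,"z":-0.2,"wx":0,"wy":0,"wz":0}
    - {"x":0.3,"y":0,"z":-0.3,"wx":0,"wy":0,"wz":0}
    - {"x":0.3,"y":0,"z":-0.3,"wx":0,"wy":0,"wz":0}
    - {"x":0.3,"y":0,"z":-0.3,"wx":0,"wy":0,"wz":0}
    - {"x":0.3,"y":0,"z":-0.3,"wx":0,"wy":0,"wz":0}
    - {"x":0.3,"y":0,"z":-0.3,"wx":0,"wy":0,"wz":0}
    - {"x":0.3,"y":0,"z":-0.3,"wx":0,"wy":0,"wz":0}
    - {"x":0.3,"y":0,"z":-0.3,"wx":0,"wy":0,"wz":0}
    - {"x":0.3,"y":0,"z":-0.3,"wx":0,"wy":0,"wz":0}

```text
t: 80.5
tcp_pos: [0.4426, 0.1497, 0.3954]
ee_rot: [3.133, -0.004, 2.218]
ft_force: [-0.2, -0.3, -0.0]
opening: 0.0415
finger_force: 0.0
```

```bash
python3 log.py; python3 - <<'E'
from h import *
a=imaging.capture("scene");b=imaging.capture("top")
f=lambda a,k:cv2.resize(a,None,fx=k,fy=k,interpolation=cv2.INTER_CUBIC)
cv2.imwrite("pics/f2.png",np.hstack([f(a[160:310,180:430],1.6),f(b[170:320,240:490],1.6)])[:,:,::-1])
E
```

```text
{'t': 80.5, 'joint_positions': [-1.711, -0.115, 1.213, 1.685, 0.103, 1.49, 0.139], 'tcp_pos': [0.443, 0.15, 0.395], 'ee_rot': [3.133, -0.004, 2.218], 'ft_force': [-0.169, -0.265, -0.011]}
```

View pics/f2.png

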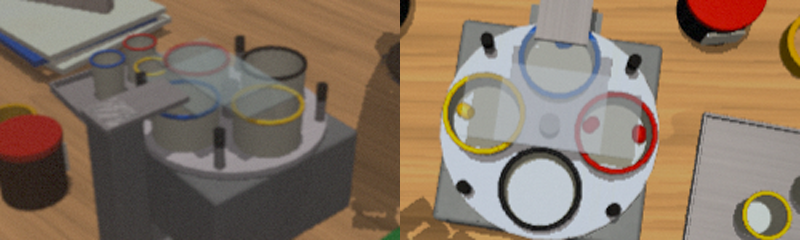

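The yellow pellet is in the yellow pot at (465,110), the red pellets are in the red pot at (590,125) and (638,133), and a blue one is in the blue pot. The black pot sits empty in the opening at (540,190). I'm handing the job in.

```bash
python3 -c "
from rig import job; print(job.job_done())"
```

```text
the job is handed in; nothing more can be done
None
```

The job is handed in: the cups were tipped into their matching pots and stand upright in the tray, the black-rimmed pot rests empty in the opening, and the tubs and tape rolls were not touched.

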